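# Load the sample bay of the analyser

## Task

Load the analyser: slide the clear hood of the sample bay fully open, push every sample tube in the foam rack foot first, fully home, into a well of its own (any well), then slide the hood fully shut again and after that press the start button. The rinse bottle has fallen over; at any time during the job stand it upright in the middle of the steel drip plate. Leave the other things on the bench where they are.

Things in the scene. Friction and masses are not known exactly. Their poses are not given: they have to be found in the camera images.
- bay: fixed white sample bay, up to 6 degrees askew; origin on the bench under the middle of the well block, z up. Base plate 10 mm thick. In its frame: grey block 140 x 140 mm, top 70 mm high, four round wells at x = +-34, y = +-34 mm; operator panel 150 (x) x 50 (y) mm, top 100 mm high, at y = -115 mm; at the block's -x side only the base plate (x to -225 mm, 180 mm wide), where the open hood parks.
- well0 (a point): centre of the floor of well 0, 15 mm above the bench. Bore 31 mm, 55 mm deep, mouth 70 mm above the bench. Axes as the bay's.
- well1 (a point): centre of the floor of well 1, 15 mm above the bench. Bore 31 mm, 55 mm deep, mouth 70 mm above the bench. Axes as the bay's.
- well2 (a point): centre of the floor of well 2, 15 mm above the bench. Bore 31 mm, 55 mm deep, mouth 70 mm above the bench. Axes as the bay's.
- well3 (a point): centre of the floor of well 3, 15 mm above the bench. Bore 31 mm, 55 mm deep, mouth 70 mm above the bench. Axes as the bay's.
- hood (a joint): slide of the clear hood, m: 0 = shut, over the well block; 0.145 = fully open (moved along the bay's -x, clear of the wells). A clear plastic tunnel 136 (x) x 160 (y) mm, roof top 129 mm above the bench, walls on its two y sides, open at the x ends; seated tubes (top at 120 mm) pass under the roof with 5 mm to spare. Slides stiffly (about 2 N), stays where it is left.
- hood_grip (a point): grip point of the hood: 155 mm above the bench, on a grey upright fin on the middle of the roof, 64 mm long along the bay's y, 20 mm thick along the bay's x, from 129 to 165 mm above the bench. Moves with the hood. Its axes are the bay's.
- start (a joint): travel of the round green start button, m: 0 = out, 0.006 = fully in (5 N); springs back. It counts as pressed beyond 0.004.
- start_top (a point): centre of the top of the start button (30 mm diameter), on the operator panel; it is pressed straight down.
- rack: fixed white foam rack, 150 x 150 mm, 45 mm high, origin on the bench under its centre, z up; four loose round holes 34 mm wide, 35 mm deep (floor 10 mm above the bench) at x = +-34, y = +-34 mm in its frame.
- tube0: capped sample tube 0 (may be absent), 105 mm tall, 60 g: clear round body 28 mm in diameter with a tapered flat-bottomed foot (21 mm across), topped by a square red cap, 34 x 34 mm and 25 mm tall (80 to 105 mm above the foot), sides along the tube's x and y. Origin at the centre of the foot, z towards the cap. Starts upright in a hole of the rack; all tubes are alike.
- tube1: capped sample tube 1 (may be absent), 105 mm tall, 60 g: clear round body 28 mm in diameter with a tapered flat-bottomed foot (21 mm across), topped by a square red cap, 34 x 34 mm and 25 mm tall (80 to 105 mm above the foot), sides along the tube's x and y. Origin at the centre of the foot, z towards the cap. Starts upright in a hole of the rack; all tubes are alike.
- tube2: capped sample tube 2 (may be absent), 105 mm tall, 60 g: clear round body 28 mm in diameter with a tapered flat-bottomed foot (21 mm across), topped by a square red cap, 34 x 34 mm and 25 mm tall (80 to 105 mm above the foot), sides along the tube's x and y. Origin at the centre of the foot, z towards the cap. Starts upright in a hole of the rack; all tubes are alike.
- tube3: capped sample tube 3 (may be absent), 105 mm tall, 60 g: clear round body 28 mm in diameter with a tapered flat-bottomed foot (21 mm across), topped by a square red cap, 34 x 34 mm and 25 mm tall (80 to 105 mm above the foot), sides along the tube's x and y. Origin at the centre of the foot, z towards the cap. Starts upright in a hole of the rack; all tubes are alike.
- bottle: white square rinse bottle, about 220 g, heavy at the bottom, body 52 x 52 x 95 mm with a round 34 mm grey cap up to 130 mm. Origin at the centre of its underside, z towards the cap, x and y square to its sides. Starts lying on one side on the bench.
- plate: flat square steel drip plate, fixed, 130 x 130 mm, 4 mm thick, no rim; origin on the bench under its centre, z up.
- plate_top (a point): centre of the top of the drip plate, 4 mm above the bench.
- beaker: bystander: glass beaker, 68 mm wide, 90 mm tall; origin at the centre of its underside.
- tipbox: bystander: pipette tip box 85 x 120 x 72 mm; origin at the centre of its underside.
- mouse: bystander: black computer mouse, about 80 x 60 x 34 mm; origin under its middle.
- marker: bystander: marker pen 125 mm long, 15 mm thick, lying along its x; origin under its middle.
Things that resemble listed ones, but are neither listed nor needed, are in the scene too. Leave any green or turquoise look-alike of the tube3 alone. What is shaped like the bottle but black is not meant.

How it is judged (in metres and radians):
On the way, in this order (a step that is already met when the one before it is completed fails the run):
1. the hood is slid fully open (more than 125 mm) (value of joint hood above 0.125 m), for 0.2 s.
2. every tube present stands fully home in a well (angle between each of tube0, tube1, tube2, tube3's own z axis and vertical below 0.12 rad and ((horizontal distance between tube0 and well0 below 0.006 m and z of tube0 in the frame of well0 below 0.006 m) or (horizontal distance between tube0 and well1 below 0.006 m and z of tube0 in the frame of well1 below 0.006 m) or (horizontal distance between tube0 and well2 below 0.006 m and z of tube0 in the frame of well2 below 0.006 m) or (horizontal distance between tube0 and well3 below 0.006 m and z of tube0 in the frame of well3 below 0.006 m)) and ((horizontal distance between tube1 and well0 below 0.006 m and z of tube1 in the frame of well0 below 0.006 m) or (horizontal distance between tube1 and well1 below 0.006 m and z of tube1 in the frame of well1 below 0.006 m) or (horizontal distance between tube1 and well2 below 0.006 m and z of tube1 in the frame of well2 below 0.006 m) or (horizontal distance between tube1 and well3 below 0.006 m and z of tube1 in the frame of well3 below 0.006 m)) and ((horizontal distance between tube2 and well0 below 0.006 m and z of tube2 in the frame of well0 below 0.006 m) or (horizontal distance between tube2 and well1 below 0.006 m and z of tube2 in the frame of well1 below 0.006 m) or (horizontal distance between tube2 and well2 below 0.006 m and z of tube2 in the frame of well2 below 0.006 m) or (horizontal distance between tube2 and well3 below 0.006 m and z of tube2 in the frame of well3 below 0.006 m)) and ((horizontal distance between tube3 and well0 below 0.006 m and z of tube3 in the frame of well0 below 0.006 m) or (horizontal distance between tube3 and well1 below 0.006 m and z of tube3 in the frame of well1 below 0.006 m) or (horizontal distance between tube3 and well2 below 0.006 m and z of tube3 in the frame of well2 below 0.006 m) or (horizontal distance between tube3 and well3 below 0.006 m and z of tube3 in the frame of well3 below 0.006 m))), for 0.3 s.
3. the hood is slid fully shut (within 8 mm) (value of joint hood below 0.008 m), for 0.2 s.
4. the start button is pressed (beyond 4 mm) (value of joint start above 0.004 m), for 0.05 s.
At the end, for the whole second after the job is handed in: Each tube present is cap up in its own well, foot within 6 mm of the well's floor and axis, tilt under 7 degrees; hood shut to within 8 mm; button out again; bottle still and upright (within 6 degrees) on the drip plate, its middle within 35 mm of the plate's (all of step 2 and value of joint hood below 0.008 m and value of joint start below 0.002 m and angle between bottle's own z axis and vertical below 0.1 rad and horizontal distance between bottle and plate_top below 0.035 m and z of bottle in the frame of plate_top below 0.006 m and linear speed of bottle below 0.02 m/s); the robot touches nothing.
It fails at once if the beaker is pushed more than 40 mm or knocked over (distance of beaker from where it was at the start of the episode above 0.04 m or angle between beaker's own z axis and vertical above 0.5 rad).
It fails at once if the tipbox is pushed more than 40 mm or knocked over (distance of tipbox from where it was at the start of the episode above 0.04 m or angle between tipbox's own z axis and vertical above 0.5 rad).
It fails at once if the mouse is pushed more than 40 mm or knocked over (distance of mouse from where it was at the start of the episode above 0.04 m or angle between mouse's own z axis and vertical above 0.5 rad).
It fails at once if the marker is pushed more than 40 mm or knocked over (distance of marker from where it was at the start of the episode above 0.04 m or angle between marker's own z axis and vertical above 0.5 rad).
Of tube0, tube1, tube2, tube3 only 2 to 4 are there at a start; the rules pass over those that are not, and their reading is None.
At some moment in a run one of bottle may be knocked a few centimetres aside while the robot is not near it.
Once in a run the grip may slacken for a moment while it holds something.
It also fails if it takes over 210 s, if anything falls off the work surface, if the arm or the gripper's body presses on something with over 40 N, if the wrist force passes 120 N, or if a joint passes its speed limit or range.

## Robot

A 6-joint arm with a two-finger parallel gripper is mounted at the origin on the work surface. World frame = base frame: x ahead of the robot, y to its left, z up, the work surface at z = 0. Lengths are in mm, angles in rad, forces in N, time in s.
With the tool pointing down it reaches from about 350 to 975 mm from the base axis. Payload 7.1 kg.
Tool frame: the origin (TCP) lies at the very end of the fingers, on their centre line; the grasp point (between the pads) lies 19 mm behind it; y points along the fingers, x is the direction in which the jaws open and shut, and the axes are right-handed (so a half turn about y gives the same grasp; the last joint's range is limited). The gripper opens to 88 mm and grips with 3 to 60 N. Pads are 20 mm wide; open, the fingers measure 115 mm over their backs; the gripper's body (75 mm by 178 mm) begins 61 mm behind the grasp point.
Start: joints at [-1.275, 0.423, 1.63, -0, 1.089, -0.019], TCP at [193.534, -594.263, 185.475] pointing down, gripper open.
Joint ranges: [-3, 3], [-0.9, 2.11], [0.09, 2.58], [-1.31, 4.45], [0.11, 2.69], [-2.54, 2.54]. Speed limits (rad/s): [2.39, 2.39, 3.01, 3.14, 3.14, 3.14].

## Interface

Orientations are given as a rotation vector (axis times angle).
In Python, from workcell import ctrl gives the robot as it stands. The module is installed in compiled form; this text tells all that it offers.
- The arm moves only by the tool jog_arm, never from a script. Its argument "steps" is a list of rows, each an object with "turn": the turn, a rotation vector about the world's x, y, z scaled (see below), a list of three; "dp": the shift along the world's x, y, z scaled (see below), a list of three; "claw": the opening, from 0 (shut) to 1 (fully open). In form: [{"turn": [wx, wy, wz], "dp": [x, y, z], "claw": claw}, ...]. A call has 1 to 12 rows; each row is the pose to reach, as a shift and turn from the pose measured when the call began, turning the shorter way round; what a row does not reach only later rows make up. The controller multiplies each number of a shift by 80 mm and each number of a turn by pi rad. A row lasts 1/12 s, in which the tool goes at most 41.7 mm and 7.16 degrees, less where a joint would pass 70% of its speed; a pose out of reach is approached as far as the arm can. A call with a number of a shift or a turn outside -1 to 1 is refused whole. A call with a gripper value outside its range is refused whole. The fingers move at their own pace and stop on an object; the grip force is fixed at half the most. Time passes only in rows, so rows that repeat a pose let the fingers close. It gives the time, the measured TCP pose, the force and the opening at its end, in the units of the state.
- ctrl.get_obs(): the state, without advancing time (a new reading comes with each control period).
- ctrl.get_image(name): name is "scene" or "side" or "wrist"; returns a dict with "img" (480x640x3 uint8, red, green, blue), "range_z" (480x640 float32, mm along the optical axis (not along the pixel's ray), 0 where there is no reading), "fovy" (degrees; the focal length in pixels is half the picture's height over the tangent of half this angle, whatever the lens; pixels are square), "cx", "cy" (the principal point, pixels), "camera_from_world" (4x4, takes a point from world to camera coordinates); the wrist camera has in their place "hand_eye" (4x4, takes a point from camera to tool coordinates, whose origin is the TCP and whose axes are the tool frame's). Camera axes: x right, y down, z forward; pixel columns grow to the right and rows downward; lengths in mm; the calibration is good to about 2 mm. The wrist camera is an equidistant fisheye: a pixel r from the principal point sees the ray r / f radians off the axis. A picture is of the moment at which its call begins: read the wrist's pose just before it.
- ctrl.close_job(): hands the job in, once; it reports no verdict.
The state is a dict: "t": time; "qpos": joint angles; "qvel": joint speeds; "joint_torque": joint torques, N m; "ee_pos": TCP position; "orientation": TCP orientation; "ft_force": force on the tool from outside, world axes, zero at the start; "moment": the same for the moment, N m; "width": finger opening in mm.
Only numpy, scipy, OpenCV 4.12 (cv2) and the standard library are available. Lean on these libraries where they do the work, as an engineer would, in place of code of your own. Each camera call takes 0.05 s, during which the arm holds its last target.

## Working session

There is one attempt and no reset: what is moved stays moved. The work goes in short steps, Python scripts to look and compute and a tool call to move; the robot and the scene stay as the last step left them, time stands still between calls to the robot, and variables do not carry over. Pictures are saved under pics/ and viewed, and the job is handed in when it is done.

Besides the shell and the picture viewer there is one more tool, called after "Emit:" by a JSON object that holds its "api" and its "payload". jog_arm: Moves the arm, as the interface text tells. Its arguments: {"type":"object","properties":{"steps":{"type":"array","items":{"type":"object","properties":{"turn":{"type":"array","items":{"type":"number"}},"dp":{"type":"array","items":{"type":"number"}},"claw":{"type":"number"}}}}},"required":["steps"]}

```bash
mkdir -p pics; ls
cat > h.py <<'E'
from workcell import ctrl
import numpy as np, cv2
from scipy.spatial.transform import Rotation as R
def K(d):
    f=240/np.tan(np.radians(d["fovy"])/2); return f,d["cx"],d["cy"]
def save(d,n): cv2.imwrite("pics/"+n,cv2.cvtColor(d["img"],cv2.COLOR_RGB2BGR))
def T_wc(d,obs=None):
    if "camera_from_world" in d: return np.linalg.inv(d["camera_from_world"])
    T=np.eye(4);T[:3,:3]=R.from_rotvec(obs["orientation"]).as_matrix();T[:3,3]=obs["ee_pos"]
    return T@d["hand_eye"]
def rays(d,u,v,obs=None):
    f,cx,cy=K(d);u=np.asarray(u,float);v=np.asarray(v,float)
    x=(u-cx)/f;y=(v-cy)/f
    if "camera_from_world" in d: c=np.stack([x,y,np.ones_like(x)],-1)
    else:
        r=np.hypot(x,y);s=np.where(r<1e-9,1,np.sin(r)/np.maximum(r,1e-9));c=np.stack([x*s,y*s,np.cos(r)],-1)
    T=T_wc(d,obs);return T[:3,3],c@T[:3,:3].T,c
def onz(d,u,v,z,obs=None):
    o,w,_=rays(d,u,v,obs);t=(z-o[2])/w[...,2];return o+w*t[...,None]
def cloud(d,obs=None):
    v,u=np.mgrid[0:480,0:640];o,w,c=rays(d,u,v,obs)
    z=d["range_z"];P=o+w*(z/np.maximum(c[...,2],1e-6))[...,None];P[z<=0]=np.nan;return P
def proj(d,p,obs=None):
    T=np.linalg.inv(T_wc(d,obs));q=np.asarray(p)@T[:3,:3].T+T[:3,3];f,cx,cy=K(d)
    if "camera_from_world" in d: return np.stack([q[...,0]/q[...,2]*f+cx,q[...,1]/q[...,2]*f+cy],-1)
    r=np.hypot(q[...,0],q[...,1]);th=np.arctan2(r,q[...,2]);return np.stack([q[...,0]/r*th*f+cx,q[...,1]/r*th*f+cy],-1)
E
python3 - <<'E'
from h import *
o=ctrl.get_obs();print(o)
for n in ["scene","side","wrist"]:
    d=ctrl.get_image(n);save(d,n+"0.png");print(n,d["fovy"],d["cx"],d["cy"]);print(T_wc(d,o).round(2))
E
```

```text
pics
{'t': 0.0, 'qpos': array([-1.27498834e+00,  4.23852182e-01,  1.63066941e+00, -1.33657786e-05,
        1.08859675e+00, -1.89888540e-02]), 'qvel': array([ 1.83965917e-03, -1.11383460e-03,  1.52542782e-03, -4.07574327e-06,
        3.25190556e-04, -9.75423773e-05]), 'joint_torque': array([ 2.33044018e-03, -5.44614816e+01, -2.73660636e+01,  6.44987728e-02,
        2.27881316e-02, -1.25088472e-04]), 'ee_pos': array([ 193.36562595, -593.70032674,  184.70274812]), 'orientation': array([-1.34090248,  0.97512632, -0.97309613]), 'ft_force': array([-0.05930438,  0.04017834, -0.77432072]), 'moment': array([ 0.04587941,  0.03162929, -0.01944895]), 'width': 87.96701341999656}
scene 53.02912108101465 317.6406438806441 239.5263837372276
[[-1.00000e-01  6.50000e-01 -7.50000e-01  1.47461e+03]
 [ 9.90000e-01  5.00000e-02 -9.00000e-02  5.74700e+01]
 [-2.00000e-02 -7.60000e-01 -6.50000e-01  9.00730e+02]
 [ 0.00000e+00  0.00000e+00  0.00000e+00  1.00000e+00]]
side 47.88425438138851 325.2476989492153 236.63404412765922
[[ 9.30000e-01 -2.30000e-01  2.80000e-01  1.64680e+02]
 [-3.60000e-01 -5.70000e-01  7.40000e-01 -1.15154e+03]
 [-1.00000e-02 -7.90000e-01 -6.10000e-01  1.03073e+03]
 [ 0.00000e+00  0.00000e+00  0.00000e+00  1.00000e+00]]
wrist 65.70646984690485 318.0709627699053 238.2840500856064
[[ 3.1000e-01 -9.2000e-01 -2.4000e-01  2.5775e+02]
 [-9.5000e-01 -3.0000e-01 -8.0000e-02 -5.7224e+02]
 [-0.0000e+00  2.5000e-01 -9.7000e-01  3.8488e+02]
 [ 0.0000e+00  0.0000e+00  0.0000e+00  1.0000e+00]]
```

View pics/scene0.png

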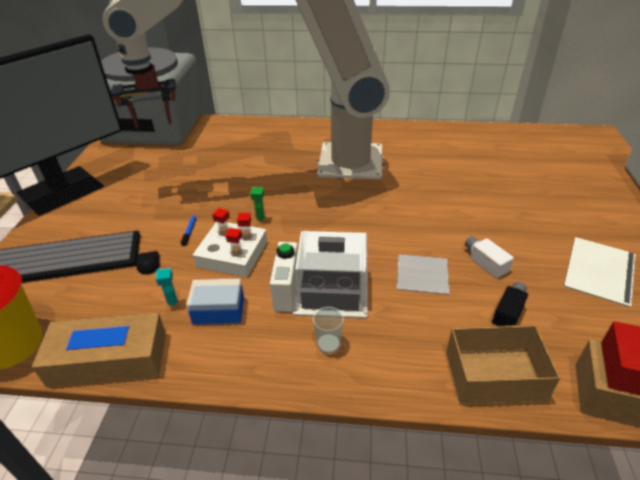

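View pics/side0.png

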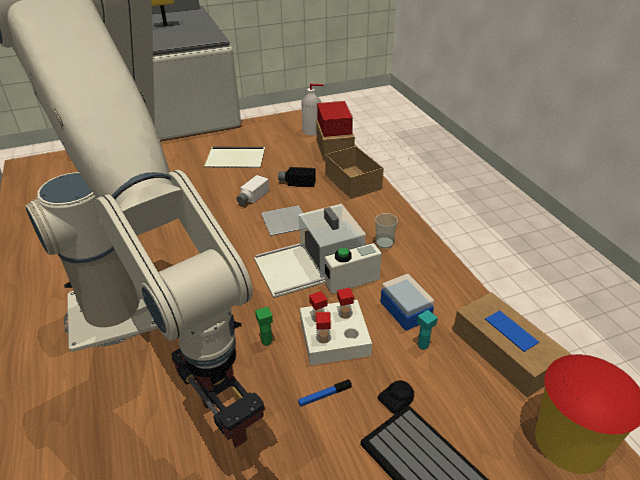

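View pics/wrist0.png

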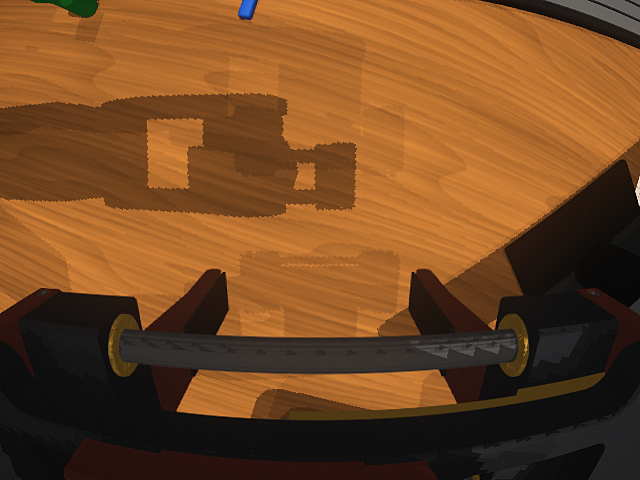

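Run:
```python
from h import *
o=ctrl.get_obs();print(R.from_rotvec(o["orientation"]).as_matrix().round(3))
for n in ["scene","side"]:
    d=ctrl.get_image(n);P=cloud(d);z=P[...,2]
    print(n,np.isnan(z).mean(), np.nanpercentile(z,[1,10,25,50,75,90]))
    hsv=cv2.cvtColor(d["img"],cv2.COLOR_RGB2HSV);H,S,V=cv2.split(hsv)
    for name,m in [("red",((H<8)|(H>172))&(S>120)&(V>60)),("green",(H>35)&(H<100)&(S>80)&(V>50)),("black",(V<45)),("blue",(H>100)&(H<135)&(S>90))]:
        k,l,st,c=cv2.connectedComponentsWithStats(m.astype(np.uint8))
        for i in range(1,k):
            if st[i,4]>60:
                q=P[l==i];q=q[~np.isnan(q[:,0])]
                print(name,st[i],c[i].round(),np.median(q,0).round() if len(q) else None, q[:,2].max().round() if len(q) else None)
```

```text
[[ 0.31  -0.     0.951]
 [-0.951  0.001  0.31 ]
 [-0.001 -1.     0.   ]]
scene 0.00427734375 [-7.55624262e+02 -7.46225505e+02 -3.12376240e+00  6.98181298e-01
  5.78324193e+01  2.27560574e+02]
red [212 208  17  15 180] [220. 215.] [ 483. -325.  112.] 118.0
red [237 212  14  14 168] [243. 219.] [ 499. -260.  113.] 118.0
red [225 228  17  15 198] [233. 235.] [ 562. -272.  113.] 119.0
red [  0 265  23  44 687] [  8. 284.] [ 836. -679.  179.] 197.0
red [ 602  322   38   72 2288] [623. 357.] [891. 546. 152.] 164.0
green [250 187  14  34 309] [258. 201.] [ 363. -251.   84.] 110.0
green [278 243  14  11 108] [285. 248.] [ 613. -129.  121.] 126.0
green [155 268  22  37 430] [166. 284.] [ 716. -403.   87.] 109.0
black [   0   35  176  180 4616] [ 75. 141.] [ 230. -900.   84.] 442.0
black [126  64  27  11 135] [140.  70.] [ 223. -572.  398.] 404.0
black [119  97  12   9  70] [124. 101.] [ 243. -637.  316.] 327.0
black [  23  232  136   50 1287] [106. 265.] [ 605. -592.   17.] 36.0
black [493 288  34  37 822] [510. 307.] [701. 405.  51.] 56.0
black [   0  422   51   58 1327] [ 18. 458.] [ 919. -
[... 1188 characters left out ...]
36 208] [312. 247.] [565.  -2.  53.] 75.0
black [335 251  16  11  97] [342. 257.] [ 598. -148.  111.] 116.0
black [ 58 254  27   9  71] [ 69. 259.] [-43. -55. 234.] 243.0
black [142 288  23  41 208] [153. 309.] [ 134. -611.  533.] 560.0
black [229 315  12  20  95] [233. 324.] [ 231. -612.  465.] 475.0
black [ 172  346   92  101 2783] [219. 391.] [ 194. -625.  345.] 432.0
black [334 380  17  13 125] [343. 386.] [ 471. -458.   16.] 22.0
black [ 361  381  127   99 2017] [401. 428.] [ 553. -592.   20.] 40.0
blue [381 289  53  41 577] [401. 312.] [ 684. -325.   32.] 56.0
blue [485 311  54  41 852] [512. 331.] [ 879. -504.   79.] 85.0
blue [298 386  39  20 287] [317. 396.] [ 409. -459.   13.] 20.0
```

Run:
```python
from h import *
def rect(P,lo,hi,box,name,m=None):
    x0,x1,y0,y1=box
    M=(P[...,2]>lo)&(P[...,2]<hi)&(P[...,0]>x0)&(P[...,0]<x1)&(P[...,1]>y0)&(P[...,1]<y1)
    if m is not None: M&=m
    k,l,st,c=cv2.connectedComponentsWithStats(M.astype(np.uint8))
    if k<2: print(name,"none");return
    i=1+np.argmax(st[1:,4]);q=P[l==i]
    r=cv2.minAreaRect(q[:,:2].astype(np.float32))
    print(name,len(q),"rect c",np.round(r[0],1),"size",np.round(r[1],1),"ang",round(r[2],1),"zmed",np.median(q[:,2]).round(1),"px",c[i].round())
for n in ["scene","side"]:
    d=ctrl.get_image(n);P=cloud(d);hsv=cv2.cvtColor(d["img"],cv2.COLOR_RGB2HSV);S=hsv[...,1];V=hsv[...,2]
    print(n)
    rect(P,155,172,(450,700,-100,100),"fin")
    rect(P,92,108,(500,700,-250,-80),"panel")
    rect(P,38,52,(400,650,-420,-200),"rack")
    rect(P,-3,10,(450,750,80,300),"plate",(S<60))
    rect(P,15,70,(450,750,250,500),"bottle",(V>60))
    rect(P,15,70,(450,800,250,500),"black",(V<60))
    rect(P,62,80,(450,750,-300,-200),"x")
    rect(P,30,110,(650,800,-60,80),"beaker")
    rect(P,55,85,(650,900,-400,-180),"tipbox")
    s=4
for n,b in [("scene",(380,560,200,340)),("side",(220,400,140,360)),("scene",(180,380,180,320))]:
    d=ctrl.get_image(n);a=d["img"][b[2]:b[3],b[0]:b[1]];k=min(800//a.shape[1],600//a.shape[0])
    cv2.imwrite(f"pics/crop_{n}_{b[0]}.png",cv2.resize(a[...,::-1],None,fx=k,fy=k,interpolation=cv2.INTER_CUBIC))
```

```text
scene
fin 210 rect c [621.8 -14.9] size [62.9 24.3] ang 87.4 zmed 163.8 px [331. 240.]
panel 575 rect c [ 630.7 -129.9] size [139.2  50.7] ang 1.8 zmed 100.3 px [284. 265.]
rack 1439 rect c [ 515.1 -302.1] size [154.  157.2] ang 80.0 zmed 44.6 px [229. 247.]
plate 1714 rect c [553.1 219.3] size [128.7 132.9] ang 86.8 zmed 3.8 px [422. 274.]
bottle 989 rect c [493.5 387.2] size [129.5  58.8] ang 38.2 zmed 47.6 px [490. 255.]
black 841 rect c [681.6 412.4] size [48.8 97. ] ang 61.8 zmed 51.0 px [510. 306.]
x 670 rect c [ 713.8 -262.4] size [73.2 75.6] ang 1.2 zmed 71.5 px [224. 290.]
beaker 1348 rect c [679.2  -1.6] size [ 58.5 117.1] ang 0.8 zmed 66.1 px [335. 290.]
tipbox 1487 rect c [ 724.1 -285.1] size [ 86.5 118.7] ang 6.1 zmed 71.2 px [214. 294.]
side
fin 135 rect c [618.8 -19.6] size [21.9 70.3] ang 1.5 zmed 164.2 px [331. 215.]
panel 744 rect c [ 626.8 -126.5] size [145.4  70.7] ang 0.2 zmed 100.7 px [350. 254.]
rack 2179 rect c [ 513.7 -303.4] size [159.7 151.1] ang 79.7 zmed 45.5 px [336. 329.]
plate 832 rect c [551.4 215.4] size [139.1 131.7] ang 86.1 zmed 4.9 px [282. 220.]
bottle 479 rect c [496.3 385.4] size [133.5  59. ] ang 38.5 zmed 47.8 px [255. 187.]
black 470 rect c [661.9 413.8] size [ 61.2 129.6] ang 62.6 zmed 45.3 px [300. 175.]
x 551 rect c [ 712.3 -264.3] size [76.5 71.3] ang 1.4 zmed 72.5 px [400. 287.]
beaker 312 rect c [781.9 -12.2] size [72.7 35.6] ang 89.7 zmed 68.7 px [382. 229.]
tipbox 1243 rect c [ 719.7 -290.9] size [ 83.6 122.5] ang 7.0 zmed 72.1 px [408. 294.]
```

View pics/crop_scene_380.png

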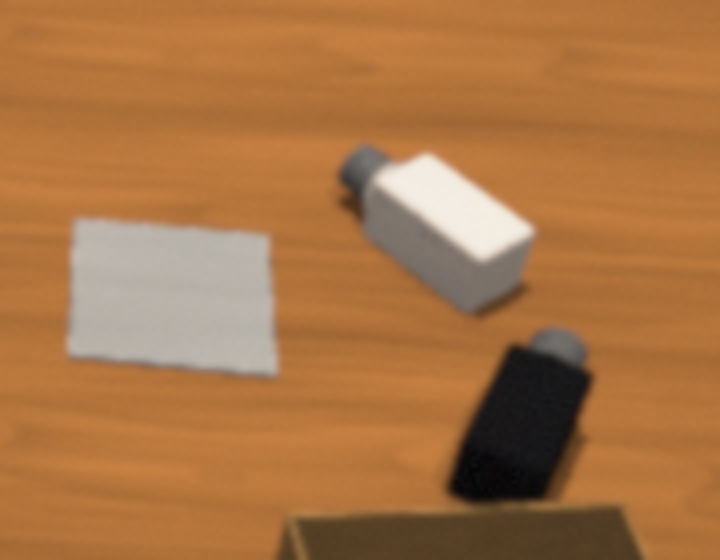

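View pics/crop_side_220.png

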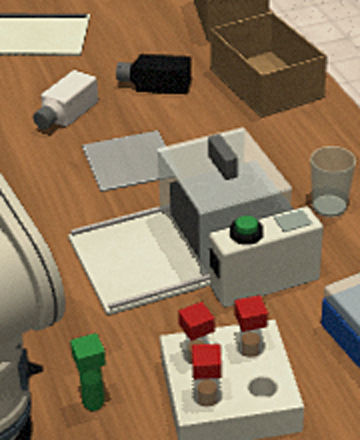

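View pics/crop_scene_180.png

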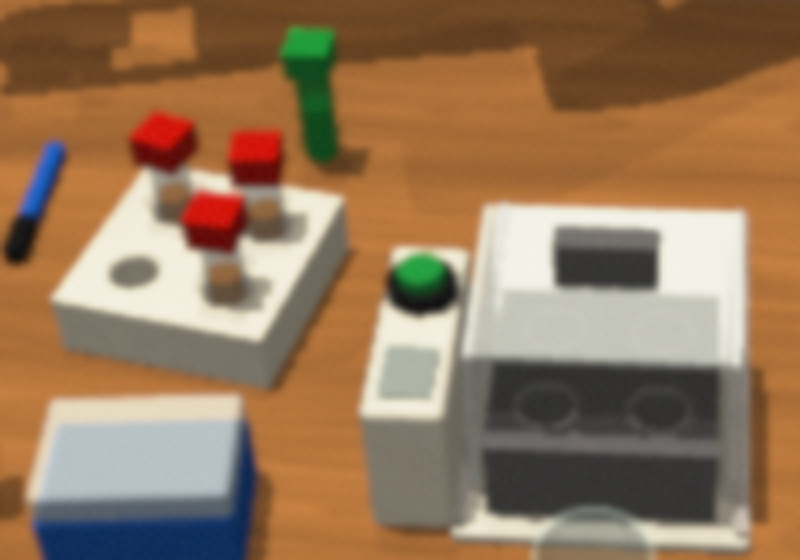

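Emit:
{"api": "jog_arm", "payload": {"steps": [{"dp": [0.3, 0.4, 0.6], "turn": [0, 0, 0.05], "claw": 1}, {"dp": [0.667, 0.9, 0.7], "turn": [0, 0, 0.05], "claw": 1}, {"dp": [0.667, 0.9, 0.7], "turn": [0, 0, 0.05], "claw": 1}]}}

```text
t: 0.75
ee_pos: [248.1, -521.3, 243.2]
orientation: [-1.397, 0.853, -0.855]
ft_force: [1.3, -0.2, -1.0]
width: 88.0
```

Emit:
{"api": "jog_arm", "payload": {"steps": [{"dp": [0.667, 0.9, 0], "turn": [0, 0, 0.05], "claw": 1}, {"dp": [0.667, 0.9, 0], "turn": [0, 0, 0.05], "claw": 1}, {"dp": [0.667, 0.9, 0], "turn": [0, 0, 0.05], "claw": 1}]}}

```text
t: 1.0
ee_pos: [303.7, -445.2, 243.7]
orientation: [-1.443, 0.728, -0.732]
ft_force: [0.5, 1.3, 0.4]
width: 88.0
```

Emit:
{"api": "jog_arm", "payload": {"steps": [{"dp": [0.667, 0.9, 0], "turn": [0, 0, 0.05], "claw": 1}, {"dp": [0.667, 0.9, 0], "turn": [0, 0, 0.05], "claw": 1}, {"dp": [0.667, 0.9, 0], "turn": [0, 0, 0.05], "claw": 1}]}}

```text
t: 1.25
ee_pos: [358.9, -369.8, 243.7]
orientation: [-1.482, 0.604, -0.607]
ft_force: [0.5, -0.0, -0.8]
width: 87.8
```

Emit:
{"api": "jog_arm", "payload": {"steps": [{"dp": [0.65, 0.88, 0], "turn": [0, 0, 0.05], "claw": 1}, {"dp": [0.65, 0.88, 0], "turn": [0, 0, 0.05], "claw": 1}, {"dp": [0.65, 0.88, 0], "turn": [0, 0, 0.05], "claw": 1}]}}

```text
t: 1.5
ee_pos: [413.1, -296.3, 243.9]
orientation: [-1.512, 0.479, -0.483]
ft_force: [0.6, 0.2, 0.1]
width: 87.9
```

Emit:
{"api": "jog_arm", "payload": {"steps": [{"dp": [0.65, 0.88, 0], "turn": [0, 0, 0.05], "claw": 1}, {"dp": [0.65, 0.88, 0], "turn": [0, 0, 0.05], "claw": 1}, {"dp": [0.65, 0.88, 0], "turn": [0, 0, 0.05], "claw": 1}]}}

```text
t: 1.75
ee_pos: [467.5, -223.1, 244.1]
orientation: [-1.536, 0.353, -0.359]
ft_force: [0.1, -0.7, 1.2]
width: 88.0
```

Emit:
{"api": "jog_arm", "payload": {"steps": [{"dp": [0.65, 0.88, 0], "turn": [0, 0, 0.05], "claw": 1}, {"dp": [0.65, 0.88, 0], "turn": [0, 0, 0.05], "claw": 1}, {"dp": [0.65, 0.88, 0], "turn": [0, 0, 0.05], "claw": 1}]}}

```text
t: 2.0
ee_pos: [522.2, -150.1, 244.3]
orientation: [-1.552, 0.227, -0.234]
ft_force: [-0.2, 0.1, -0.1]
width: 88.0
```

Emit:
{"api": "jog_arm", "payload": {"steps": [{"dp": [0.65, 0.6, 0], "turn": [0, 0, 0.05], "claw": 1}, {"dp": [0.65, 0.6, 0], "turn": [0, 0, 0.05], "claw": 1}, {"dp": [0.65, 0.6, 0], "turn": [0, 0, 0.05], "claw": 1}, {"dp": [0.65, 0.6, 0], "turn": [0, 0, 0.05], "claw": 1}]}}

```text
t: 2.33
ee_pos: [574.7, -102.1, 243.9]
orientation: [-1.562, 0.105, -0.11]
ft_force: [-0.6, -0.6, -0.0]
width: 88.0
```

Run:
```python
from h import *
o=ctrl.get_obs();d=ctrl.get_image("wrist");save(d,"wrist1.png");print(o["t"],o["ee_pos"],o["qpos"]);print(R.from_rotvec(o["orientation"]).as_matrix().round(3));print(T_wc(d,o).round(2))
np.savez("w1.npz",**d,pos=o["ee_pos"],orientation=o["orientation"])
```

```text
2.3333 [ 574.67207965 -102.14927557  243.86477028] [-0.20019163  0.29916225  1.67062031  0.00710509  1.16938204 -0.06580428]
[[ 0.991  0.004  0.137]
 [-0.137  0.006  0.991]
 [ 0.003 -1.     0.006]]
[[ 9.9000e-01 -1.3000e-01 -3.0000e-02  5.8303e+02]
 [-1.4000e-01 -9.6000e-01 -2.4000e-01 -3.5420e+01]
 [ 0.0000e+00  2.4000e-01 -9.7000e-01  4.4447e+02]
 [ 0.0000e+00  0.0000e+00  0.0000e+00  1.0000e+00]]
```

View pics/wrist1.png

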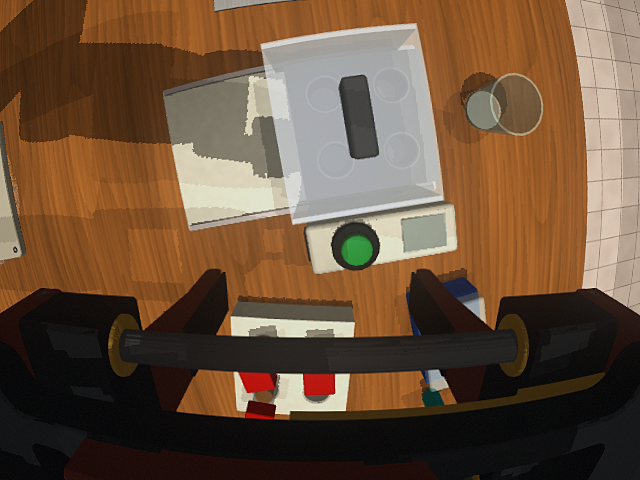

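Run:
```python
from h import *
d=dict(np.load("w1.npz"));d={k:(v.item() if v.ndim==0 else v) for k,v in d.items()}
o={"ee_pos":d["pos"],"orientation":d["orientation"]}
P=cloud(d,o);hsv=cv2.cvtColor(d["img"],cv2.COLOR_RGB2HSV);H,S,V=cv2.split(hsv)
def rect(M,name,z):
    k,l,st,c=cv2.connectedComponentsWithStats(M.astype(np.uint8));i=1+np.argmax(st[1:,4])
    v,u=np.nonzero(l==i);q=onz(d,u,v,z,o);r=cv2.minAreaRect(q[:,:2].astype(np.float32))
    print(name,len(u),c[i].round(),"rect",np.round(r[0],1),np.round(r[1],1),round(r[2],2),"zmed",np.nanmedian(P[l==i][:,2]).round(1))
sub=np.zeros((480,640),bool);sub[60:170,320:400]=1
rect(sub&(P[...,2]>160),"fin",165)
rect(sub&(V<90)&(P[...,2]>155),"findark",165)
sub[:]=0;sub[200:290,290:480]=1
rect(sub&(H>35)&(H<90)&(S>100),"button",122)
rect(sub&(P[...,2]>97)&(P[...,2]<103),"panel",100)
# block & base
g=cv2.GaussianBlur(cv2.cvtColor(d["img"],cv2.COLOR_RGB2GRAY),(3,3),0)
for (u,v) in [(324,94),(391,85),(335,160),(402,150)]:
    print((u,v),onz(d,u,v,70,o).round(1),onz(d,u,v,15,o).round(1),P[v,u].round(1))
a=d["img"][10:240,250:460];cv2.imwrite("pics/c1.png",cv2.resize(a[...,::-1],None,fx=2.6,fy=2.6,interpolation=cv2.INTER_CUBIC))
# green button depth
m=sub&(H>35)&(H<90)&(S>100);print(np.nanpercentile(P[m][:,2],[5,50,95]),np.nanmean(P[m],0))
```

```text
fin 2197 [360. 116.] rect [617.6 -16.6] [20.6 64. ] 1.73 zmed 165.7
findark 2209 [359. 116.] rect [617.1 -16.6] [20.8 63. ] 1.67 zmed 165.7
button 793 [356. 250.] rect [ 605.7 -131.3] [29.2 28.4] 84.32 zmed 122.7
panel 4636 [385. 236.] rect [ 634.8 -130.1] [148.5  49.9] 1.66 zmed 100.9
(324, 94) [597.1  16.7  70. ] [599.2  24.3  15. ] [594.8   8.1 131.4]
(391, 85) [665.5  18.6  70. ] [677.7  26.5  15. ] [652.2   9.9 130.5]
(335, 160) [598.9 -51.1  70. ] [601.3 -53.4  15. ] [596.4 -48.6 128.6]
(402, 150) [668.2 -49.   70. ] [680.7 -51.   15. ] [654.6 -46.8 129.5]
[120.65241    122.74871771 124.01924338] [ 605.61146294 -131.12092811  122.5442365 ]
```

View pics/c1.png

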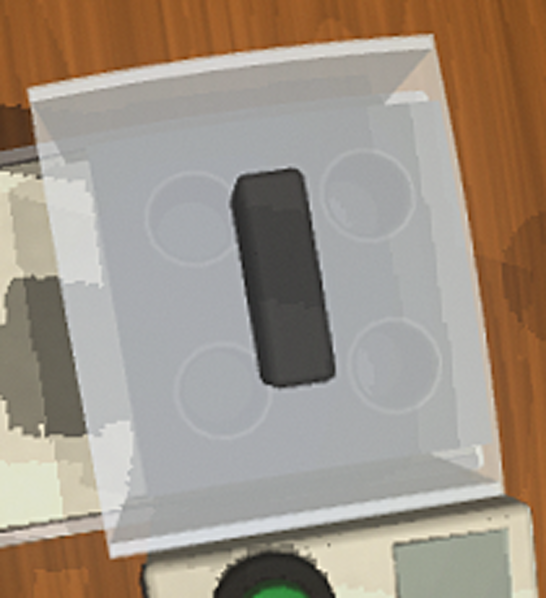

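Emit:
{"api": "jog_arm", "payload": {"steps": [{"dp": [0.535, 1.0, 0], "turn": [0, 0, 0.053], "claw": 1}, {"dp": [0.535, 1.0, 0], "turn": [0, 0, 0.053], "claw": 1}, {"dp": [0.535, 1.0, 0], "turn": [0, 0, 0.053], "claw": 1}, {"dp": [0.535, 1.0, -0.5], "turn": [0, 0, 0.053], "claw": 0.7}, {"dp": [0.535, 1.0, -0.5], "turn": [0, 0, 0.053], "claw": 0.7}]}}

```text
t: 2.8
ee_pos: [612.5, -23.6, 198.6]
orientation: [-1.564, -0.016, 0.026]
ft_force: [-2.1, 0.0, -1.1]
width: 78.0
```

```bash
cat > st.py <<'E'
from h import *
o=ctrl.get_obs();M=R.from_rotvec(o["orientation"]).as_matrix()
print("t",o["t"],"pos",o["ee_pos"].round(1),"yaw",np.degrees(np.arctan2(M[1,0],M[0,0])).round(2),"ydir",M[:,1].round(3),"F",o["ft_force"].round(1),"w",round(o["width"],1),"q",o["qpos"].round(3))
E
python3 st.py
```

```text
t 2.8 pos [612.5 -23.6 198.6] yaw 1.54 ydir [-0.007  0.006 -1.   ] F [-2.1  0.  -1.1] w 78.0 q [-0.061  0.395  1.641  0.007  1.113 -0.091]
```

Emit:
{"api": "jog_arm", "payload": {"steps": [{"dp": [0.06, 0.09, 0], "claw": 0.6}, {"dp": [0.06, 0.09, -0.4], "claw": 0.6}, {"dp": [0.06, 0.09, -0.75], "claw": 0.6}, {"dp": [0.06, 0.09, -0.75], "claw": 0.6}, {"dp": [0.06, 0.09, -0.75], "claw": 0.4}, {"dp": [0.06, 0.09, -0.75], "claw": 0}, {"dp": [0.06, 0.09, -0.75], "claw": 0}, {"dp": [0.06, 0.09, -0.75], "claw": 0}, {"dp": [0.06, 0.09, -0.75], "claw": 0}, {"dp": [0.06, 0.09, -0.75], "claw": 0}, {"dp": [0.06, 0.09, -0.75], "claw": 0}]}}

```text
invalid input at $.steps[0]: expected keys turn, dp, claw
```

```bash
python3 st.py
```

```text
t 2.8 pos [612.5 -23.6 198.6] yaw 1.54 ydir [-0.007  0.006 -1.   ] F [-2.1  0.  -1.1] w 78.0 q [-0.061  0.395  1.641  0.007  1.113 -0.091]
```

Emit:
{"api": "jog_arm", "payload": {"steps": [{"dp": [0.06, 0.09, 0], "turn": [0, 0, 0], "claw": 0.6}, {"dp": [0.06, 0.09, -0.4], "turn": [0, 0, 0], "claw": 0.6}, {"dp": [0.06, 0.09, -0.75], "turn": [0, 0, 0], "claw": 0.6}, {"dp": [0.06, 0.09, -0.75], "turn": [0, 0, 0], "claw": 0.6}, {"dp": [0.06, 0.09, -0.75], "turn": [0, 0, 0], "claw": 0.4}, {"dp": [0.06, 0.09, -0.75], "turn": [0, 0, 0], "claw": 0}, {"dp": [0.06, 0.09, -0.75], "turn": [0, 0, 0], "claw": 0}, {"dp": [0.06, 0.09, -0.75], "turn": [0, 0, 0], "claw": 0}, {"dp": [0.06, 0.09, -0.75], "turn": [0, 0, 0], "claw": 0}, {"dp": [0.06, 0.09, -0.75], "turn": [0, 0, 0], "claw": 0}, {"dp": [0.06, 0.09, -0.75], "turn": [0, 0, 0], "claw": 0}]}}

```text
t: 3.72
ee_pos: [617.5, -16.4, 139.1]
orientation: [-1.564, -0.016, 0.026]
ft_force: [0.2, 0.4, -0.5]
width: 9.5
```

```bash
python3 st.py
```

```text
t 3.7167 pos [617.5 -16.4 139.1] yaw 1.54 ydir [-0.006  0.006 -1.   ] F [ 0.2  0.4 -0.5] w 9.5 q [-0.049  0.47   1.676  0.007  1.002 -0.08 ]
```

```bash
python3 - <<'E'
from h import *
d=ctrl.get_image("wrist");save(d,"wrist2.png")
d=ctrl.get_image("scene");a=d["img"][150:310,250:410];cv2.imwrite("pics/s2.png",cv2.resize(a[...,::-1],None,fx=3.7,fy=3.7))
d=ctrl.get_image("side");a=d["img"][130:290,240:400];cv2.imwrite("pics/sd2.png",cv2.resize(a[...,::-1],None,fx=3.7,fy=3.7))
E
python3 st.py
```

```text
t 3.8667 pos [617.3 -16.4 138.6] yaw 1.54 ydir [-0.007  0.006 -1.   ] F [-0.5 -0.  -0.4] w 0.6 q [-0.049  0.47   1.676  0.007  1.002 -0.08 ]
```

View pics/wrist2.png

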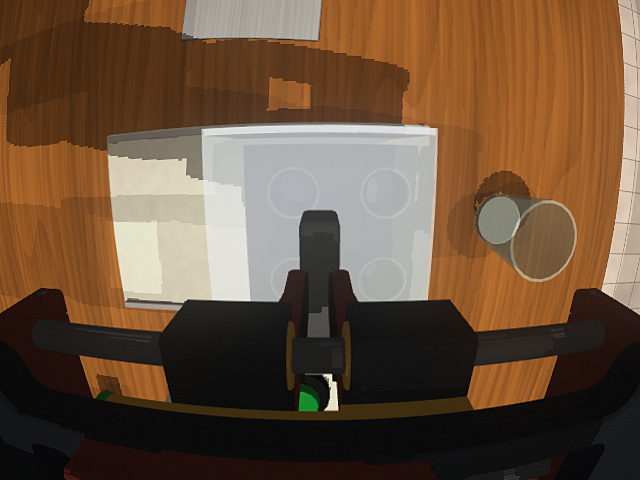

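View pics/s2.png

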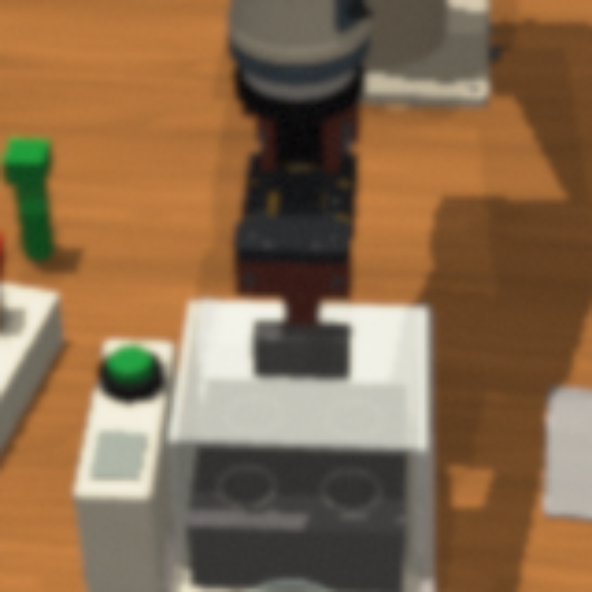

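View pics/sd2.png

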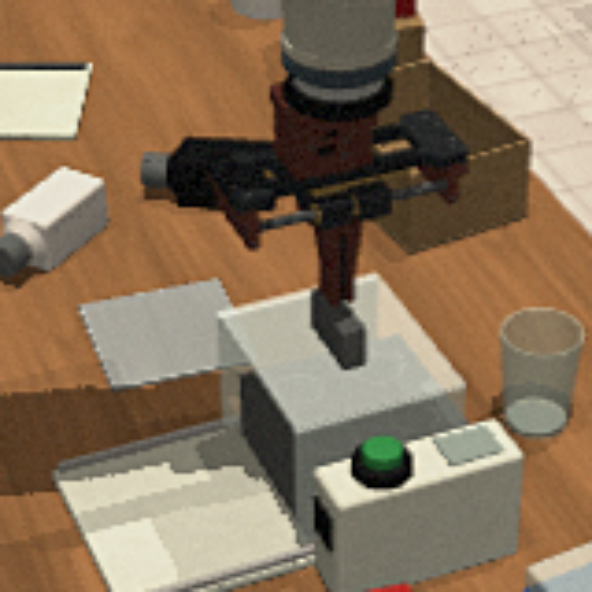

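```bash
python3 st.py
python3 - <<'E'
from h import *
o=ctrl.get_obs();d=ctrl.get_image("wrist");save(d,"wrist3.png")
F=np.array([[617.4,-16.6+32,165],[617.4,-16.6-32,165],[617.4,-16.6,165]])
print("TCP px",proj(d,o["ee_pos"],o).round(),"fin",proj(d,F,o).round())
P=cloud(d,o)
for v in (215,240,260,275,290,300): print(v,P[v,320].round(1),P[v,295].round(1))
for n in ("scene","side"):
    d=ctrl.get_image(n);print(n,proj(d,o["ee_pos"]).round(1),proj(d,F).round(1))
    u,v=proj(d,o["ee_pos"]).astype(int)
    P=cloud(d);
    for dv in range(-30,12,4): print(u,v+dv,P[v+dv,u].round(0),d["img"][v+dv,u])
E
```

```text
t 3.8667 pos [617.3 -16.4 138.6] yaw 1.54 ydir [-0.007  0.006 -1.   ] F [-0.5 -0.  -0.4] w 0.6 q [-0.049  0.47   1.676  0.007  1.002 -0.08 ]
TCP px [319. 267.] fin [[320. 222.]
 [317. 340.]
 [319. 284.]]
215 [617.2  15.6 148.9] [603.   11.9 131.2]
240 [617.5   6.7 166.8] [603.1  -3.2 129.4]
260 [617.8  -3.3 166.6] [603.3 -15.2 130.4]
275 [617.9  -6.7 178.8] [603.3 -24.7 130.1]
290 [617.9  -6.5 197.8] [603.4 -34.2 130.5]
300 [617.9  -6.2 208.7] [608.6  -4.9 212.3]
scene [330.6 246. ] [[344.1 238.3]
 [316.9 236.9]
 [330.5 237.6]]
330 215 [701. -10. 298.] [45 47 48]
330 219 [709.  -9. 293.] [23 23 24]
330 223 [708. -10. 282.] [59 30 25]
330 227 [700. -10. 265.] [56 25 23]
330 231 [627. -17. 194.] [56 27 20]
330 235 [625. -17. 179.] [56 29 24]
330 239 [623. -17. 165.] [56 55 54]
330 243 [630. -17. 159.] [57 55 53]
330 247 [633. -16. 149.] [54 52 51]
330 251 [632. -17. 135.] [92 91 86]
330 255 [638. -16. 128.] [198 198 187]
side [330.2 220.8] [[326.  207. ]
 [334.6 219.4]
 [330.3 213.1]]
330 190 [606. -44. 260.] [22 29 25]
330 194 [612. -29. 237.] [49 25 22]
330 198 [612. -27. 223.] [45 22 13]
330 202 [611. -30. 212.] [40 13  6]
330 206 [612. -28. 197.] [44 24  6]
330 210 [612. -27. 184.] [56 38 33]
330 214 [617. -16. 162.] [43 45 37]
330 218 [610. -32. 161.] [53 52 48]
330 222 [611. -30. 146.] [43 40 38]
330 226 [609. -36. 137.] [91 90 83]
330 230 [605. -45. 130.] [182 181 170]
```

View pics/wrist3.png

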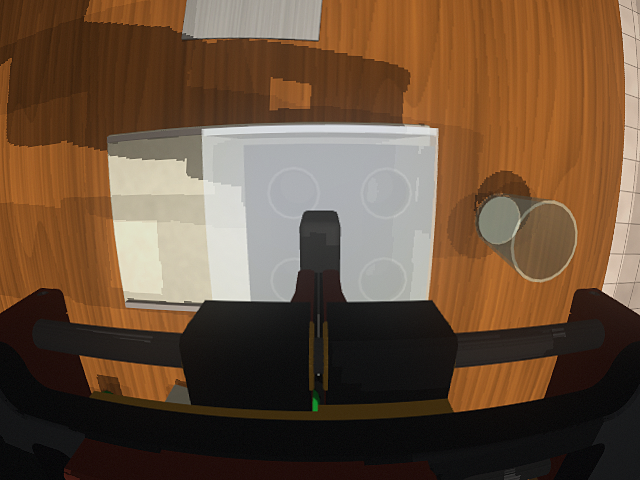

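Emit:
{"api": "jog_arm", "payload": {"steps": [{"dp": [0, 0, 0.75], "turn": [0, 0, 0], "claw": 0}, {"dp": [0, 0, 0.75], "turn": [0, 0, 0], "claw": 0}, {"dp": [0, 0, 0.75], "turn": [0, 0, 0], "claw": 0}]}}

```text
t: 4.27
ee_pos: [620.2, -16.5, 203.1]
orientation: [-1.565, -0.022, 0.021]
ft_force: [1.9, 0.4, -0.1]
width: 0.4
```

```bash
python3 st.py
python3 - <<'E'
from h import *
o=ctrl.get_obs();d=ctrl.get_image("wrist");save(d,"wrist4.png")
P=cloud(d,o);print("TCP px",proj(d,o["ee_pos"],o).round())
for v in range(240,310,6): print(v,P[v,320].round(1),P[v,310].round(1),d["img"][v,310])
for n in ("scene","side"):
    d=ctrl.get_image(n);save(d,n+"4.png")
    u,v=proj(d,o["ee_pos"]).astype(int);print(n,u,v)
    P=cloud(d)
    for dv in range(-30,16,4): print(u,v+dv,P[v+dv,u].round(0),d["img"][v+dv,u])
    a=d["img"][130:310,240:420];cv2.imwrite(f"pics/{n}4c.png",cv2.resize(a[...,::-1],None,fx=3.3,fy=3.3))
E
```

```text
t 4.2667 pos [620.2 -16.5 203.1] yaw 1.54 ydir [ 0.001  0.006 -1.   ] F [ 1.9  0.4 -0.1] w 0.4 q [-0.049  0.397  1.626  0.007  1.118 -0.079]
TCP px [319. 267.]
240 [621.   -9.7 167.5] [614.5 -10.  167. ] [58 58 57]
246 [621.2 -14.3 165.7] [614.5 -14.4 165.8] [55 55 54]
252 [621.3 -18.3 166. ] [614.6 -18.4 166.3] [68 67 65]
258 [621.4 -22.2 166.9] [614.7 -22.6 166.2] [96 94 91]
264 [621.5 -26.9 165.5] [614.8 -26.7 166.6] [111 109 104]
270 [621.6 -31.4 165. ] [615.9  -4.7 242.7] [56 42 41]
276 [620.5  -6.3 246. ] [616.   -5.  249.9] [51 38 36]
282 [620.4  -5.9 254.6] [616.2  -4.7 258.2] [52 38 36]
288 [620.4  -6.2 261. ] [616.3  -5.4 263.2] [48 34 32]
294 [620.4  -6.1 267.5] [616.5  -4.9 270.6] [48 32 31]
300 [620.4  -6.4 272.7] [616.6  -5.1 275.9] [48 32 30]
306 [620.3  -6.1 279. ] [617.2  16.5 328.7] [27 28 27]
scene 330 225
330 195 [710.  -9. 354.] [30 25 26]
330 199 [707.  -9. 342.] [57 25 20]
330 203 [702. -10. 329.] [55 27 22]
330 207 [629. -16. 263.] [59 29 23]
330 211 [629. -16. 253.] [57 29 24]
330 215 [628. -16. 240.] [85 50 29]
330 219 [338. -42.  -1.] [156 102  52]
330 223 [357. -40.  -1.] [148  96  48]
330 227 [382. -38.   4.] [181 117  59]
330 231 [396. -37.  -0.] [213 169 133]
330 235 [567. -22. 130.] [235 233 223]
330 239 [622. -17. 164.] [70 67 65]
side 331 201
331 171 [616. -27. 306.] [40 26 25]
331 175 [615. -29. 295.] [41 19 16]
331 179 [615. -28. 283.] [48 25 16]
331 183 [614. -30. 272.] [42 13 13]
331 187 [615. -28. 258.] [42 23 20]
331 191 [614. -32. 248.] [55 40 33]
331 195 [745. 297.   1.] [169 115  72]
331 199 [734. 270.   5.] [156 105  67]
331 203 [728. 254.  -0.] [156 109  67]
331 207 [649.  58. 129.] [246 247 228]
331 211 [622. -10. 167.] [37 34 35]
331 215 [614. -30. 169.] [103 100  93]
```

View pics/side4c.png

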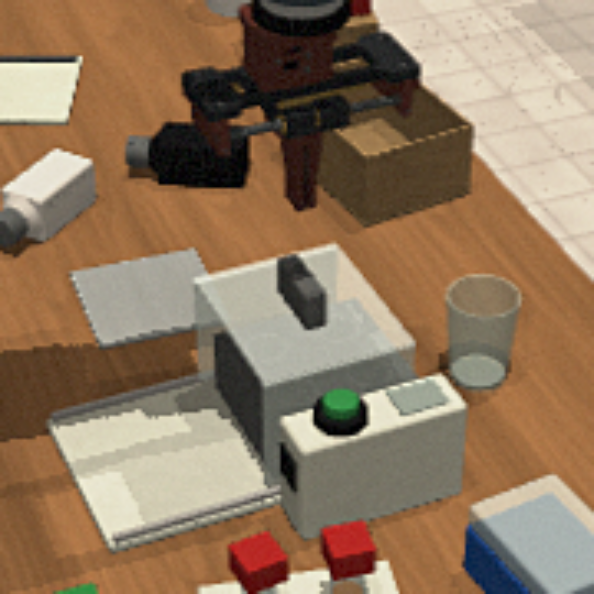

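View pics/scene4c.png

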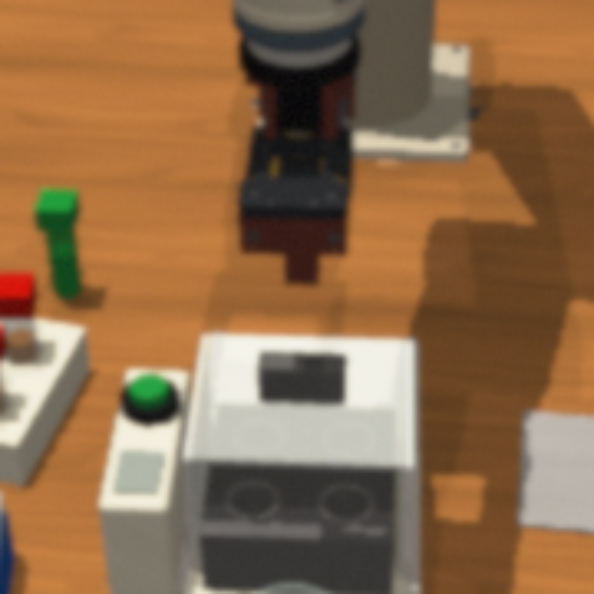

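Emit:
{"api": "jog_arm", "payload": {"steps": [{"dp": [0, 0, 0], "turn": [0, 0, 0], "claw": 0.4}, {"dp": [0, 0, 0], "turn": [0, 0, 0], "claw": 0.4}, {"dp": [0, 0, 0], "turn": [0, 0, 0], "claw": 0.4}, {"dp": [0, 0, 0], "turn": [0, 0, 0], "claw": 0.4}, {"dp": [0, 0, 0], "turn": [0, 0, 0], "claw": 0.4}, {"dp": [0, 0, 0], "turn": [0, 0, 0], "claw": 0.4}]}}

```text
t: 4.92
ee_pos: [616.6, -16.4, 197.6]
orientation: [-1.564, -0.015, 0.027]
ft_force: [-0.2, 0.1, -0.5]
width: 34.1
```

```bash
python3 st.py
python3 - <<'E'
from h import *
o=ctrl.get_obs();d=ctrl.get_image("wrist");save(d,"wrist5.png")
np.savez("w5.npz",**d,pos=o["ee_pos"],orientation=o["orientation"])
P=cloud(d,o)
# finger points: reported-tool-frame
M=R.from_rotvec(o["orientation"]).as_matrix();Q=(P-o["ee_pos"])@M
m=(np.abs(Q[...,0])<60)&(np.abs(Q[...,2])<15)&(Q[...,1]<5)&(Q[...,1]>-75)
q=Q[m];v,u=np.nonzero(m);print(len(q))
h,e=np.histogram(q[:,1],np.arange(-75,6,5));print(h,e)
for s in (-1,1):
    a=q[(s*q[:,0]>0)&(q[:,1]>-70)];print(s,a[:,0].min().round(1),a[:,0].max().round(1),np.percentile(a[:,1],[50,95,99,100]).round(1))
P=cloud(ctrl.get_image("scene"));Q=(P-o["ee_pos"])@M
m=(np.abs(Q[...,0])<60)&(np.abs(Q[...,2])<15)&(Q[...,1]<-5)&(Q[...,1]>-75);print(np.percentile(Q[m][:,1],[50,95,99,100]).round(1))
P=cloud(ctrl.get_image("side"));Q=(P-o["ee_pos"])@M
m=(np.abs(Q[...,0])<60)&(np.abs(Q[...,2])<18)&(Q[...,1]<-5)&(Q[...,1]>-75);print(np.percentile(Q[m][:,1],[50,95,99,100]).round(1))
E
```

```text
t 4.9167 pos [616.6 -16.4 197.6] yaw 1.54 ydir [-0.008  0.006 -1.   ] F [-0.2  0.1 -0.5] w 34.1 q [-0.049  0.402  1.632  0.007  1.116 -0.079]
2302
[393 342 377 319 267 270 248  86   0   0   0   0   0   0   0   0] [-75 -70 -65 -60 -55 -50 -45 -40 -35 -30 -25 -20 -15 -10  -5   0   5]
-1 -26.9 -17.0 [-56.4 -40.3 -38.3 -36.9]
1 16.5 26.9 [-56.2 -40.5 -38.3 -37.1]
[-55.9 -39.8 -38.  -35.9]
[-57.2 -40.8 -37.9 -36.8]
```

View pics/wrist5.png

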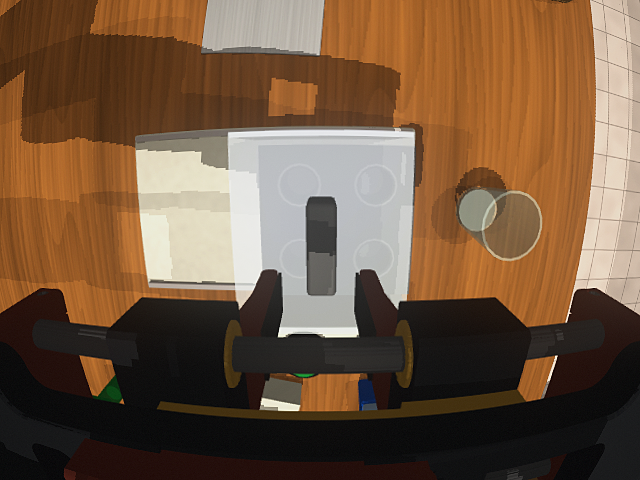

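Emit:
{"api": "jog_arm", "payload": {"steps": [{"dp": [0.01, 0, -0.4], "turn": [0, 0, 0], "claw": 0.6}, {"dp": [0.01, 0, -0.8], "turn": [0, 0, 0], "claw": 0.6}, {"dp": [0.01, 0, -0.9], "turn": [0, 0, 0], "claw": 0.6}, {"dp": [0.01, 0, -0.9], "turn": [0, 0, 0], "claw": 0.6}, {"dp": [0.01, 0, -0.9], "turn": [0, 0, 0], "claw": 0.6}]}}

```text
t: 5.48
ee_pos: [617.8, -16.3, 126.3]
orientation: [-1.564, -0.015, 0.027]
ft_force: [1.0, -1.5, 1.0]
width: 52.6
```

Emit:
{"api": "jog_arm", "payload": {"steps": [{"dp": [0, 0, -0.2], "turn": [0, 0, 0], "claw": 0.6}, {"dp": [0, 0, -0.3], "turn": [0, 0, 0], "claw": 0.6}, {"dp": [0, 0, -0.3], "turn": [0, 0, 0], "claw": 0}, {"dp": [0, 0, -0.3], "turn": [0, 0, 0], "claw": 0}, {"dp": [0, 0, -0.3], "turn": [0, 0, 0], "claw": 0}, {"dp": [0, 0, -0.3], "turn": [0, 0, 0], "claw": 0}, {"dp": [0, 0, -0.3], "turn": [0, 0, 0], "claw": 0}, {"dp": [0, 0, -0.3], "turn": [0, 0, 0], "claw": 0}, {"dp": [0, 0, -0.3], "turn": [0, 0, 0], "claw": 0}, {"dp": [0, 0, -0.3], "turn": [0, 0, 0], "claw": 0}]}}

```text
t: 6.32
ee_pos: [618.2, -16.4, 102.9]
orientation: [-1.564, -0.016, 0.026]
ft_force: [-0.6, 1.0, 5.6]
width: 19.9
```

```bash
python3 st.py
```

```text
t 6.3167 pos [618.2 -16.4 102.9] yaw 1.55 ydir [-0.007  0.006 -1.   ] F [-0.6  1.   5.6] w 19.9 q [-0.049  0.517  1.695  0.007  0.937 -0.08 ]
```

Emit:
{"api": "jog_arm", "payload": {"steps": [{"dp": [-0.2, -0.006, 0], "turn": [0, 0, 0], "claw": 0}, {"dp": [-0.4, -0.012, 0], "turn": [0, 0, 0], "claw": 0}, {"dp": [-0.6, -0.018, 0], "turn": [0, 0, 0], "claw": 0}, {"dp": [-0.8, -0.024, 0], "turn": [0, 0, 0], "claw": 0}, {"dp": [-0.8, -0.024, 0], "turn": [0, 0, 0], "claw": 0}]}}

```text
t: 6.73
ee_pos: [551.8, -18.4, 102.9]
orientation: [-1.564, -0.015, 0.028]
ft_force: [-2.3, -0.6, -0.8]
width: 19.9
```

Emit:
{"api": "jog_arm", "payload": {"steps": [{"dp": [-0.2, -0.006, 0], "turn": [0, 0, 0], "claw": 0}, {"dp": [-0.4, -0.012, 0], "turn": [0, 0, 0], "claw": 0}, {"dp": [-0.6, -0.018, 0], "turn": [0, 0, 0], "claw": 0}, {"dp": [-0.75, -0.024, 0], "turn": [0, 0, 0], "claw": 0}, {"dp": [-0.82, -0.024, 0], "turn": [0, 0, 0], "claw": 0}, {"dp": [-0.82, -0.024, 0], "turn": [0, 0, 0], "claw": 0}, {"dp": [-0.82, -0.024, 0], "turn": [0, 0, 0], "claw": 0}]}}

```text
t: 7.32
ee_pos: [487.5, -20.3, 103.0]
orientation: [-1.564, -0.016, 0.026]
ft_force: [2.3, 0.3, -4.8]
width: 19.9
```

```bash
python3 st.py
```

```text
t 7.3167 pos [487.5 -20.3 103. ] yaw 1.54 ydir [-0.006  0.006 -1.   ] F [ 2.3  0.3 -4.8] w 19.9 q [-0.07   0.351  1.984  0.008  0.814 -0.102]
```

Emit:
{"api": "jog_arm", "payload": {"steps": [{"dp": [0, 0, 0], "turn": [0, 0, 0], "claw": 0.7}, {"dp": [0, 0, 0], "turn": [0, 0, 0], "claw": 0.7}, {"dp": [0, 0, 0], "turn": [0, 0, 0], "claw": 0.7}, {"dp": [0, 0, 0], "turn": [0, 0, 0], "claw": 0.7}, {"dp": [0, 0, 0.5], "turn": [0, 0, 0], "claw": 0.7}, {"dp": [0, 0, 1], "turn": [0, 0, 0], "claw": 0.7}, {"dp": [0, 0, 1], "turn": [0, 0, 0], "claw": 0.7}]}}

```text
t: 7.9
ee_pos: [491.7, -20.6, 189.1]
orientation: [-1.565, -0.024, 0.018]
ft_force: [1.4, -0.8, 0.9]
width: 60.5
```

Emit:
{"api": "jog_arm", "payload": {"steps": [{"dp": [0.5, -0.7, 0.2], "turn": [0, 0, 0], "claw": 0.7}, {"dp": [0.9, -0.9, 0.3], "turn": [0, 0, 0], "claw": 0.7}, {"dp": [0.9, -0.9, 0.3], "turn": [0, 0, 0], "claw": 0.7}, {"dp": [0.9, -0.9, 0.3], "turn": [0, 0, 0], "claw": 0.7}]}}

```text
t: 8.23
ee_pos: [568.2, -95.6, 214.9]
orientation: [-1.567, -0.027, 0.012]
ft_force: [-0.4, 0.1, 0.4]
width: 61.6
```

```bash
python3 st.py
python3 - <<'E'
from h import *
o=ctrl.get_obs();d=ctrl.get_image("wrist");save(d,"wrist6.png")
np.savez("w6.npz",**d,pos=o["ee_pos"],orientation=o["orientation"])
P=cloud(d,o)
yw=np.radians(1.6);c=np.array([631.9,-15.6])
ex=np.array([np.cos(yw),np.sin(yw)]);ey=np.array([-ex[1],ex[0]])
for sx in (-34,34):
    for sy in (-34,34):
        p=c+sx*ex+sy*ey;u,v=proj(d,np.array([*p,70]),o);print(sx,sy,p.round(1),"px",u.round(),v.round(),"z there",P[int(v),int(u)].round(1))
q=(P[...,:2]-c);bx=q@ex;by=q@ey
m=(np.abs(P[...,2]-70)<3)&(np.abs(bx)<90)&(np.abs(by)<88)
k,l,st,cc=cv2.connectedComponentsWithStats(m.astype(np.uint8));i=1+np.argmax(st[1:,4])
v,u=np.nonzero(l==i);w=onz(d,u,v,70,o);print("block rect",cv2.minAreaRect(w[:,:2].astype(np.float32)))
# holes: non-block pixels within
hole=(P[...,2]<62)&(np.abs(bx)<65)&(np.abs(by)<65)
k,l,st,cc=cv2.connectedComponentsWithStats(hole.astype(np.uint8))
for i in range(1,k):
    if st[i,4]>100: print("hole",cc[i].round(),st[i])
E
```

```text
t 8.2333 pos [568.2 -95.6 214.9] yaw 1.43 ydir [ 0.009  0.004 -1.   ] F [-0.4  0.1  0.4] w 61.6 q [-0.191  0.314  1.72   0.006  1.099 -0.218]
-34 -34 [598.9 -50.5] px 351.0 171.0 z there [604.1 -53.9  15.6]
-34 34 [597.   17.4] px 351.0 99.0 z there [601.6  25.   16.9]
34 -34 [666.8 -48.6] px 422.0 172.0 z there [681.8 -51.4  16.9]
34 34 [664.9  19.3] px 423.0 102.0 z there [678.2  26.6  21.6]
block rect ((632.6524658203125, -15.848846435546875), (141.19381713867188, 140.82864379882812), 1.72744882106781)
hole [351. 100.] [335  85  32  31 793]
hole [422. 103.] [407  88  30  31 687]
hole [351. 171.] [336 156  32  32 807]
hole [421. 172.] [407 157  29  32 682]
```

View pics/wrist6.png

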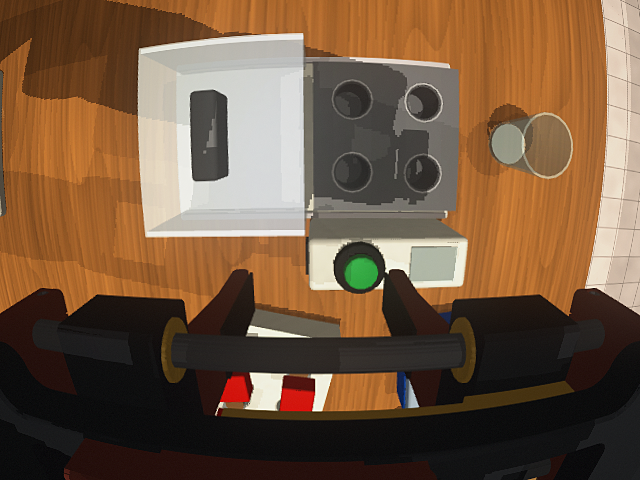

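Emit:
{"api": "jog_arm", "payload": {"steps": [{"dp": [-0.2, -0.4, 0], "turn": [0, 0, 0], "claw": 0.7}, {"dp": [-0.3, -0.9, 0], "turn": [0, 0, 0], "claw": 0.7}, {"dp": [-0.3, -1, 0], "turn": [0, 0, 0], "claw": 0.7}]}}

```text
t: 8.53
ee_pos: [538.8, -176.6, 212.5]
orientation: [-1.566, -0.021, 0.016]
ft_force: [1.0, 0.1, -0.4]
width: 61.4
```

Emit:
{"api": "jog_arm", "payload": {"steps": [{"dp": [-0.2, -0.5, 0], "turn": [0, 0, 0], "claw": 0.7}, {"dp": [-0.3, -1, 0], "turn": [0, 0, 0], "claw": 0.7}, {"dp": [-0.3, -1, 0], "turn": [0, 0, 0], "claw": 0.7}]}}

```text
t: 8.78
ee_pos: [512.6, -260.1, 211.8]
orientation: [-1.567, -0.017, 0.015]
ft_force: [0.3, 0.1, 0.1]
width: 61.5
```

Emit:
{"api": "jog_arm", "payload": {"steps": [{"dp": [-0.2, -0.5, 0], "turn": [0, 0, 0], "claw": 0.7}, {"dp": [-0.3, -1, 0], "turn": [0, 0, 0], "claw": 0.7}, {"dp": [-0.3, -1, 0], "turn": [0, 0, 0], "claw": 0.7}]}}

```text
t: 9.03
ee_pos: [486.9, -343.5, 211.3]
orientation: [-1.568, -0.015, 0.014]
ft_force: [-0.1, 0.8, -0.1]
width: 61.8
```

Emit:
{"api": "jog_arm", "payload": {"steps": [{"dp": [0, -0.3, 0], "turn": [0, 0, 0], "claw": 0.7}, {"dp": [0, -0.5, 0], "turn": [0, 0, 0], "claw": 0.7}, {"dp": [0, -0.5, 0], "turn": [0, 0, 0], "claw": 0.7}, {"dp": [0, -0.5, 0], "turn": [0, 0, 0], "claw": 0.7}]}}

```text
t: 9.37
ee_pos: [486.9, -382.7, 210.7]
orientation: [-1.567, -0.014, 0.014]
ft_force: [-0.4, 0.6, -0.2]
width: 61.7
```

```bash
python3 st.py
python3 - <<'E'
from h import *
o=ctrl.get_obs();d=ctrl.get_image("wrist");save(d,"wrist7.png")
np.savez("w7.npz",**d,pos=o["ee_pos"],orientation=o["orientation"])
P=cloud(d,o);hsv=cv2.cvtColor(d["img"],cv2.COLOR_RGB2HSV);H,S,V=cv2.split(hsv)
red=((H<8)|(H>172))&(S>120)&(V>60)
M=red&(P[...,2]>110)&(P[...,2]<122)
k,l,st,c=cv2.connectedComponentsWithStats(M.astype(np.uint8))
for i in range(1,k):
    if st[i,4]>150:
        v,u=np.nonzero(l==i);w=onz(d,u,v,115,o);r=cv2.minAreaRect(w[:,:2].astype(np.float32))
        print("cap px",c[i].round(),st[i,4],"c",np.round(r[0],1),np.round(r[1],1),"ang",round(r[2],1),"z",np.median(P[l==i][:,2]).round(1))
M=(np.abs(P[...,2]-45)<4)&(S<60)&(V>90)&(P[...,1]>-420)&(P[...,1]<-200)&(P[...,0]<620)
v,u=np.nonzero(M);w=onz(d,u,v,45,o);print(cv2.minAreaRect(w[:,:2].astype(np.float32)))
E
```

```text
t 9.3667 pos [ 486.9 -382.7  210.7] yaw 0.99 ydir [-0.     0.004 -1.   ] F [-0.4  0.6 -0.2] w 61.7 q [-0.687  0.389  1.619  0.003  1.135 -0.706]
cap px [318.  82.] 1753 c [ 484.8 -263.8] [33.7 34.2] ang 6.6 z 115.8
cap px [401. 101.] 1705 c [ 550.9 -276.2] [34.6 34.7] ang 84.3 z 115.8
cap px [301. 165.] 1742 c [ 472.3 -330.1] [33.6 33.7] ang 71.2 z 115.9
((511.926513671875, -303.171630859375), (150.6309814453125, 150.30404663085938), 79.34561920166016)
```

View pics/wrist7.png

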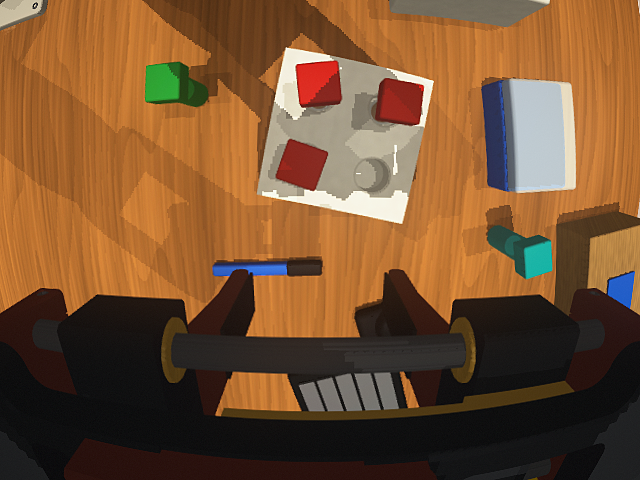

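Emit:
{"api": "jog_arm", "payload": {"steps": [{"dp": [0.4, 0.66, -0.2], "turn": [0, 0, -0.037], "claw": 0.55}, {"dp": [0.8, 1, -0.6], "turn": [0, 0, -0.037], "claw": 0.55}, {"dp": [0.8, 1, -0.6], "turn": [0, 0, -0.037], "claw": 0.55}, {"dp": [0.8, 1, -0.6], "turn": [0, 0, -0.037], "claw": 0.55}]}}

```text
t: 9.75
ee_pos: [551.8, -295.9, 159.5]
orientation: [-1.562, 0.076, -0.07]
ft_force: [-0.8, 0.7, -0.4]
width: 48.5
```

Emit:
{"api": "jog_arm", "payload": {"steps": [{"dp": [0, 0.33, 0], "turn": [0, 0, 0], "claw": 0.55}, {"dp": [0, 0.33, 0], "turn": [0, 0, 0], "claw": 0.55}, {"dp": [0, 0.33, 0], "turn": [0, 0, 0], "claw": 0.55}, {"dp": [0, 0.33, 0], "turn": [0, 0, 0], "claw": 0.55}]}}

```text
t: 10.08
ee_pos: [552.0, -269.3, 160.1]
orientation: [-1.563, 0.075, -0.07]
ft_force: [0.1, 0.1, -0.8]
width: 47.9
```

```bash
python3 st.py
python3 - <<'E'
from h import *
o=ctrl.get_obs();d=ctrl.get_image("wrist");save(d,"wrist8.png")
E
```

```text
t 10.0833 pos [ 552.  -269.3  160.1] yaw -5.29 ydir [-0.003  0.007 -1.   ] F [ 0.1  0.1 -0.8] w 47.9 q [-0.476  0.439  1.67   0.006  1.038 -0.387]
```

View pics/wrist8.png

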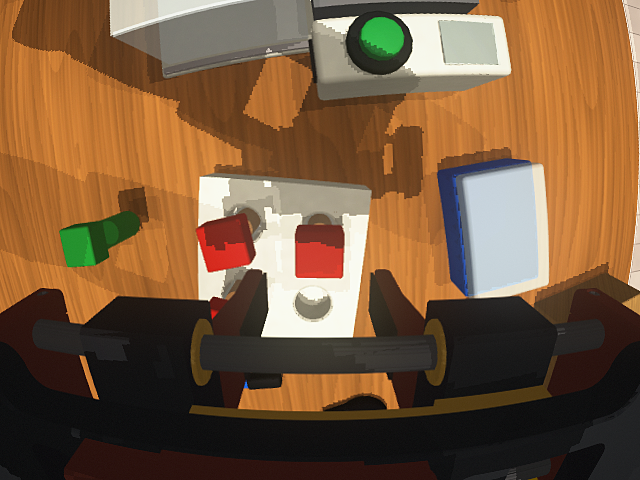

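Emit:
{"api": "jog_arm", "payload": {"steps": [{"dp": [-0.014, -0.086, 0], "turn": [0, 0, 0], "claw": 0.55}, {"dp": [-0.014, -0.086, -0.4], "turn": [0, 0, 0], "claw": 0.55}, {"dp": [-0.014, -0.086, -0.8], "turn": [0, 0, 0], "claw": 0.55}, {"dp": [-0.014, -0.086, -0.8], "turn": [0, 0, 0], "claw": 0.55}, {"dp": [-0.014, -0.086, -0.8], "turn": [0, 0, 0], "claw": 0.55}]}}

```text
t: 10.55
ee_pos: [549.5, -277.2, 95.1]
orientation: [-1.561, 0.079, -0.069]
ft_force: [-0.8, -0.2, 0.4]
width: 48.4
```

```bash
python3 st.py
python3 - <<'E'
from h import *
o=ctrl.get_obs();d=ctrl.get_image("wrist");save(d,"wrist9.png")
E
```

```text
t 10.55 pos [ 549.5 -277.2   95.1] yaw -5.41 ydir [-0.006  0.008 -1.   ] F [-0.8 -0.2  0.4] w 48.4 q [-0.489  0.525  1.704  0.006  0.922 -0.399]
```

View pics/wrist9.png

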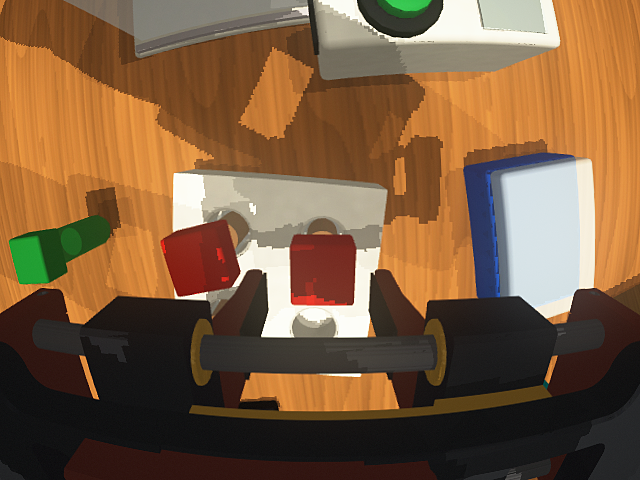

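Emit:
{"api": "jog_arm", "payload": {"steps": [{"dp": [0.02, 0.01, -0.3], "turn": [0, 0, 0], "claw": 0.55}, {"dp": [0.02, 0.01, -0.58], "turn": [0, 0, 0], "claw": 0.55}, {"dp": [0.02, 0.01, -0.58], "turn": [0, 0, 0], "claw": 0.55}, {"dp": [0.02, 0.01, -0.58], "turn": [0, 0, 0], "claw": 0.3}, {"dp": [0.02, 0.01, -0.58], "turn": [0, 0, 0], "claw": 0}, {"dp": [0.02, 0.01, -0.58], "turn": [0, 0, 0], "claw": 0}, {"dp": [0.02, 0.01, -0.58], "turn": [0, 0, 0], "claw": 0}, {"dp": [0.02, 0.01, -0.58], "turn": [0, 0, 0], "claw": 0}, {"dp": [0.02, 0.01, -0.58], "turn": [0, 0, 0], "claw": 0}]}}

```text
t: 11.35
ee_pos: [553.8, -277.7, 52.4]
orientation: [-1.564, 0.074, -0.074]
ft_force: [0.1, 0.3, 8.5]
width: 34.0
```

```bash
python3 st.py
```

```text
t 11.35 pos [ 553.8 -277.7   52.4] yaw -5.39 ydir [ 0.     0.005 -1.   ] F [0.1 0.3 8.5] w 34.0 q [-0.487  0.587  1.717  0.006  0.84  -0.397]
```

Emit:
{"api": "jog_arm", "payload": {"steps": [{"dp": [-0.02, 0, 0.15], "turn": [0, 0, 0], "claw": 0}, {"dp": [-0.02, 0, 0.4], "turn": [0, 0, 0], "claw": 0}, {"dp": [-0.02, 0, 0.7], "turn": [0, 0, 0], "claw": 0}, {"dp": [-0.02, 0, 0.9], "turn": [0, 0, 0], "claw": 0}, {"dp": [-0.02, 0, 0.9], "turn": [0, 0, 0], "claw": 0}]}}

```text
t: 11.77
ee_pos: [554.7, -279.0, 129.3]
orientation: [-1.567, 0.069, -0.079]
ft_force: [0.8, -0.4, -1.0]
width: 34.3
```

Emit:
{"api": "jog_arm", "payload": {"steps": [{"dp": [0, 0, 0.3], "turn": [0, 0, 0], "claw": 0}, {"dp": [0, 0, 0.6], "turn": [0, 0, 0], "claw": 0}, {"dp": [0, 0, 0.9], "turn": [0, 0, 0], "claw": 0}, {"dp": [0, 0, 0.9], "turn": [0, 0, 0], "claw": 0}]}}

```text
t: 12.1
ee_pos: [556.9, -280.2, 206.1]
orientation: [-1.57, 0.064, -0.084]
ft_force: [0.4, -0.6, 0.4]
width: 33.8
```

```bash
python3 st.py
python3 - <<'E'
from h import *
o=ctrl.get_obs();d=ctrl.get_image("wrist");save(d,"wrist10.png")
d=ctrl.get_image("side");a=d["img"][130:380,240:460];cv2.imwrite(f"pics/side10c.png",cv2.resize(a[...,::-1],None,fx=2.4,fy=2.4))
E
```

```text
t 12.1 pos [ 556.9 -280.2  206.1] yaw -5.39 ydir [ 0.013 -0.001 -1.   ] F [ 0.4 -0.6  0.4] w 33.8 q [-0.488  0.393  1.626  0.005  1.111 -0.396]
```

View pics/wrist10.png

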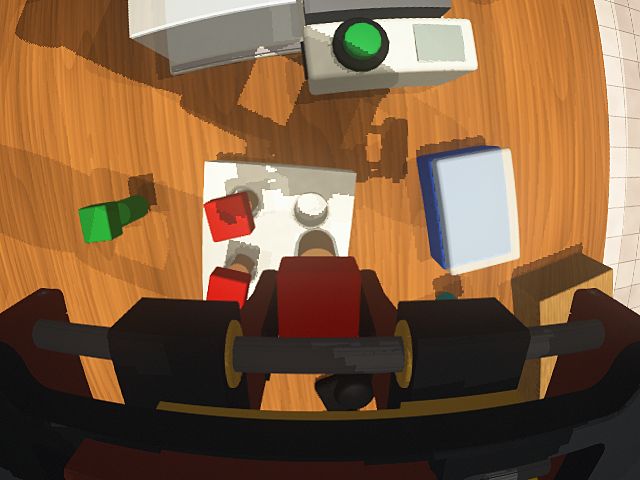

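View pics/side10c.png

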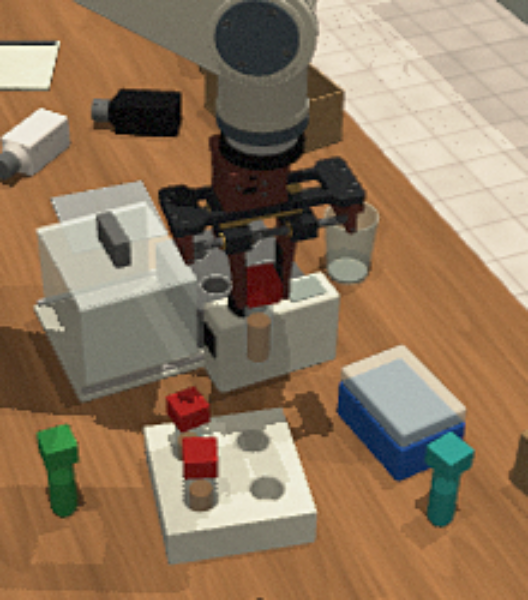

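Emit:
{"api": "jog_arm", "payload": {"steps": [{"dp": [0.17, 0.47, 0], "turn": [0, 0, 0.01], "claw": 0}, {"dp": [0.34, 0.93, 0], "turn": [0, 0, 0.01], "claw": 0}, {"dp": [0.34, 0.93, 0], "turn": [0, 0, 0.01], "claw": 0}]}}

```text
t: 12.45
ee_pos: [582.1, -199.4, 199.6]
orientation: [-1.565, 0.043, -0.051]
ft_force: [-0.1, 0.1, -0.5]
width: 34.2
```

Emit:
{"api": "jog_arm", "payload": {"steps": [{"dp": [0.17, 0.47, 0], "turn": [0, 0, 0.01], "claw": 0}, {"dp": [0.34, 0.93, 0], "turn": [0, 0, 0.01], "claw": 0}, {"dp": [0.34, 0.93, 0], "turn": [0, 0, 0.01], "claw": 0}]}}

```text
t: 12.7
ee_pos: [609.8, -119.5, 197.4]
orientation: [-1.563, 0.017, -0.021]
ft_force: [-0.3, 0.3, -0.3]
width: 34.0
```

Emit:
{"api": "jog_arm", "payload": {"steps": [{"dp": [0.17, 0.47, 0], "turn": [0, 0, 0.01], "claw": 0}, {"dp": [0.34, 0.93, 0], "turn": [0, 0, 0.01], "claw": 0}, {"dp": [0.34, 0.93, 0], "turn": [0, 0, 0.01], "claw": 0}]}}

```text
t: 12.95
ee_pos: [637.5, -39.9, 195.4]
orientation: [-1.561, -0.009, 0.008]
ft_force: [-0.2, -0.9, 0.9]
width: 33.9
```

Emit:
{"api": "jog_arm", "payload": {"steps": [{"dp": [0.17, 0.4, 0], "turn": [0, 0, 0.01], "claw": 0}, {"dp": [0.3, 0.7, 0], "turn": [0, 0, 0.01], "claw": 0}, {"dp": [0.3, 0.7, 0], "turn": [0, 0, 0.01], "claw": 0}, {"dp": [0.3, 0.7, 0], "turn": [0, 0, 0.01], "claw": 0}]}}

```text
t: 13.28
ee_pos: [660.7, 16.5, 193.6]
orientation: [-1.561, -0.033, 0.037]
ft_force: [-0.5, -0.3, -1.5]
width: 34.3
```

```bash
python3 st.py
python3 - <<'E'
from h import *
o=ctrl.get_obs();d=ctrl.get_image("wrist");save(d,"wrist11.png")
E
```

```text
t 13.2833 pos [660.7  16.5 193.6] yaw 2.53 ydir [-0.003  0.009 -1.   ] F [-0.5 -0.3 -1.5] w 34.3 q [ 0.002  0.469  1.536  0.01   1.139 -0.046]
```

View pics/wrist11.png

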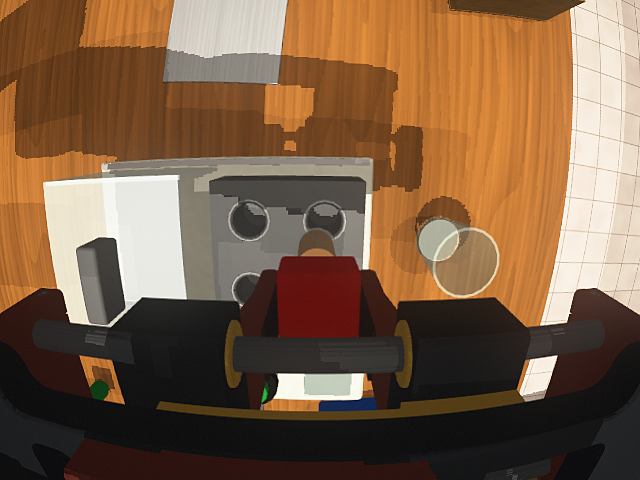

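Run:
```python
from h import *
o=ctrl.get_obs();d=ctrl.get_image("wrist")
P=cloud(d,o);hsv=cv2.cvtColor(d["img"],cv2.COLOR_RGB2HSV);H,S,V=cv2.split(hsv)
red=((H<8)|(H>172))&(S>150)&(V>60)
red[:240]=0;red[345:]=0;red[:,:275]=0;red[:,363:]=0
M=R.from_rotvec(o["orientation"]).as_matrix()
q=P[red];t=(q-o["ee_pos"])@M
print(len(q),np.percentile(t[:,1],[2,10,25,50,75,90,98]).round(1))
m=t[:,1]<np.percentile(t[:,1],50)
top=t[np.abs(t[:,1]-np.median(t[:,1]))<3];print("x",np.percentile(top[:,0],[1,99]).round(1),"z",np.percentile(top[:,2],[1,99]).round(1),"med y",np.median(t[:,1]))
for v in range(250,345,6): print(v,((P[v,318]-o["ee_pos"])@M).round(1),d["img"][v,318])
# tube body visible, foot?
for v in range(228,258,4): print(v,((P[v,318]-o["ee_pos"])@M).round(1),d["img"][v,318])
```

```text
6593 [nan nan nan nan nan nan nan]Traceback (most recent call last):
  File "<stdin>", line 10, in <module>
    return _quantile_unchecked(
        a, q, axis, out, overwrite_input, method, keepdims, weights)
    return _ureduce(a,
                    func=_quantile_ureduce_func,
    ...<5 lines>...
                    overwrite_input=overwrite_input,
                    method=method)
    r = func(a, **kwargs)
    result = _quantile(arr,
                       quantiles=q,
    ...<2 lines>...
                       out=out,
                       weights=wgt)
    slices_having_nans = np.isnan(arr[-1, ...])
                                  ~~~^^^^^^^^^
IndexError: index -1 is out of bounds for axis 0 with size 0
```

Run:
```python
from h import *
o=ctrl.get_obs();d=ctrl.get_image("wrist");P=cloud(d,o)
im=d["img"].astype(int)
for v in list(range(226,262,3))+[270,280,300,320,336]: print(v,P[v,318].round(1),im[v,318])
p=o["ee_pos"]
for v in (255,258,262): print("front edge if z=cap top", v,(onz(d,318,v,p[2]+62.6,o)-p).round(1),"cap bottom",(onz(d,318,v,p[2]+37.6,o)-p).round(1))
print("row 300 edges",[ (onz(d,u,300,p[2]+62.6,o)-p).round(1) for u in (279,360)])
```

```text
226 [660.3   4.4  33. ] [53 49 47]
229 [659.5  30.7 165.1] [96 96 93]
232 [659.5  30.9 174.6] [91 71 52]
235 [659.5  30.6 181.1] [91 72 52]
238 [659.5  30.8 189.4] [94 74 54]
241 [659.5  30.8 196.2] [93 75 54]
244 [659.6  30.8 202.8] [92 75 53]
247 [659.6  30.3 207.2] [92 74 53]
250 [659.6  30.4 213.4] [173 121  73]
253 [659.6  30.6 219.2] [170 116  71]
256 [659.5  34.  235.8] [116  59  35]
259 [659.5  34.  240.3] [92 22 20]
270 [659.5  34.3 256.1] [90 20 17]
280 [659.7  31.1 258.8] [103  22  17]
300 [660.   22.1 257.8] [99 16 13]
320 [660.4  12.9 257.2] [98 17 13]
336 [660.7   5.6 257.8] [105  19  14]
front edge if z=cap top 255 [-1.2 25.7 62.6] cap bottom [-1.  18.3 37.6]
front edge if z=cap top 258 [-1.2 24.5 62.6] cap bottom [-0.9 16.8 37.6]
front edge if z=cap top 262 [-1.1 22.8 62.6] cap bottom [-0.8 14.9 37.6]
row 300 edges [array([-16.2,   6. ,  62.6]), array([16.6,  7.3, 62.6])]
```

Emit:
{"api": "jog_arm", "payload": {"steps": [{"dp": [0.062, 0.029, 0], "turn": [0, 0, 0], "claw": 0}, {"dp": [0.062, 0.029, -0.3], "turn": [0, 0, 0], "claw": 0}, {"dp": [0.062, 0.029, -0.6], "turn": [0, 0, 0], "claw": 0}, {"dp": [0.062, 0.029, -0.85], "turn": [0, 0, 0], "claw": 0}, {"dp": [0.062, 0.029, -0.85], "turn": [0, 0, 0], "claw": 0}, {"dp": [0.062, 0.029, -0.85], "turn": [0, 0, 0], "claw": 0}]}}

```text
t: 13.93
ee_pos: [664.8, 16.2, 125.8]
orientation: [-1.561, -0.029, 0.034]
ft_force: [0.2, 0.1, -0.2]
width: 34.5
```

```bash
python3 st.py
python3 - <<'E'
from h import *
o=ctrl.get_obs();d=ctrl.get_image("wrist");save(d,"wrist12.png")
E
```

```text
t 13.9333 pos [664.8  16.2 125.8] yaw 2.3 ydir [-0.004  0.009 -1.   ] F [ 0.2  0.1 -0.2] w 34.5 q [ 0.002  0.549  1.573  0.011  1.023 -0.044]
```

View pics/wrist12.png

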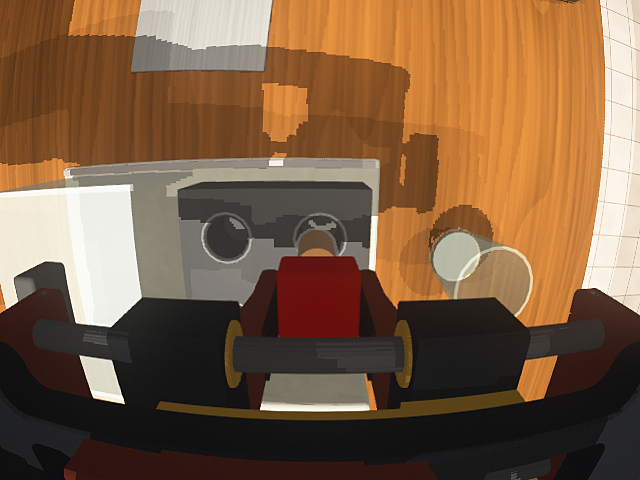

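Emit:
{"api": "jog_arm", "payload": {"steps": [{"dp": [0.012, 0.05, 0], "turn": [0, 0, 0], "claw": 0}, {"dp": [0.012, 0.05, -0.05], "turn": [0, 0, 0], "claw": 0}, {"dp": [0.012, 0.05, -0.2], "turn": [0, 0, 0], "claw": 0}, {"dp": [0.012, 0.05, -0.35], "turn": [0, 0, 0], "claw": 0}, {"dp": [0.012, 0.05, -0.5], "turn": [0, 0, 0], "claw": 0}, {"dp": [0.012, 0.05, -0.5], "turn": [0, 0, 0], "claw": 0}]}}

```text
t: 14.48
ee_pos: [665.4, 19.9, 83.9]
orientation: [-1.562, -0.028, 0.035]
ft_force: [0.4, -2.2, -2.3]
width: 33.9
```

```bash
python3 st.py
```

```text
t 14.4833 pos [665.4  19.9  83.9] yaw 2.32 ydir [-0.005  0.009 -1.   ] F [ 0.4 -2.2 -2.3] w 33.9 q [ 0.008  0.601  1.593  0.011  0.952 -0.039]
```

Emit:
{"api": "jog_arm", "payload": {"steps": [{"dp": [0, -0.01, -0.12], "turn": [0, 0, 0], "claw": 0}, {"dp": [0, -0.01, -0.24], "turn": [0, 0, 0], "claw": 0}, {"dp": [0, -0.01, -0.36], "turn": [0, 0, 0], "claw": 0}, {"dp": [0, -0.01, -0.38], "turn": [0, 0, 0], "claw": 0}, {"dp": [0, -0.01, -0.38], "turn": [0, 0, 0], "claw": 0}]}}

```text
t: 14.9
ee_pos: [665.5, 19.2, 54.4]
orientation: [-1.562, -0.028, 0.035]
ft_force: [-4.2, -1.0, 12.2]
width: 33.7
```

```bash
python3 st.py
```

```text
t 14.9 pos [665.5  19.2  54.4] yaw 2.31 ydir [-0.005  0.009 -1.   ] F [-4.2 -1.  12.2] w 33.7 q [ 0.006  0.64   1.604  0.011  0.903 -0.041]
```

Emit:
{"api": "jog_arm", "payload": {"steps": [{"dp": [0, 0, 0.02], "turn": [0, 0, 0], "claw": 0.55}, {"dp": [0, 0, 0.02], "turn": [0, 0, 0], "claw": 0.55}, {"dp": [0, 0, 0.02], "turn": [0, 0, 0], "claw": 0.55}, {"dp": [0, 0, 0.1], "turn": [0, 0, 0], "claw": 0.55}, {"dp": [0, 0, 0.5], "turn": [0, 0, 0], "claw": 0.55}, {"dp": [0, 0, 1], "turn": [0, 0, 0], "claw": 0.55}, {"dp": [0, 0, 1], "turn": [0, 0, 0], "claw": 0.55}]}}

```text
t: 15.48
ee_pos: [670.1, 19.4, 141.8]
orientation: [-1.562, -0.036, 0.027]
ft_force: [1.1, 0.3, 0.9]
width: 48.2
```

Emit:
{"api": "jog_arm", "payload": {"steps": [{"dp": [-0.1, -0.2, 0.5], "turn": [0, 0, 0.006], "claw": 0.55}, {"dp": [-0.5, -0.8, 0.6], "turn": [0, 0, 0.006], "claw": 0.55}, {"dp": [-0.56, -0.93, 0.6], "turn": [0, 0, 0.006], "claw": 0.55}, {"dp": [-0.56, -0.93, 0.6], "turn": [0, 0, 0.006], "claw": 0.55}]}}

```text
t: 15.82
ee_pos: [623.9, -58.8, 191.8]
orientation: [-1.563, -0.05, 0.038]
ft_force: [0.0, 0.3, -0.7]
width: 48.3
```

Emit:
{"api": "jog_arm", "payload": {"steps": [{"dp": [-0.28, -0.47, 0], "turn": [0, 0, 0.006], "claw": 0.55}, {"dp": [-0.56, -0.93, 0], "turn": [0, 0, 0.006], "claw": 0.55}, {"dp": [-0.56, -0.93, 0], "turn": [0, 0, 0.006], "claw": 0.55}]}}

```text
t: 16.07
ee_pos: [576.5, -136.4, 191.7]
orientation: [-1.563, -0.062, 0.053]
ft_force: [-0.6, -0.8, 0.7]
width: 48.6
```

Emit:
{"api": "jog_arm", "payload": {"steps": [{"dp": [-0.28, -0.47, 0], "turn": [0, 0, 0.006], "claw": 0.55}, {"dp": [-0.56, -0.93, 0], "turn": [0, 0, 0.006], "claw": 0.55}, {"dp": [-0.56, -0.93, 0], "turn": [0, 0, 0.006], "claw": 0.55}]}}

```text
t: 16.32
ee_pos: [529.4, -214.0, 191.5]
orientation: [-1.564, -0.074, 0.067]
ft_force: [-0.1, -0.6, 0.4]
width: 48.0
```

Emit:
{"api": "jog_arm", "payload": {"steps": [{"dp": [-0.28, -0.47, 0], "turn": [0, 0, 0.006], "claw": 0.55}, {"dp": [-0.56, -0.87, 0], "turn": [0, 0, 0.006], "claw": 0.55}, {"dp": [-0.56, -0.87, 0], "turn": [0, 0, 0.006], "claw": 0.55}, {"dp": [-0.56, -0.87, 0], "turn": [0, 0, 0.006], "claw": 0.55}]}}

```text
t: 16.65
ee_pos: [484.2, -284.7, 191.4]
orientation: [-1.563, -0.086, 0.078]
ft_force: [0.5, -0.1, -0.7]
width: 48.3
```

```bash
python3 st.py
python3 - <<'E'
from h import *
o=ctrl.get_obs();d=ctrl.get_image("wrist");save(d,"wrist13.png")
d=ctrl.get_image("scene");a=d["img"][170:330,180:390];cv2.imwrite("pics/sc13.png",cv2.resize(a[...,::-1],None,fx=3.5,fy=3.5,interpolation=cv2.INTER_CUBIC))
E
```

```text
t 16.65 pos [ 484.2 -284.7  191.4] yaw 6.0 ydir [ 0.005  0.006 -1.   ] F [ 0.5 -0.1 -0.7] w 48.3 q [-0.558  0.323  1.767  0.009  1.051 -0.667]
```

View pics/wrist13.png

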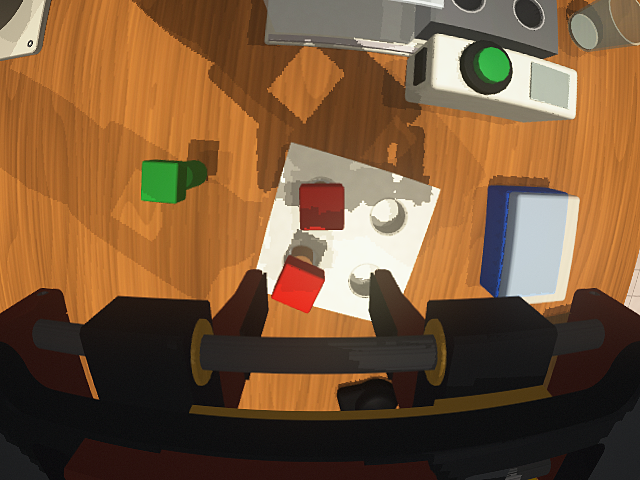

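View pics/sc13.png

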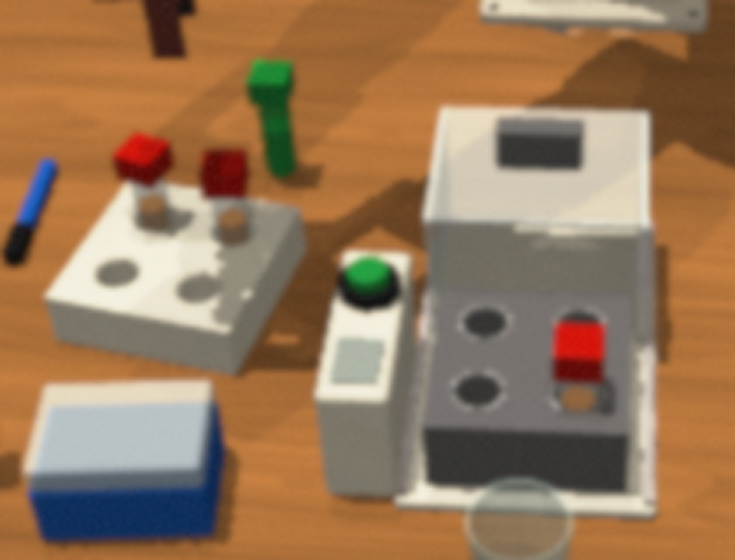

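Emit:
{"api": "jog_arm", "payload": {"steps": [{"dp": [0.01, 0.26, 0], "turn": [0, 0, 0.003], "claw": 0.55}, {"dp": [0.01, 0.26, -0.2], "turn": [0, 0, 0.003], "claw": 0.55}, {"dp": [0.01, 0.26, -0.6], "turn": [0, 0, 0.003], "claw": 0.55}, {"dp": [0.01, 0.26, -0.8], "turn": [0, 0, 0.003], "claw": 0.55}, {"dp": [0.01, 0.26, -0.8], "turn": [0, 0, 0.003], "claw": 0.55}, {"dp": [0.01, 0.26, -0.8], "turn": [0, 0, 0.003], "claw": 0.55}]}}

```text
t: 17.25
ee_pos: [486.6, -260.4, 126.9]
orientation: [-1.561, -0.096, 0.091]
ft_force: [0.4, -0.0, 1.3]
width: 48.4
```

```bash
python3 st.py
python3 - <<'E'
from h import *
o=ctrl.get_obs();d=ctrl.get_image("wrist");P=cloud(d,o);hsv=cv2.cvtColor(d["img"],cv2.COLOR_RGB2HSV);H,S,V=cv2.split(hsv);save(d,"wrist14.png")
red=((H<8)|(H>172))&(S>120)&(V>60)
M=red&(P[...,2]>110)&(P[...,2]<122)
k,l,st,c=cv2.connectedComponentsWithStats(M.astype(np.uint8))
for i in range(1,k):
    if st[i,4]>150:
        v,u=np.nonzero(l==i);w=onz(d,u,v,115,o);r=cv2.minAreaRect(w[:,:2].astype(np.float32))
        print("cap px",c[i].round(),st[i,4],"c",np.round(r[0],1),np.round(r[1],1),"ang",round(r[2],1),"z",np.median(P[l==i][:,2]).round(1))
d=ctrl.get_image("scene");P=cloud(d);hsv=cv2.cvtColor(d["img"],cv2.COLOR_RGB2HSV);H,S,V=cv2.split(hsv)
red=((H<8)|(H>172))&(S>120)&(V>60)&(np.abs(P[...,1])<100)&(P[...,0]>600)&(P[...,0]<720)
print("seated cap",red.sum(),np.percentile(P[red],[5,50,95],axis=0).round(1))
E
```

```text
t 17.25 pos [ 486.6 -260.4  126.9] yaw 6.82 ydir [ 0.003  0.008 -1.   ] F [ 0.4 -0.   1.3] w 48.4 q [-0.518  0.395  1.836  0.011  0.912 -0.644]
cap px [314. 263.] 2996 c [ 484.4 -262.5] [33.4 34.2] ang 6.7 z 115.9
cap px [280. 332.] 228 c [ 470.  -309.8] [22.2  8.9] ang 7.7 z 114.5
cap px [290. 376.] 178 c [ 475.4 -347.2] [20.6  7.8] ang 7.7 z 115.9
seated cap 243 [[652.1   6.2 100.4]
 [677.5  21.1 118.5]
 [684.6  36.2 121.8]]
```

Emit:
{"api": "jog_arm", "payload": {"steps": [{"dp": [-0.025, -0.035, 0], "turn": [0, 0, 0], "claw": 0.55}, {"dp": [-0.025, -0.035, -0.3], "turn": [0, 0, 0], "claw": 0.55}, {"dp": [-0.025, -0.035, -0.7], "turn": [0, 0, 0], "claw": 0.55}, {"dp": [-0.025, -0.035, -0.95], "turn": [0, 0, 0], "claw": 0.55}, {"dp": [-0.025, -0.035, -0.95], "turn": [0, 0, 0], "claw": 0.55}, {"dp": [-0.025, -0.035, -0.95], "turn": [0, 0, 0], "claw": 0.3}, {"dp": [-0.025, -0.035, -0.95], "turn": [0, 0, 0], "claw": 0}, {"dp": [-0.025, -0.035, -0.95], "turn": [0, 0, 0], "claw": 0}, {"dp": [-0.025, -0.035, -0.95], "turn": [0, 0, 0], "claw": 0}, {"dp": [-0.025, -0.035, -0.95], "turn": [0, 0, 0], "claw": 0}, {"dp": [-0.025, -0.035, -0.95], "turn": [0, 0, 0], "claw": 0}]}}

```text
t: 18.27
ee_pos: [486.9, -265.4, 54.3]
orientation: [-1.565, -0.1, 0.086]
ft_force: [-1.9, -0.3, 8.0]
width: 34.4
```

```bash
python3 st.py
```

```text
t 18.2667 pos [ 486.9 -265.4   54.3] yaw 6.78 ydir [ 0.009  0.004 -1.   ] F [-1.9 -0.3  8. ] w 34.4 q [-0.526  0.506  1.872  0.012  0.758 -0.653]
```

Emit:
{"api": "jog_arm", "payload": {"steps": [{"dp": [0, 0, 0.15], "turn": [0, 0, 0], "claw": 0}, {"dp": [0, 0, 0.4], "turn": [0, 0, 0], "claw": 0}, {"dp": [0, 0, 0.7], "turn": [0, 0, 0], "claw": 0}, {"dp": [0, 0, 0.95], "turn": [0, 0, 0], "claw": 0}, {"dp": [0, 0, 0.95], "turn": [0, 0, 0], "claw": 0}]}}

```text
t: 18.68
ee_pos: [489.4, -266.8, 135.3]
orientation: [-1.569, -0.105, 0.081]
ft_force: [0.4, -0.6, 0.1]
width: 34.1
```

Emit:
{"api": "jog_arm", "payload": {"steps": [{"dp": [0.05, 0, 0.3], "turn": [0, 0, 0], "claw": 0}, {"dp": [0.05, 0, 0.6], "turn": [0, 0, 0], "claw": 0}, {"dp": [0.15, 0.2, 0.9], "turn": [0, 0, 0], "claw": 0}, {"dp": [0.3, 0.4, 0.95], "turn": [0, 0, 0], "claw": 0}, {"dp": [0.3, 0.4, 0.95], "turn": [0, 0, 0], "claw": 0}]}}

```text
t: 19.1
ee_pos: [515.7, -233.5, 213.8]
orientation: [-1.57, -0.11, 0.078]
ft_force: [-0.5, -0.2, -1.1]
width: 33.8
```

Emit:
{"api": "jog_arm", "payload": {"steps": [{"dp": [0.17, 0.47, 0], "turn": [0, 0, -0.006], "claw": 0}, {"dp": [0.34, 0.93, 0], "turn": [0, 0, -0.006], "claw": 0}, {"dp": [0.34, 0.93, 0], "turn": [0, 0, -0.006], "claw": 0}]}}

```text
t: 19.35
ee_pos: [543.7, -154.6, 213.2]
orientation: [-1.569, -0.097, 0.066]
ft_force: [-0.1, 0.3, -1.2]
width: 34.0
```

Emit:
{"api": "jog_arm", "payload": {"steps": [{"dp": [0.17, 0.47, 0], "turn": [0, 0, -0.006], "claw": 0}, {"dp": [0.34, 0.93, 0], "turn": [0, 0, -0.006], "claw": 0}, {"dp": [0.34, 0.93, 0], "turn": [0, 0, -0.006], "claw": 0}]}}

```text
t: 19.6
ee_pos: [571.8, -75.6, 212.6]
orientation: [-1.568, -0.085, 0.055]
ft_force: [-0.8, -0.9, -0.3]
width: 34.0
```

Emit:
{"api": "jog_arm", "payload": {"steps": [{"dp": [0.15, 0.47, 0], "turn": [0, 0, -0.006], "claw": 0}, {"dp": [0.3, 0.9, 0], "turn": [0, 0, -0.006], "claw": 0}, {"dp": [0.3, 0.9, 0], "turn": [0, 0, -0.006], "claw": 0}]}}

```text
t: 19.85
ee_pos: [596.8, 0.6, 212.0]
orientation: [-1.567, -0.073, 0.043]
ft_force: [-0.5, 0.8, -0.7]
width: 34.2
```

```bash
cat > cap.py <<'E'
from h import *
import sys
o=ctrl.get_obs();d=ctrl.get_image("wrist");save(d,sys.argv[1]);P=cloud(d,o);hsv=cv2.cvtColor(d["img"],cv2.COLOR_RGB2HSV);H,S,V=cv2.split(hsv)
p=o["ee_pos"];M=R.from_rotvec(o["orientation"]).as_matrix()
red=((H<8)|(H>172))&(S>150)&(V>60)
q=P-p
m=red&(np.abs(q[...,0])<25)&(np.abs(q[...,1])<30)&(q[...,2]>30)&(q[...,2]<75)
t=q[m];top=t[t[:,2]>np.percentile(t[:,2],97)-5]
print("cap n",m.sum(),"top z",np.median(top[:,2]).round(1),"x",np.percentile(t[:,0],[1,99]).round(1),"front y",np.percentile(t[:,1],99).round(1))
b=(~red)&(np.abs(q[...,0])<4)&(np.abs(q[...,1])<30)&(q[...,2]>-40)&(q[...,2]<32)
s=q[b]
if len(s)>5: print("body n",len(s),"front y",np.percentile(s[:,1],[10,50,90]).round(1))
for sx in (-34,34):
    for sy in (-34,34):
        yw=np.radians(1.7);ex=np.array([np.cos(yw),np.sin(yw)]);ey=np.array([-ex[1],ex[0]])
        w=np.array([632.4,-15.7])+sx*ex+sy*ey;print((sx,sy),"delta",(w-p[:2]).round(1))
print("foot z est",(p[2]+np.median(top[:,2])-105).round(1))
E
python3 st.py; python3 cap.py wrist15.png
```

```text
t 19.85 pos [596.8   0.6 212. ] yaw 4.24 ydir [ 0.019  0.004 -1.   ] F [-0.5  0.8 -0.7] w 34.2 q [-0.021  0.343  1.686  0.005  1.093 -0.098]
cap n 6605 top z 61.6 x [-18.3  14.9] front y 20.4
body n 363 front y [15.  15.7 16.2]
(-34, -34) delta [  2.7 -51.3]
(-34, 34) delta [ 0.6 16.7]
(34, -34) delta [ 70.6 -49.3]
(34, 34) delta [68.6 18.7]
foot z est 168.5
```

View pics/wrist15.png

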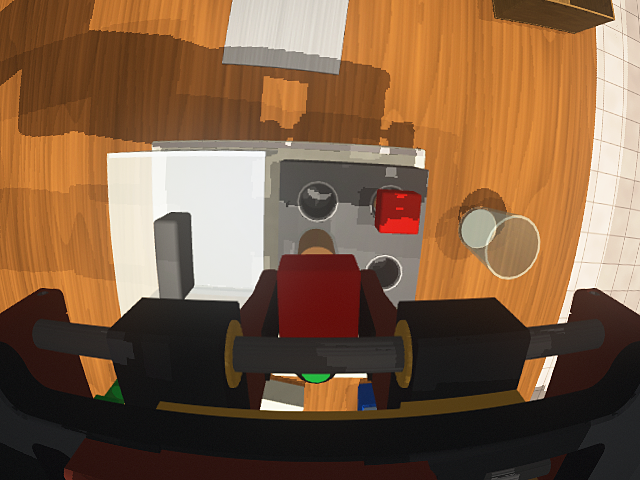

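Emit:
{"api": "jog_arm", "payload": {"steps": [{"dp": [0.014, 0.19, 0], "turn": [-0.001, 0.006, 0], "claw": 0}, {"dp": [0.014, 0.19, -0.2], "turn": [-0.001, 0.006, 0], "claw": 0}, {"dp": [0.014, 0.19, -0.5], "turn": [-0.001, 0.006, 0], "claw": 0}, {"dp": [0.014, 0.19, -0.8], "turn": [-0.001, 0.006, 0], "claw": 0}, {"dp": [0.014, 0.19, -0.9], "turn": [-0.001, 0.006, 0], "claw": 0}, {"dp": [0.014, 0.19, -0.9], "turn": [-0.001, 0.006, 0], "claw": 0}, {"dp": [0.014, 0.19, -0.9], "turn": [-0.001, 0.006, 0], "claw": 0}]}}

```text
t: 20.48
ee_pos: [596.7, 12.5, 139.8]
orientation: [-1.571, -0.057, 0.059]
ft_force: [-0.7, -0.2, 0.2]
width: 34.4
```

```bash
python3 st.py; python3 cap.py wrist16.png
```

```text
t 20.4833 pos [596.7  12.5 139.8] yaw 4.23 ydir [-0.001 -0.001 -1.   ] F [-0.7 -0.2  0.2] w 34.4 q [ 2.000e-03  4.380e-01  1.727e+00 -1.000e-03  9.780e-01 -7.200e-02]
cap n 6640 top z 61.6 x [-17.2  16.3] front y 20.6
body n 370 front y [14.9 15.7 16.3]
(-34, -34) delta [  2.8 -63.2]
(-34, 34) delta [0.8 4.8]
(34, -34) delta [ 70.7 -61.2]
(34, 34) delta [68.7  6.8]
foot z est 96.4
```

View pics/wrist16.png

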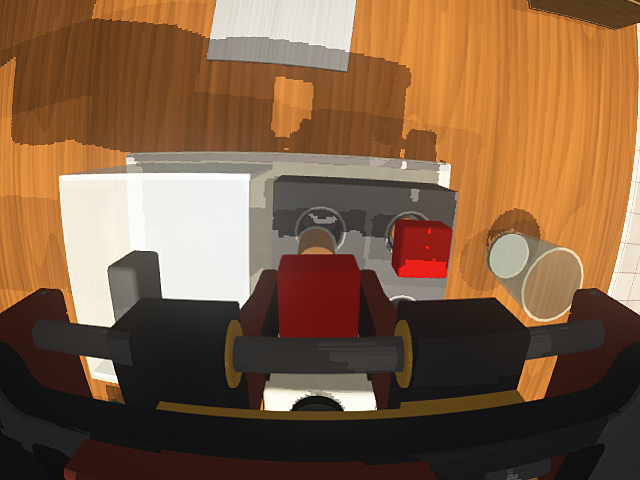

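Emit:
{"api": "jog_arm", "payload": {"steps": [{"dp": [0.015, 0.045, 0], "turn": [0, 0, 0], "claw": 0}, {"dp": [0.015, 0.045, -0.1], "turn": [0, 0, 0], "claw": 0}, {"dp": [0.015, 0.045, -0.25], "turn": [0, 0, 0], "claw": 0}, {"dp": [0.015, 0.045, -0.4], "turn": [0, 0, 0], "claw": 0}, {"dp": [0.015, 0.045, -0.55], "turn": [0, 0, 0], "claw": 0}, {"dp": [0.015, 0.045, -0.6], "turn": [0, 0, 0], "claw": 0}]}}

```text
t: 21.03
ee_pos: [597.9, 16.2, 90.2]
orientation: [-1.571, -0.057, 0.059]
ft_force: [0.7, -0.6, -0.2]
width: 33.7
```

```bash
python3 st.py
```

```text
t 21.0333 pos [597.9  16.2  90.2] yaw 4.26 ydir [-0.001 -0.001 -1.   ] F [ 0.7 -0.6 -0.2] w 33.7 q [ 0.008  0.506  1.753 -0.002  0.884 -0.065]
```

Emit:
{"api": "jog_arm", "payload": {"steps": [{"dp": [0, 0, -0.12], "turn": [0, 0, 0], "claw": 0}, {"dp": [0, 0, -0.24], "turn": [0, 0, 0], "claw": 0}, {"dp": [0, 0, -0.36], "turn": [0, 0, 0], "claw": 0}, {"dp": [0, 0, -0.43], "turn": [0, 0, 0], "claw": 0}, {"dp": [0, 0, -0.43], "turn": [0, 0, 0], "claw": 0}]}}

```text
t: 21.45
ee_pos: [598.2, 16.0, 56.8]
orientation: [-1.571, -0.057, 0.06]
ft_force: [-3.2, -0.5, 14.1]
width: 33.6
```

```bash
python3 st.py
```

```text
t 21.45 pos [598.2  16.   56.8] yaw 4.26 ydir [-0.001 -0.001 -1.   ] F [-3.2 -0.5 14.1] w 33.6 q [ 0.008  0.555  1.766 -0.002  0.822 -0.065]
```

Emit:
{"api": "jog_arm", "payload": {"steps": [{"dp": [0, 0, 0.02], "turn": [0, 0, 0], "claw": 0.55}, {"dp": [0, 0, 0.02], "turn": [0, 0, 0], "claw": 0.55}, {"dp": [0, 0, 0.02], "turn": [0, 0, 0], "claw": 0.55}, {"dp": [0, 0, 0.1], "turn": [0, 0, 0], "claw": 0.55}, {"dp": [0, 0, 0.5], "turn": [0, 0, 0], "claw": 0.55}, {"dp": [0, 0, 1], "turn": [0, 0, 0], "claw": 0.55}, {"dp": [0, 0, 1], "turn": [0, 0, 0], "claw": 0.55}]}}

```text
t: 22.03
ee_pos: [602.6, 16.2, 143.5]
orientation: [-1.572, -0.065, 0.052]
ft_force: [1.7, -0.1, 0.3]
width: 48.2
```

Emit:
{"api": "jog_arm", "payload": {"steps": [{"dp": [-0.05, -0.2, 0.5], "turn": [0, 0, -0.025], "claw": 0.55}, {"dp": [-0.2, -0.6, 0.6], "turn": [0, 0, -0.025], "claw": 0.55}, {"dp": [-0.33, -0.93, 0.6], "turn": [0, 0, -0.025], "claw": 0.55}, {"dp": [-0.33, -0.93, 0.6], "turn": [0, 0, -0.025], "claw": 0.55}]}}

```text
t: 22.37
ee_pos: [575.4, -61.6, 193.0]
orientation: [-1.574, -0.003, -0.013]
ft_force: [-1.4, 0.3, -0.3]
width: 48.6
```

Emit:
{"api": "jog_arm", "payload": {"steps": [{"dp": [-0.17, -0.47, 0], "turn": [0, 0, -0.025], "claw": 0.55}, {"dp": [-0.33, -0.93, 0], "turn": [0, 0, -0.025], "claw": 0.55}, {"dp": [-0.33, -0.93, 0], "turn": [0, 0, -0.025], "claw": 0.55}]}}

```text
t: 22.62
ee_pos: [547.1, -140.3, 192.8]
orientation: [-1.575, 0.062, -0.077]
ft_force: [0.8, 0.5, -0.3]
width: 48.5
```

Emit:
{"api": "jog_arm", "payload": {"steps": [{"dp": [-0.17, -0.47, 0], "turn": [0, 0, -0.025], "claw": 0.55}, {"dp": [-0.33, -0.93, 0], "turn": [0, 0, -0.025], "claw": 0.55}, {"dp": [-0.33, -0.93, 0], "turn": [0, 0, -0.025], "claw": 0.55}]}}

```text
t: 22.87
ee_pos: [519.0, -219.0, 192.5]
orientation: [-1.574, 0.128, -0.141]
ft_force: [0.4, 0.0, 0.4]
width: 48.6
```

Emit:
{"api": "jog_arm", "payload": {"steps": [{"dp": [-0.17, -0.47, 0], "turn": [0, 0, -0.025], "claw": 0.55}, {"dp": [-0.33, -0.93, 0], "turn": [0, 0, -0.025], "claw": 0.55}, {"dp": [-0.33, -0.93, 0], "turn": [0, 0, -0.025], "claw": 0.55}]}}

```text
t: 23.12
ee_pos: [491.4, -297.7, 192.4]
orientation: [-1.571, 0.192, -0.205]
ft_force: [0.5, -0.3, -0.2]
width: 48.5
```

Emit:
{"api": "jog_arm", "payload": {"steps": [{"dp": [-0.1, -0.3, 0], "turn": [0, 0, -0.025], "claw": 0.55}, {"dp": [-0.2, -0.5, -0.2], "turn": [0, 0, -0.025], "claw": 0.55}, {"dp": [-0.2, -0.5, -0.5], "turn": [0, 0, -0.025], "claw": 0.55}, {"dp": [-0.2, -0.5, -0.5], "turn": [0, 0, -0.025], "claw": 0.55}]}}

```text
t: 23.45
ee_pos: [473.3, -336.0, 148.5]
orientation: [-1.561, 0.26, -0.263]
ft_force: [-0.8, 0.9, 0.6]
width: 48.5
```

```bash
cat > caps.py <<'E'
from h import *
import sys
o=ctrl.get_obs();d=ctrl.get_image("wrist");P=cloud(d,o);hsv=cv2.cvtColor(d["img"],cv2.COLOR_RGB2HSV);H,S,V=cv2.split(hsv);save(d,sys.argv[1])
red=((H<8)|(H>172))&(S>120)&(V>60)
M=red&(P[...,2]>110)&(P[...,2]<125)
k,l,st,c=cv2.connectedComponentsWithStats(M.astype(np.uint8))
for i in range(1,k):
    if st[i,4]>150:
        z=np.median(P[l==i][:,2]);zz=115 if z<118 else 120
        v,u=np.nonzero(l==i);w=onz(d,u,v,zz,o);r=cv2.minAreaRect(w[:,:2].astype(np.float32))
        print("cap px",c[i].round(),st[i,4],"c",np.round(r[0],1),np.round(r[1],1),"ang",round(r[2],1),"z",z.round(1),"delta",(np.array(r[0])-o["ee_pos"][:2]).round(1))
E
python3 st.py; python3 caps.py wrist17.png
```

```text
t 23.45 pos [ 473.3 -336.   148.5] yaw -19.05 ydir [ 0.001 -0.006 -1.   ] F [-0.8  0.9  0.6] w 48.5 q [-0.635  0.402  1.762 -0.005  0.973 -0.3  ]
cap px [314. 241.] 2578 c [ 472.4 -329.3] [34.5 33.5] ang 70.9 z 115.9 delta [-0.9  6.8]
```

View pics/wrist17.png

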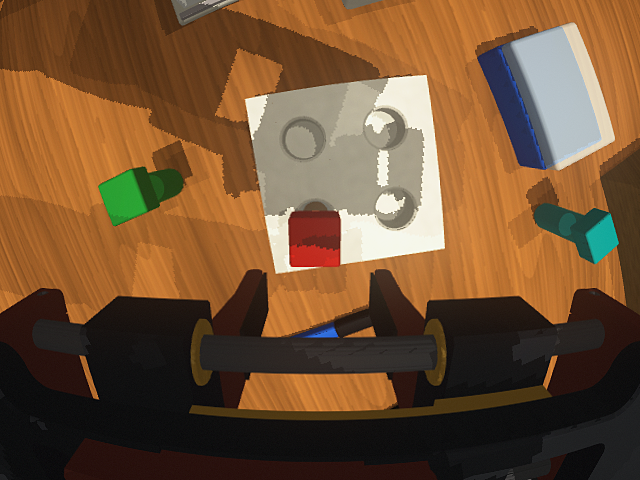

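Emit:
{"api": "jog_arm", "payload": {"steps": [{"dp": [-0.01, 0.085, 0], "turn": [0, 0, 0], "claw": 0.55}, {"dp": [-0.01, 0.085, -0.2], "turn": [0, 0, 0], "claw": 0.55}, {"dp": [-0.01, 0.085, -0.4], "turn": [0, 0, 0], "claw": 0.55}, {"dp": [-0.01, 0.085, -0.4], "turn": [0, 0, 0], "claw": 0.55}, {"dp": [-0.01, 0.085, -0.4], "turn": [0, 0, 0], "claw": 0.55}]}}

```text
t: 23.92
ee_pos: [473.8, -328.1, 118.7]
orientation: [-1.561, 0.258, -0.262]
ft_force: [0.3, 0.9, 0.3]
width: 48.6
```

```bash
python3 st.py; python3 caps.py wrist18.png
```

```text
t 23.9167 pos [ 473.8 -328.1  118.7] yaw -18.93 ydir [ 0.002 -0.006 -1.   ] F [0.3 0.9 0.3] w 48.6 q [-0.624  0.436  1.792 -0.005  0.909 -0.29 ]
cap px [318. 266.] 3204 c [ 472.5 -329.3] [33.9 33.8] ang 71.0 z 115.9 delta [-1.2 -1.2]
```

Emit:
{"api": "jog_arm", "payload": {"steps": [{"dp": [-0.015, -0.015, -0.2], "turn": [0, 0, 0], "claw": 0.55}, {"dp": [-0.015, -0.015, -0.5], "turn": [0, 0, 0], "claw": 0.55}, {"dp": [-0.015, -0.015, -0.84], "turn": [0, 0, 0], "claw": 0.55}, {"dp": [-0.015, -0.015, -0.84], "turn": [0, 0, 0], "claw": 0.55}, {"dp": [-0.015, -0.015, -0.84], "turn": [0, 0, 0], "claw": 0.3}, {"dp": [-0.015, -0.015, -0.84], "turn": [0, 0, 0], "claw": 0}, {"dp": [-0.015, -0.015, -0.84], "turn": [0, 0, 0], "claw": 0}, {"dp": [-0.015, -0.015, -0.84], "turn": [0, 0, 0], "claw": 0}, {"dp": [-0.015, -0.015, -0.84], "turn": [0, 0, 0], "claw": 0}, {"dp": [-0.015, -0.015, -0.84], "turn": [0, 0, 0], "claw": 0}]}}

```text
t: 24.8
ee_pos: [474.3, -330.7, 54.0]
orientation: [-1.563, 0.254, -0.265]
ft_force: [0.2, -0.5, 6.5]
width: 33.6
```

Emit:
{"api": "jog_arm", "payload": {"steps": [{"dp": [0, 0, 0.15], "turn": [0, 0, 0], "claw": 0}, {"dp": [0, 0, 0.4], "turn": [0, 0, 0], "claw": 0}, {"dp": [0, 0, 0.7], "turn": [0, 0, 0], "claw": 0}, {"dp": [0, 0, 0.95], "turn": [0, 0, 0], "claw": 0}, {"dp": [0, 0, 0.95], "turn": [0, 0, 0], "claw": 0}]}}

```text
t: 25.22
ee_pos: [476.7, -332.5, 135.2]
orientation: [-1.567, 0.249, -0.271]
ft_force: [0.0, -0.1, -0.3]
width: 34.4
```

```bash
python3 st.py
```

```text
t 25.2167 pos [ 476.7 -332.5  135.2] yaw -18.95 ydir [ 0.012 -0.014 -1.   ] F [ 0.  -0.1 -0.3] w 34.4 q [-0.627  0.414  1.78  -0.005  0.93  -0.293]
```

Emit:
{"api": "jog_arm", "payload": {"steps": [{"dp": [0.05, 0, 0.3], "turn": [0, 0, 0], "claw": 0}, {"dp": [0.05, 0.05, 0.6], "turn": [0, 0, 0], "claw": 0}, {"dp": [0.15, 0.2, 0.9], "turn": [0, 0, 0.02], "claw": 0}, {"dp": [0.3, 0.4, 0.95], "turn": [0, 0, 0.02], "claw": 0}, {"dp": [0.3, 0.4, 0.95], "turn": [0, 0, 0.02], "claw": 0}]}}

```text
t: 25.63
ee_pos: [502.9, -299.4, 213.6]
orientation: [-1.573, 0.195, -0.224]
ft_force: [0.0, -0.4, -0.5]
width: 34.5
```

Emit:
{"api": "jog_arm", "payload": {"steps": [{"dp": [0.17, 0.47, 0], "turn": [0, 0, 0.03], "claw": 0}, {"dp": [0.36, 0.93, 0], "turn": [0, 0, 0.03], "claw": 0}, {"dp": [0.36, 0.93, 0], "turn": [0, 0, 0.03], "claw": 0}]}}

```text
t: 25.88
ee_pos: [532.6, -220.3, 212.9]
orientation: [-1.576, 0.119, -0.147]
ft_force: [-0.2, -0.1, -1.0]
width: 33.7
```

Emit:
{"api": "jog_arm", "payload": {"steps": [{"dp": [0.17, 0.47, 0], "turn": [0, 0, 0.03], "claw": 0}, {"dp": [0.36, 0.93, 0], "turn": [0, 0, 0.03], "claw": 0}, {"dp": [0.36, 0.93, 0], "turn": [0, 0, 0.03], "claw": 0}]}}

```text
t: 26.13
ee_pos: [562.4, -141.3, 212.2]
orientation: [-1.576, 0.042, -0.071]
ft_force: [0.5, 0.5, -0.5]
width: 33.8
```

Emit:
{"api": "jog_arm", "payload": {"steps": [{"dp": [0.15, 0.47, 0], "turn": [0, 0, 0.03], "claw": 0}, {"dp": [0.36, 0.9, 0], "turn": [0, 0, 0.03], "claw": 0}, {"dp": [0.36, 0.9, 0], "turn": [0, 0, 0.03], "claw": 0}, {"dp": [0.36, 0.9, 0], "turn": [0, 0, 0.03], "claw": 0}]}}

```text
t: 26.47
ee_pos: [591.0, -68.4, 211.3]
orientation: [-1.576, -0.033, 0.007]
ft_force: [0.2, -0.1, -0.7]
width: 34.0
```

```bash
python3 st.py; python3 cap.py wrist19.png
```

```text
t 26.4667 pos [591.  -68.4 211.3] yaw 1.45 ydir [ 0.017 -0.005 -1.   ] F [ 0.2 -0.1 -0.7] w 34.0 q [-0.133  0.342  1.689 -0.003  1.093 -0.157]
cap n 6014 top z 61.8 x [-17.7  15.1] front y 17.1
body n 449 front y [12.6 13.3 13.7]
(-34, -34) delta [ 8.4 17.7]
(-34, 34) delta [ 6.4 85.6]
(34, -34) delta [76.4 19.7]
(34, 34) delta [74.4 87.7]
foot z est 168.1
```

View pics/wrist19.png

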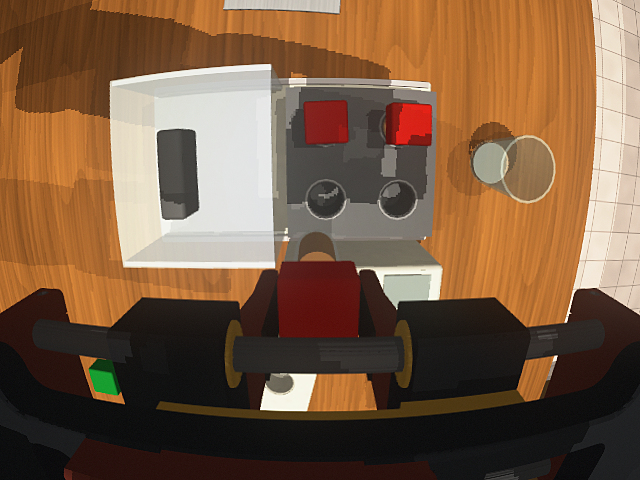

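Emit:
{"api": "jog_arm", "payload": {"steps": [{"dp": [0.11, 0.24, 0], "turn": [0.0015, 0.0055, 0], "claw": 0}, {"dp": [0.11, 0.24, -0.2], "turn": [0.0015, 0.0055, 0], "claw": 0}, {"dp": [0.11, 0.24, -0.5], "turn": [0.0015, 0.0055, 0], "claw": 0}, {"dp": [0.11, 0.24, -0.8], "turn": [0.0015, 0.0055, 0], "claw": 0}, {"dp": [0.11, 0.24, -0.9], "turn": [0.0015, 0.0055, 0], "claw": 0}, {"dp": [0.11, 0.24, -0.9], "turn": [0.0015, 0.0055, 0], "claw": 0}, {"dp": [0.11, 0.24, -0.9], "turn": [0.0015, 0.0055, 0], "claw": 0}]}}

```text
t: 27.1
ee_pos: [599.0, -51.5, 139.5]
orientation: [-1.572, -0.016, 0.018]
ft_force: [-0.7, 0.2, -0.5]
width: 34.4
```

```bash
python3 st.py; python3 cap.py wrist20.png
```

```text
t 27.1 pos [599.  -51.5 139.5] yaw 1.28 ydir [-0.001 -0.001 -1.   ] F [-0.7  0.2 -0.5] w 34.4 q [-1.050e-01  4.440e-01  1.717e+00 -1.000e-03  9.810e-01 -1.270e-01]
cap n 6027 top z 61.8 x [-16.6  16.2] front y 16.9
body n 437 front y [12.6 13.2 13.8]
(-34, -34) delta [0.4 0.8]
(-34, 34) delta [-1.6 68.7]
(34, -34) delta [68.3  2.8]
(34, 34) delta [66.3 70.8]
foot z est 96.3
```

View pics/wrist20.png

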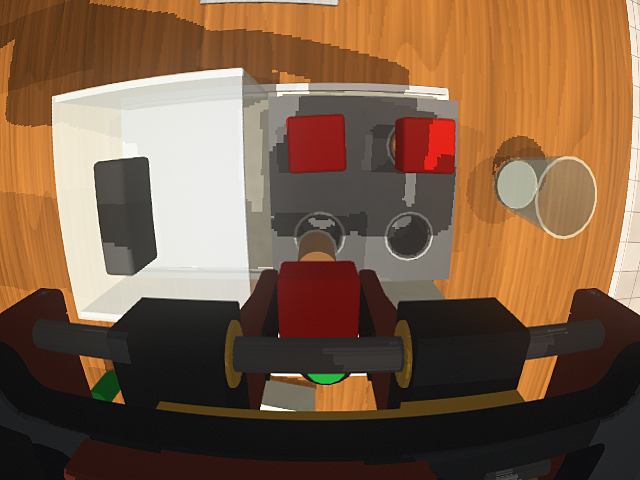

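Emit:
{"api": "jog_arm", "payload": {"steps": [{"dp": [0.008, 0.02, 0], "turn": [0, 0, 0], "claw": 0}, {"dp": [0.008, 0.02, -0.1], "turn": [0, 0, 0], "claw": 0}, {"dp": [0.008, 0.02, -0.25], "turn": [0, 0, 0], "claw": 0}, {"dp": [0.008, 0.02, -0.4], "turn": [0, 0, 0], "claw": 0}, {"dp": [0.008, 0.02, -0.55], "turn": [0, 0, 0], "claw": 0}, {"dp": [0.008, 0.02, -0.6], "turn": [0, 0, 0], "claw": 0}]}}

```text
t: 27.65
ee_pos: [599.7, -49.7, 89.9]
orientation: [-1.572, -0.017, 0.019]
ft_force: [1.1, -0.4, 0.1]
width: 34.1
```

```bash
python3 st.py
```

```text
t 27.65 pos [599.7 -49.7  89.9] yaw 1.31 ydir [-0.001 -0.001 -1.   ] F [ 1.1 -0.4  0.1] w 34.1 q [-0.102  0.511  1.744 -0.002  0.887 -0.124]
```

Emit:
{"api": "jog_arm", "payload": {"steps": [{"dp": [0, 0, -0.12], "turn": [0, 0, 0], "claw": 0}, {"dp": [0, 0, -0.24], "turn": [0, 0, 0], "claw": 0}, {"dp": [0, 0, -0.36], "turn": [0, 0, 0], "claw": 0}, {"dp": [0, 0, -0.43], "turn": [0, 0, 0], "claw": 0}, {"dp": [0, 0, -0.43], "turn": [0, 0, 0], "claw": 0}]}}

```text
t: 28.07
ee_pos: [600.1, -49.7, 56.5]
orientation: [-1.572, -0.017, 0.019]
ft_force: [-3.3, -0.6, 12.8]
width: 33.9
```

Emit:
{"api": "jog_arm", "payload": {"steps": [{"dp": [0, 0, 0.02], "turn": [0, 0, 0], "claw": 0.55}, {"dp": [0, 0, 0.02], "turn": [0, 0, 0], "claw": 0.55}, {"dp": [0, 0, 0.02], "turn": [0, 0, 0], "claw": 0.55}, {"dp": [0, 0, 0.1], "turn": [0, 0, 0], "claw": 0.55}, {"dp": [0, 0, 0.5], "turn": [0, 0, 0], "claw": 0.55}, {"dp": [0, 0, 1], "turn": [0, 0, 0], "claw": 0.55}, {"dp": [0, 0, 1], "turn": [0, 0, 0], "claw": 0.55}]}}

```text
t: 28.65
ee_pos: [604.4, -50.1, 143.2]
orientation: [-1.573, -0.025, 0.011]
ft_force: [1.9, -1.0, 1.2]
width: 48.4
```

Emit:
{"api": "jog_arm", "payload": {"steps": [{"dp": [0, -0.4, 0.5], "turn": [0, 0, 0], "claw": 0.7}, {"dp": [0, -0.9, 0.8], "turn": [0, 0, 0], "claw": 0.7}, {"dp": [0, -0.9, 0.8], "turn": [0, 0, 0], "claw": 0.7}, {"dp": [0, -0.9, 0.8], "turn": [0, 0, 0], "claw": 0.7}]}}

```text
t: 28.98
ee_pos: [606.5, -125.3, 210.6]
orientation: [-1.575, -0.027, 0.004]
ft_force: [-0.9, -0.3, -0.3]
width: 61.0
```

```bash
python3 st.py; python3 caps.py wrist21.png
```

```text
t 28.9833 pos [ 606.5 -125.3  210.6] yaw 1.14 ydir [ 0.015 -0.004 -1.   ] F [-0.9 -0.3 -0.3] w 61.0 q [-2.230e-01  3.800e-01  1.634e+00 -1.000e-03  1.112e+00 -2.420e-01]
cap px [307.  52.] 1822 c [596.3  16.2] [33.8 35.7] ang 3.9 z 120.8 delta [-10.2 141.5]
cap px [392.  54.] 1813 c [663.2  18.5] [35.5 35.9] ang 2.2 z 120.7 delta [ 56.8 143.7]
cap px [309. 136.] 1823 c [598.7 -50.6] [33.1 33.1] ang 1.2 z 120.9 delta [-7.8 74.7]
```

View pics/wrist21.png

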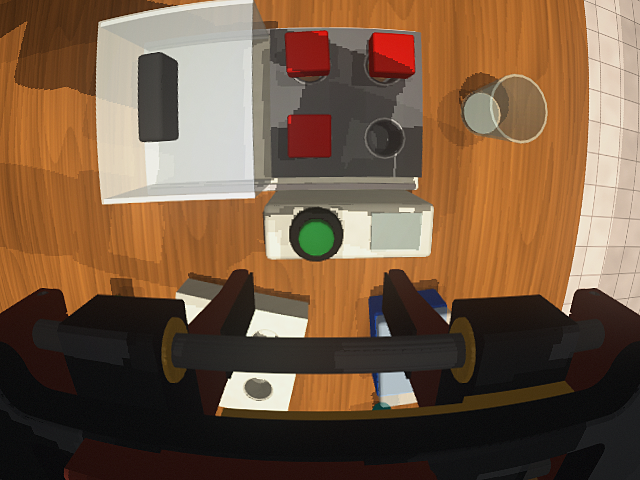

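Emit:
{"api": "jog_arm", "payload": {"steps": [{"dp": [-0.4, 0.35, 0], "turn": [0, 0, 0.001], "claw": 0.6}, {"dp": [-0.75, 0.66, 0], "turn": [0, 0.004, 0.001], "claw": 0.6}, {"dp": [-0.75, 0.66, 0], "turn": [0, 0.004, 0.001], "claw": 0.6}]}}

```text
t: 29.28
ee_pos: [538.7, -66.5, 205.5]
orientation: [-1.57, -0.012, 0.027]
ft_force: [0.4, 0.5, -0.1]
width: 53.0
```

Emit:
{"api": "jog_arm", "payload": {"steps": [{"dp": [-0.4, 0.35, 0], "turn": [0, 0, 0.001], "claw": 0.6}, {"dp": [-0.73, 0.65, 0], "turn": [0, 0, 0.001], "claw": 0.6}, {"dp": [-0.73, 0.65, -0.5], "turn": [0, 0, 0.001], "claw": 0.6}, {"dp": [-0.73, 0.65, -0.5], "turn": [0, 0, 0.001], "claw": 0.6}, {"dp": [-0.73, 0.65, -0.5], "turn": [0, 0, 0.001], "claw": 0.6}]}}

```text
t: 29.7
ee_pos: [478.3, -13.7, 163.7]
orientation: [-1.57, -0.011, 0.035]
ft_force: [-0.0, -0.6, 0.6]
width: 52.6
```

```bash
python3 st.py
python3 - <<'E'
from h import *
o=ctrl.get_obs();d=ctrl.get_image("wrist");save(d,"wrist22.png");P=cloud(d,o)
q=P-o["ee_pos"]
m=(P[...,2]>160)&(P[...,2]<170)&(P[...,0]<530)&(P[...,1]>-80)&(P[...,1]<40)
v,u=np.nonzero(m);w=onz(d,u,v,165,o);r=cv2.minAreaRect(w[:,:2].astype(np.float32));print(r, len(u))
E
```

```text
t 29.7 pos [478.3 -13.7 163.7] yaw 1.67 ydir [-0.015  0.    -1.   ] F [-0.  -0.6  0.6] w 52.6 q [-0.053  0.246  1.954 -0.     0.957 -0.082]
((487.3905944824219, -19.092327117919922), (19.746164321899414, 64.29492950439453), 1.684939980506897) 3604
```

View pics/wrist22.png

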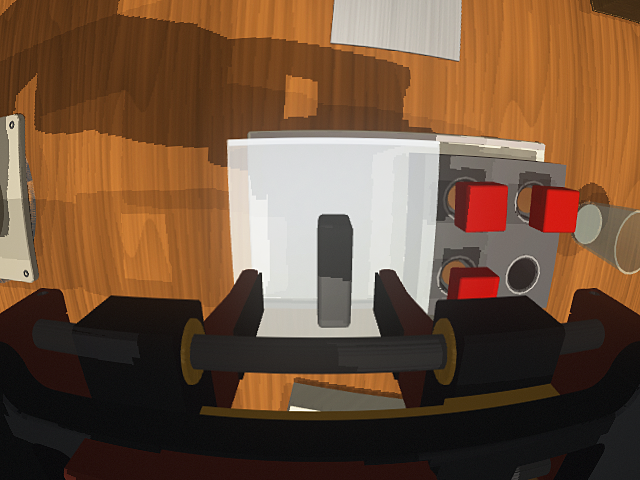

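Emit:
{"api": "jog_arm", "payload": {"steps": [{"dp": [0.11, -0.08, 0], "turn": [0, -0.004, 0], "claw": 0.6}, {"dp": [0.11, -0.08, -0.2], "turn": [0, -0.004, 0], "claw": 0.6}, {"dp": [0.11, -0.08, -0.55], "turn": [0, -0.004, 0], "claw": 0.6}, {"dp": [0.11, -0.08, -0.76], "turn": [0, -0.004, 0], "claw": 0.6}, {"dp": [0.11, -0.08, -0.76], "turn": [0, -0.004, 0], "claw": 0.4}, {"dp": [0.11, -0.08, -0.76], "turn": [0, -0.004, 0], "claw": 0}, {"dp": [0.11, -0.08, -0.76], "turn": [0, -0.004, 0], "claw": 0}, {"dp": [0.11, -0.08, -0.76], "turn": [0, -0.004, 0], "claw": 0}, {"dp": [0.11, -0.08, -0.76], "turn": [0, -0.004, 0], "claw": 0}, {"dp": [0.11, -0.08, -0.76], "turn": [0, -0.004, 0], "claw": 0}, {"dp": [0.11, -0.08, -0.76], "turn": [0, -0.004, 0], "claw": 0}]}}

```text
t: 30.67
ee_pos: [489.7, -20.8, 105.2]
orientation: [-1.571, -0.024, 0.021]
ft_force: [-0.8, -1.8, 6.9]
width: 19.9
```

```bash
python3 st.py
```

```text
t 30.6667 pos [489.7 -20.8 105.2] yaw 1.64 ydir [ 0.002 -0.    -1.   ] F [-0.8 -1.8  6.9] w 19.9 q [-0.067  0.346  1.984  0.     0.809 -0.095]
```

Emit:
{"api": "jog_arm", "payload": {"steps": [{"dp": [0.2, 0.006, 0], "turn": [0, 0, 0], "claw": 0}, {"dp": [0.4, 0.012, 0], "turn": [0, 0, 0], "claw": 0}, {"dp": [0.6, 0.018, 0], "turn": [0, 0, 0], "claw": 0}, {"dp": [0.8, 0.024, 0], "turn": [0, 0, 0], "claw": 0}, {"dp": [0.9, 0.027, 0], "turn": [0, 0, 0], "claw": 0}, {"dp": [0.9, 0.027, 0], "turn": [0, 0, 0], "claw": 0}]}}

```text
t: 31.17
ee_pos: [563.2, -18.6, 105.2]
orientation: [-1.571, -0.025, 0.02]
ft_force: [2.1, -0.3, -0.4]
width: 19.7
```

Emit:
{"api": "jog_arm", "payload": {"steps": [{"dp": [0.2, 0.006, 0], "turn": [0, 0, 0], "claw": 0}, {"dp": [0.4, 0.012, 0], "turn": [0, 0, 0], "claw": 0}, {"dp": [0.6, 0.018, 0], "turn": [0, 0, 0], "claw": 0}, {"dp": [0.75, 0.022, 0], "turn": [0, 0, 0], "claw": 0}, {"dp": [0.84, 0.026, 0], "turn": [0, 0, 0], "claw": 0}, {"dp": [0.87, 0.026, 0], "turn": [0, 0, 0], "claw": 0}, {"dp": [0.87, 0.026, 0], "turn": [0, 0, 0], "claw": 0}]}}

```text
t: 31.75
ee_pos: [632.8, -16.5, 105.3]
orientation: [-1.571, -0.026, 0.02]
ft_force: [1.3, -0.3, -1.2]
width: 19.6
```

```bash
python3 st.py
```

```text
t 31.75 pos [632.8 -16.5 105.3] yaw 1.66 ydir [ 0.004 -0.    -1.   ] F [ 1.3 -0.3 -1.2] w 19.6 q [-0.045  0.528  1.668 -0.     0.942 -0.074]
```

Emit:
{"api": "jog_arm", "payload": {"steps": [{"dp": [0.025, 0.001, 0], "turn": [0, 0, 0], "claw": 0}, {"dp": [0.04, 0.001, 0], "turn": [0, 0, 0], "claw": 0}, {"dp": [0.04, 0.001, 0], "turn": [0, 0, 0], "claw": 0}]}}

```text
t: 32.0
ee_pos: [632.8, -16.5, 105.2]
orientation: [-1.571, -0.022, 0.024]
ft_force: [-9.9, -0.4, 6.9]
width: 20.3
```

```bash
python3 st.py
```

```text
t 32.0 pos [632.8 -16.5 105.2] yaw 1.66 ydir [-0.002 -0.    -1.   ] F [-9.9 -0.4  6.9] w 20.3 q [-0.045  0.531  1.664 -0.     0.949 -0.074]
```

Emit:
{"api": "jog_arm", "payload": {"steps": [{"dp": [-0.02, 0, 0], "turn": [0, 0, 0], "claw": 0.6}, {"dp": [-0.02, 0, 0], "turn": [0, 0, 0], "claw": 0.6}, {"dp": [-0.02, 0, 0], "turn": [0, 0, 0], "claw": 0.6}, {"dp": [-0.02, 0, 0], "turn": [0, 0, 0], "claw": 0.6}, {"dp": [-0.02, 0, 0.4], "turn": [0, 0, 0], "claw": 0.6}, {"dp": [-0.02, 0, 0.9], "turn": [0, 0, 0], "claw": 0.6}, {"dp": [-0.02, 0, 0.9], "turn": [0, 0, 0], "claw": 0.6}]}}

```text
t: 32.58
ee_pos: [635.8, -16.6, 184.5]
orientation: [-1.571, -0.03, 0.015]
ft_force: [1.8, 0.9, 0.1]
width: 52.1
```

Emit:
{"api": "jog_arm", "payload": {"steps": [{"dp": [-0.17, -0.4, 0], "turn": [0, 0, 0], "claw": 0}, {"dp": [-0.2, -0.8, 0], "turn": [0, 0, 0], "claw": 0}, {"dp": [-0.2, -0.8, 0], "turn": [0, 0, 0], "claw": 0}, {"dp": [-0.2, -0.8, 0], "turn": [0, 0, 0], "claw": 0}]}}

```text
t: 32.92
ee_pos: [620.0, -81.8, 184.8]
orientation: [-1.571, -0.029, 0.012]
ft_force: [-0.4, 0.2, -0.3]
width: 29.5
```

```bash
python3 st.py
python3 - <<'E'
from h import *
o=ctrl.get_obs();d=ctrl.get_image("wrist");save(d,"wrist23.png");P=cloud(d,o)
m=(P[...,2]>160)&(P[...,2]<170)&(P[...,0]>560)&(P[...,0]<700)&(P[...,1]>-60)&(P[...,1]<50)
v,u=np.nonzero(m);w=onz(d,u,v,165,o);print("fin",cv2.minAreaRect(w[:,:2].astype(np.float32)), len(u))
d=ctrl.get_image("scene");save(d,"scene23.png")
E
```

```text
t 32.9167 pos [620.  -81.8 184.8] yaw 1.52 ydir [ 0.011 -0.001 -1.   ] F [-0.4  0.2 -0.3] w 29.5 q [-1.510e-01  4.190e-01  1.638e+00  1.000e-03  1.074e+00 -1.780e-01]
fin ((632.200439453125, -15.690858840942383), (19.781368255615234, 63.252140045166016), 1.6616393327713013) 3538
```

View pics/wrist23.png

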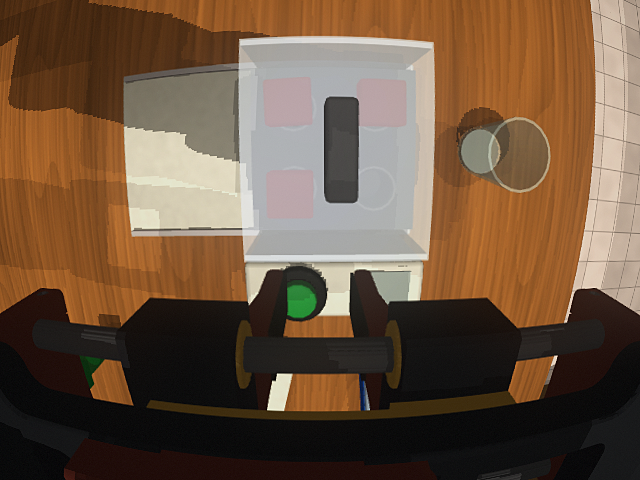

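View pics/scene23.png

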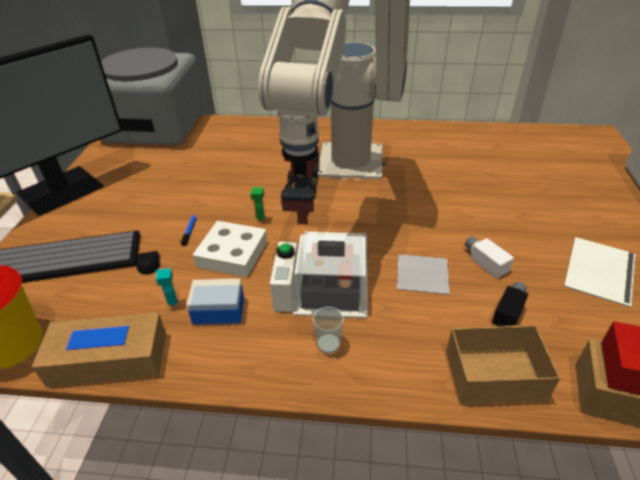

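Emit:
{"api": "jog_arm", "payload": {"steps": [{"dp": [-0.18, -0.4, 0], "turn": [0, 0.0035, 0], "claw": 0}, {"dp": [-0.18, -0.61, -0.3], "turn": [0, 0.0035, 0], "claw": 0}, {"dp": [-0.18, -0.61, -0.7], "turn": [0, 0.0035, 0], "claw": 0}, {"dp": [-0.18, -0.61, -0.9], "turn": [0, 0.0035, 0], "claw": 0}, {"dp": [-0.18, -0.61, -0.9], "turn": [0, 0.0035, 0], "claw": 0}, {"dp": [-0.18, -0.61, -0.9], "turn": [0, 0.0035, 0], "claw": 0}]}}

```text
t: 33.52
ee_pos: [605.3, -128.0, 111.5]
orientation: [-1.57, -0.021, 0.026]
ft_force: [-0.1, -0.4, 0.2]
width: 0.7
```

```bash
python3 st.py
```

```text
t 33.5167 pos [ 605.3 -128.   111.5] yaw 1.7 ydir [-0.003  0.    -1.   ] F [-0.1 -0.4  0.2] w 0.7 q [-0.227  0.505  1.693 -0.     0.948 -0.257]
```

Emit:
{"api": "jog_arm", "payload": {"steps": [{"dp": [0, -0.04, -0.15], "turn": [0, 0, 0], "claw": 0}, {"dp": [0, -0.04, -0.28], "turn": [0, 0, 0], "claw": 0}, {"dp": [0, -0.04, -0.34], "turn": [0, 0, 0], "claw": 0}, {"dp": [0, -0.04, -0.38], "turn": [0, 0, 0], "claw": 0}, {"dp": [0, -0.04, -0.41], "turn": [0, 0, 0], "claw": 0}, {"dp": [0, -0.04, -0.43], "turn": [0, 0, 0], "claw": 0}, {"dp": [0, -0.04, -0.43], "turn": [0, 0, 0], "claw": 0}, {"dp": [0, -0.04, -0.43], "turn": [0, 0, 0], "claw": 0}]}}

```text
t: 34.18
ee_pos: [605.5, -130.9, 79.0]
orientation: [-1.57, -0.021, 0.025]
ft_force: [-4.6, 1.9, 13.5]
width: 0.2
```

```bash
python3 st.py
python3 - <<'E'
from h import *
d=ctrl.get_image("scene");a=d["img"][210:290,250:350];cv2.imwrite("pics/s24.png",cv2.resize(a[...,::-1],None,fx=6,fy=6))
E
```

```text
t 34.1833 pos [ 605.5 -130.9   79. ] yaw 1.69 ydir [-0.002  0.001 -1.   ] F [-4.6  1.9 13.5] w 0.2 q [-0.232  0.549  1.707  0.     0.888 -0.262]
```

View pics/s24.png

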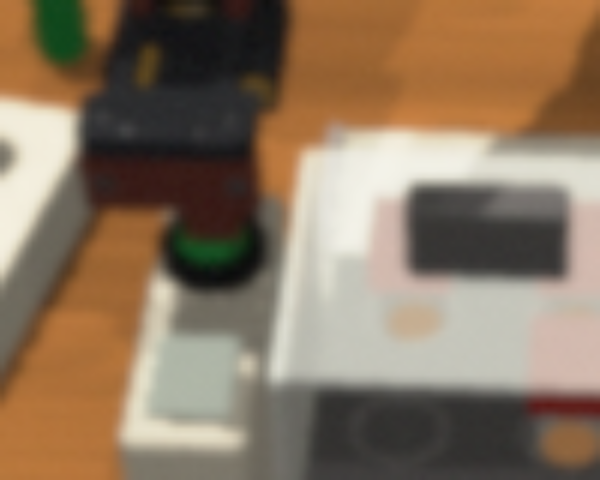

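Emit:
{"api": "jog_arm", "payload": {"steps": [{"dp": [0, 0, 0.2], "turn": [0, 0, 0], "claw": 0}, {"dp": [0, 0, 0.6], "turn": [0, 0, 0], "claw": 0}, {"dp": [0, 0, 1], "turn": [0, 0, 0], "claw": 0.5}, {"dp": [0, 0, 1], "turn": [0, 0, 0], "claw": 0.5}]}}

```text
t: 34.57
ee_pos: [609.5, -131.9, 165.5]
orientation: [-1.573, -0.029, 0.017]
ft_force: [1.6, 0.4, 0.5]
width: 10.3
```

```bash
python3 st.py
python3 - <<'E'
import numpy as np
D=[((193.4,-593.7,184.7),(-1.27499,.42385,1.63067,0,1.0886)),((574.67,-102.15,243.86),(-.20019,.29916,1.67062,.0071,1.16938)),
((612.5,-23.6,198.6),(-.061,.395,1.641,.007,1.113)),((618.2,-16.4,102.9),(-.049,.517,1.695,.007,.937)),((487.5,-20.3,103),(-.07,.351,1.984,.008,.814)),
((486.9,-382.7,210.7),(-.687,.389,1.619,.003,1.135)),((549.5,-277.2,95.1),(-.489,.525,1.704,.006,.922)),((665.5,19.2,54.4),(.006,.64,1.604,.011,.903)),
((598.2,16,56.8),(.008,.555,1.766,-.002,.822)),((478.3,-13.7,163.7),(-.053,.246,1.954,0,.957)),((632.8,-16.5,105.2),(-.045,.531,1.664,0,.949)),((605.5,-130.9,79),(-.232,.549,1.707,0,.888)),((660.7,16.5,193.6),(.002,.469,1.536,.01,1.139)),((486.9,-265.4,54.3),(-.526,.506,1.872,.012,.758))]
A=[];b=[]
for p,q in D:
    r=np.hypot(p[0],p[1]);a=q[1];s=q[1]+q[2];t=s+q[4]
    # unknown a0,L2,L3,e,(d0),Lt
    A.append([1,np.sin(a),np.sin(s),np.cos(s),0,np.sin(t)]);b.append(r)
    A.append([0,np.cos(a),np.cos(s),-np.sin(s),1,np.cos(t)]);b.append(p[2])
A=np.array(A);b=np.array(b);x,res,rk,sv=np.linalg.lstsq(A,b,rcond=None);print(x.round(1),rk,sv.round(2));print((A@x-b).round(1))
E
```

```text
t 34.5667 pos [ 609.5 -131.9  165.5] yaw 1.69 ydir [ 0.007 -0.002 -1.   ] F [1.6 0.4 0.5] w 10.3 q [-0.232  0.44   1.655  0.     1.039 -0.262]
[5.000e-01 5.633e+02 4.840e+02 7.690e+01 3.012e+02 3.368e+02] 6 [7.37 5.41 0.4  0.35 0.31 0.01]
[-0.  -0.  -0.2 -0.  -0.1 -0.1 -0.1  0.1 -0.  -0.   0.3  0.3  0.1 -0.1
 -0.2 -0.   0.1  0.1  0.1  0.1 -0.3 -0.3  0.3  0.1  0.1 -0.1  0.   0. ]
```

Emit:
{"api": "jog_arm", "payload": {"steps": [{"dp": [0, 0.2, 0.4], "turn": [0, 0, 0.04], "claw": 1}, {"dp": [-0.05, 0.6, 0.7], "turn": [0, 0, 0.08], "claw": 1}, {"dp": [-0.12, 0.98, 0.7], "turn": [0, 0, 0.1], "claw": 1}, {"dp": [-0.12, 0.98, 0.7], "turn": [0, 0, 0.1], "claw": 1}]}}

```text
t: 34.9
ee_pos: [600.0, -49.7, 223.4]
orientation: [-1.553, -0.283, 0.266]
ft_force: [-0.3, -0.7, -1.1]
width: 37.1
```

Emit:
{"api": "jog_arm", "payload": {"steps": [{"dp": [-0.06, 0.5, 0], "turn": [0, 0, 0.04], "claw": 1}, {"dp": [-0.12, 0.98, 0], "turn": [0, 0, 0.08], "claw": 1}, {"dp": [-0.12, 0.98, 0], "turn": [0, 0, 0.1], "claw": 1}]}}

```text
t: 35.15
ee_pos: [589.3, 33.6, 223.0]
orientation: [-1.502, -0.534, 0.518]
ft_force: [-0.0, 0.1, -0.5]
width: 57.0
```

Emit:
{"api": "jog_arm", "payload": {"steps": [{"dp": [-0.06, 0.5, 0], "turn": [0, 0, 0.04], "claw": 1}, {"dp": [-0.12, 0.98, 0], "turn": [0, 0, 0.08], "claw": 1}, {"dp": [-0.12, 0.98, 0], "turn": [0, 0, 0.1], "claw": 1}]}}

```text
t: 35.4
ee_pos: [578.6, 117.0, 222.4]
orientation: [-1.421, -0.783, 0.767]
ft_force: [0.3, -0.2, 0.2]
width: 76.7
```

Emit:
{"api": "jog_arm", "payload": {"steps": [{"dp": [-0.06, 0.5, 0], "turn": [0, 0, 0.04], "claw": 1}, {"dp": [-0.12, 0.98, 0], "turn": [0, 0, 0.08], "claw": 1}, {"dp": [-0.12, 0.98, 0], "turn": [0, 0, 0.1], "claw": 1}]}}

```text
t: 35.65
ee_pos: [568.1, 200.6, 221.8]
orientation: [-1.307, -1.028, 1.012]
ft_force: [-0.3, -0.3, 0.1]
width: 87.6
```

Emit:
{"api": "jog_arm", "payload": {"steps": [{"dp": [-0.06, 0.5, 0], "turn": [0, 0, 0.04], "claw": 1}, {"dp": [-0.12, 0.98, 0], "turn": [0, 0, 0.08], "claw": 1}, {"dp": [-0.12, 0.98, 0], "turn": [0, 0, 0.1], "claw": 1}]}}

```text
t: 35.9
ee_pos: [557.6, 284.3, 221.2]
orientation: [-1.161, -1.266, 1.251]
ft_force: [-0.1, -0.1, -0.2]
width: 88.0
```

Emit:
{"api": "jog_arm", "payload": {"steps": [{"dp": [-0.06, 0.5, 0], "turn": [0, 0, 0.04], "claw": 1}, {"dp": [-0.12, 0.98, 0], "turn": [0, 0, 0.08], "claw": 1}, {"dp": [-0.12, 0.98, 0], "turn": [0, 0, 0.1], "claw": 1}]}}

```text
t: 36.15
ee_pos: [547.0, 368.2, 220.5]
orientation: [-0.98, -1.497, 1.482]
ft_force: [-0.4, -0.2, -0.0]
width: 87.9
```

```bash
python3 st.py
python3 - <<'E'
from h import *
d=ctrl.get_image("wrist");save(d,"wrist25.png")
E
```

```text
t 36.15 pos [547.  368.2 220.5] yaw 112.57 ydir [-0.008  0.016 -1.   ] F [-0.4 -0.2 -0. ] w 87.9 q [ 0.565  0.438  1.52   0.019  1.182 -1.407]
```

View pics/wrist25.png

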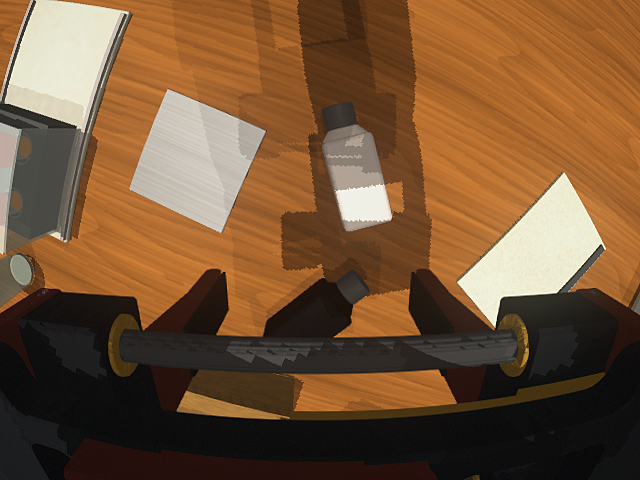

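```bash
cat > bot.py <<'E'
from h import *
import sys
o=ctrl.get_obs();d=ctrl.get_image("wrist");save(d,sys.argv[1]);P=cloud(d,o);hsv=cv2.cvtColor(d["img"],cv2.COLOR_RGB2HSV);H,S,V=cv2.split(hsv)
m=(P[...,2]>46)&(P[...,2]<60)&(S<70)&(V>75)&(P[...,0]>350)&(P[...,0]<620)&(P[...,1]>250)&(P[...,1]<520)
m[290:]=0
k,l,st,c=cv2.connectedComponentsWithStats(m.astype(np.uint8));i=1+np.argmax(st[1:,4])
v,u=np.nonzero(l==i);z=np.median(P[l==i][:,2]);w=onz(d,u,v,52,o);r=cv2.minAreaRect(w[:,:2].astype(np.float32));print("body top",np.round(r[0],1),np.round(r[1],1),round(r[2],1),"z",z.round(1),c[i].round())
m=(P[...,2]>12)&(P[...,2]<62)&(S<110)&(V>25)&(P[...,0]>350)&(P[...,0]<620)&(P[...,1]>250)&(P[...,1]<520)
m[270:]=0
k,l,st,c=cv2.connectedComponentsWithStats(m.astype(np.uint8));i=l[int(round(c[np.argmax(st[1:,4])+1][1])),int(round(c[np.argmax(st[1:,4])+1][0]))]
q=P[l==i];r=cv2.minAreaRect(q[:,:2].astype(np.float32));print("all",np.round(r[0],1),np.round(r[1],1),round(r[2],1),c[i].round())
m=(P[...,2]>1)&(P[...,2]<9)&(S<60)&(P[...,0]>430)&(P[...,0]<680)&(P[...,1]>100)&(P[...,1]<330)
m[290:]=0
k,l,st,c=cv2.connectedComponentsWithStats(m.astype(np.uint8));i=1+np.argmax(st[1:,4])
v,u=np.nonzero(l==i);w=onz(d,u,v,4,o);r=cv2.minAreaRect(w[:,:2].astype(np.float32));print("plate",np.round(r[0],1),np.round(r[1],1),round(r[2],1),c[i].round())
E
python3 bot.py wrist26.png
python3 - <<'E'
from h import *
for n in ("scene","side"):
    P=cloud(ctrl.get_image(n))
    for nm,b in (("box",(720,950,200,460)),("black",(600,740,350,480))):
        m=(P[...,0]>b[0])&(P[...,0]<b[1])&(P[...,1]>b[2])&(P[...,1]<b[3])&(P[...,2]>15)
        print(n,nm,np.percentile(P[m],[2,98],axis=0).round())
E
```

```text
body top [498.8 393.9] [101.   51.6] 37.5 z 52.6 [360. 181.]
all [488.2 386.1] [129.7  52.6] 37.3 [357. 171.]
plate [550.3 217.9] [130.3 129.8] 86.9 [198. 160.]
scene box [[727. 258.  17.]
 [925. 444.  86.]]
scene black [[601. 352.  19.]
 [729. 452. 580.]]
side box [[776. 253.  17.]
 [921. 446.  88.]]
side black [[605. 366.  16.]
 [723. 442.  57.]]
```

Emit:
{"api": "jog_arm", "payload": {"steps": [{"dp": [-0.25, 0, 0], "turn": [0, 0, 0.04], "claw": 1}, {"dp": [-0.5, 0, 0], "turn": [0, 0, 0.082], "claw": 1}, {"dp": [-0.5, 0, 0], "turn": [0, 0, 0.082], "claw": 1}, {"dp": [-0.5, 0, 0], "turn": [0, 0, 0.082], "claw": 1}]}}

```text
t: 36.68
ee_pos: [508.0, 360.7, 220.8]
orientation: [-0.823, -1.659, 1.652]
ft_force: [-0.0, -0.8, -0.2]
width: 87.7
```

Emit:
{"api": "jog_arm", "payload": {"steps": [{"dp": [0, 0, 0], "turn": [0.024, -0.031, 0], "claw": 1}, {"dp": [0, 0, 0], "turn": [0.048, -0.062, 0], "claw": 1}, {"dp": [0, 0, 0], "turn": [0.072, -0.093, 0], "claw": 1}, {"dp": [0, 0, 0], "turn": [0.096, -0.124, 0], "claw": 1}, {"dp": [0, 0, 0], "turn": [0.118, -0.155, 0], "claw": 1}, {"dp": [0, 0, 0], "turn": [0.118, -0.155, 0], "claw": 1}, {"dp": [0, 0, 0], "turn": [0.118, -0.155, 0], "claw": 1}]}}

```text
t: 37.27
ee_pos: [507.4, 359.3, 219.9]
orientation: [-1.084, -2.2, 1.139]
ft_force: [0.6, 0.2, 1.1]
width: 87.8
```

```bash
cat > pick.py <<'E'
from h import *
import sys
o=ctrl.get_obs();M=R.from_rotvec(o["orientation"]).as_matrix()
a=np.radians(37.3);u=np.array([np.cos(a),np.sin(a),0]);th=np.radians(35)
dd=np.array([0,0,-np.cos(th)])+np.sin(th)*u
x=np.array([-u[1],u[0],0]);T=np.stack([x,dd,np.cross(x,dd)],1)
print("turn needed /pi",(R.from_matrix(T@M.T).as_rotvec()/np.pi).round(4))
G=np.array([540,425.5,0])-45*u;G[2]=30
for back in (150,100,60,0): print(back,"target rep",(G+(56.5-back)*dd).round(1),"dp",((G+(56.5-back)*dd-o["ee_pos"])/80).round(3))
print("dir",(dd).round(3))
if len(sys.argv)>1:
    for n in ("wrist","scene","side"):
        d=ctrl.get_image(n);save(d,n+sys.argv[1]);P=cloud(d,o);Q=(P-o["ee_pos"])@M
        m=(np.abs(Q[...,0])<60)&(np.abs(Q[...,2])<14)&(Q[...,1]<-10)&(Q[...,1]>-75)&(np.abs(Q[...,0])>20)
        if m.sum()>10: print(n,m.sum(),"finger y pct",np.percentile(Q[m][:,1],[50,95,99,100]).round(1),"z",np.percentile(Q[m][:,2],[2,98]).round(1))
E
python3 st.py; python3 pick.py 27.png
```

```text
t 37.2667 pos [507.4 359.3 219.9] yaw 126.84 ydir [ 0.443  0.355 -0.823] F [0.6 0.2 1.1] w 87.8 q [ 0.56   0.167  2.075  0.22   0.306 -1.836]
turn needed /pi [-0.0045 -0.0063  0.0025]
150 target rep [461.5 365.7 106.6] dp [-0.573  0.08  -1.417]
100 target rep [484.4 383.1  65.6] dp [-0.288  0.297 -1.929]
60 target rep [502.6 397.   32.9] dp [-0.06   0.471 -2.338]
0 target rep [530.  417.9 -16.3] dp [ 0.282  0.732 -2.953]
dir [ 0.456  0.348 -0.819]
wrist 3368 finger y pct [-58.7 -40.3 -38.2 -36.5] z [-9.5 11. ]
scene 210 finger y pct [-55.5 -37.9 -36.3 -34.7] z [-13.8   5.9]
side 85 finger y pct [-54.5 -38.4 -35.7 -32.8] z [-12.9   5.5]
```

View pics/wrist27.png

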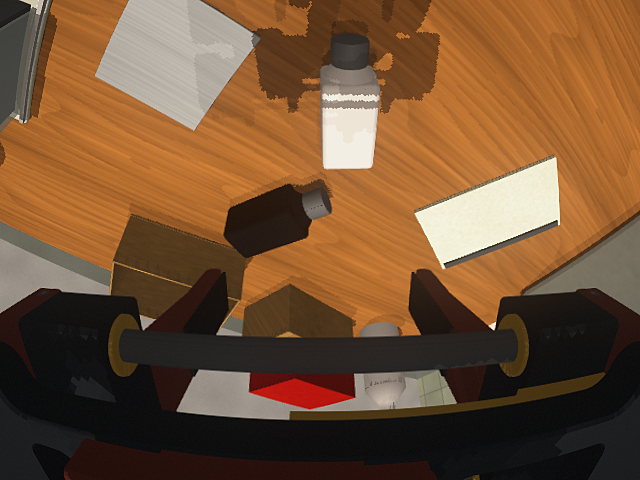

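View pics/scene27.png

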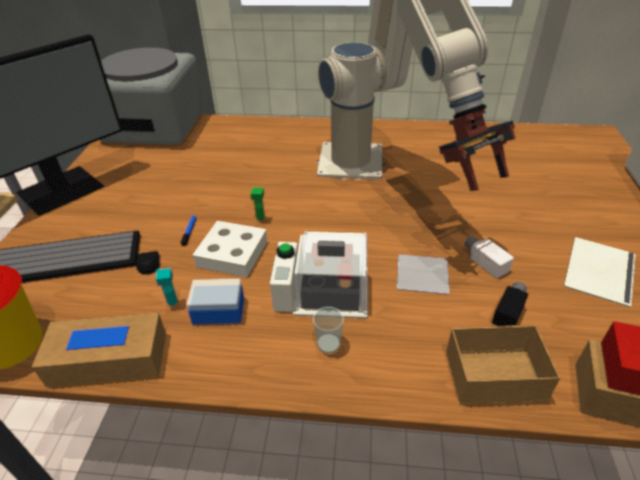

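```bash
sed -i 's/th=np.radians(35)/th=np.radians(16)/; s/-45\*u;G\[2\]=30/-50*u;G[2]=28/' pick.py; python3 pick.py
```

```text
turn needed /pi [-0.0689  0.0798  0.0029]
150 target rep [479.7 379.6 117.9] dp [-0.388  0.218 -1.311]
100 target rep [490.7 387.9  69.8] dp [-0.251  0.322 -1.912]
60 target rep [499.5 394.6  31.4] dp [-0.141  0.406 -2.392]
0 target rep [512.6 404.6 -26.3] dp [ 0.023  0.531 -3.113]
dir [ 0.219  0.167 -0.961]
```

Emit:
{"api": "jog_arm", "payload": {"steps": [{"dp": [-0.1, 0.1, -0.1], "turn": [-0.035, 0.04, 0.001], "claw": 1}, {"dp": [-0.39, 0.22, -0.4], "turn": [-0.069, 0.08, 0.003], "claw": 1}, {"dp": [-0.39, 0.22, -0.8], "turn": [-0.069, 0.08, 0.003], "claw": 1}, {"dp": [-0.39, 0.22, -0.9], "turn": [-0.069, 0.08, 0.003], "claw": 1}, {"dp": [-0.39, 0.22, -0.9], "turn": [-0.069, 0.08, 0.003], "claw": 1}, {"dp": [-0.39, 0.22, -0.9], "turn": [-0.069, 0.08, 0.003], "claw": 1}]}}

```text
t: 37.92
ee_pos: [479.9, 379.7, 150.5]
orientation: [-0.956, -1.93, 1.456]
ft_force: [-0.0, 0.1, 1.1]
width: 88.0
```

```bash
python3 st.py; python3 pick.py; python3 bot.py wrist28.png
```

```text
t 37.9167 pos [479.9 379.7 150.5] yaw 127.27 ydir [ 0.219  0.167 -0.961] F [-0.   0.1  1.1] w 88.0 q [ 6.500e-01  3.320e-01  1.906e+00  1.000e-03  6.260e-01 -1.572e+00]
turn needed /pi [ 0.0001 -0.0003  0.0002]
150 target rep [479.7 379.6 117.9] dp [-0.002 -0.001 -0.408]
100 target rep [490.7 387.9  69.8] dp [ 0.135  0.103 -1.009]
60 target rep [499.5 394.6  31.4] dp [ 0.245  0.187 -1.49 ]
0 target rep [512.6 404.6 -26.3] dp [ 0.409  0.312 -2.211]
dir [ 0.219  0.167 -0.961]
body top [497.1 393.4] [101.7  50.8] 37.6 z 52.6 [318. 217.]
all [487.  385.4] [128.9  52.2] 37.5 [318. 199.]
plate [550.  217.9] [129.9 130.5] 86.9 [143. 134.]
```

View pics/wrist28.png

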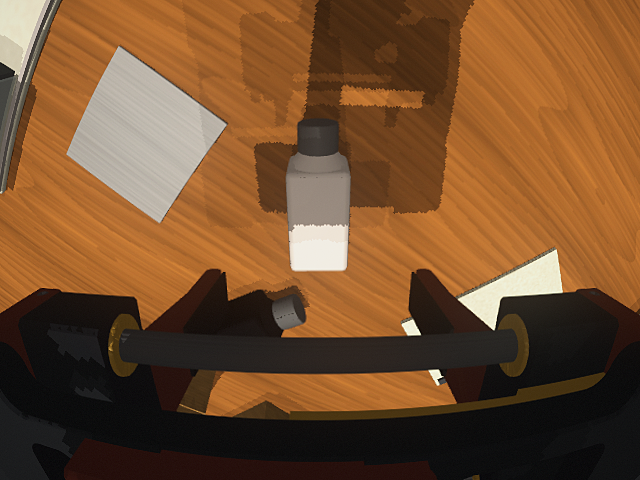

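Emit:
{"api": "jog_arm", "payload": {"steps": [{"dp": [0.06, 0.04, -0.35], "turn": [0, 0, 0], "claw": 1}, {"dp": [0.125, 0.095, -0.75], "turn": [0, 0, 0], "claw": 1}, {"dp": [0.125, 0.095, -0.75], "turn": [0, 0, 0], "claw": 1}, {"dp": [0.125, 0.095, -0.75], "turn": [0, 0, 0], "claw": 1}]}}

```text
t: 38.3
ee_pos: [489.4, 386.2, 91.3]
orientation: [-0.957, -1.929, 1.456]
ft_force: [-0.3, -0.6, 0.6]
width: 88.1
```

Emit:
{"api": "jog_arm", "payload": {"steps": [{"dp": [0.06, 0.04, -0.35], "turn": [0, 0, 0], "claw": 1}, {"dp": [0.125, 0.095, -0.72], "turn": [0, 0, 0], "claw": 1}, {"dp": [0.125, 0.095, -0.72], "turn": [0, 0, 0], "claw": 1}, {"dp": [0.125, 0.095, -0.72], "turn": [0, 0, 0], "claw": 1}]}}

```text
t: 38.63
ee_pos: [499.4, 393.5, 34.9]
orientation: [-0.957, -1.929, 1.456]
ft_force: [0.0, -0.4, 0.2]
width: 88.2
```

```bash
python3 st.py; python3 pick.py; python3 bot.py wrist29.png
```

```text
t 38.6333 pos [499.4 393.5  34.9] yaw 127.2 ydir [ 0.218  0.166 -0.962] F [ 0.  -0.4  0.2] w 88.2 q [ 6.480e-01  5.490e-01  1.908e+00  1.000e-03  4.080e-01 -1.573e+00]
turn needed /pi [ 0.0003 -0.0005  0.0006]
150 target rep [479.7 379.6 117.9] dp [-0.245 -0.174  1.038]
100 target rep [490.7 387.9  69.8] dp [-0.108 -0.069  0.437]
60 target rep [499.5 394.6  31.4] dp [ 0.001  0.014 -0.044]
0 target rep [512.6 404.6 -26.3] dp [ 0.166  0.139 -0.765]
dir [ 0.219  0.167 -0.961]
body top [478.8 379.5] [57.1 50.4] 37.1 z 52.6 [319. 244.]
all [464.6 368.4] [72.3 52.1] 37.9 [319. 202.]
plate [550.1 218. ] [130.4 131.1] 87.0 [ 77. 145.]
```

View pics/wrist29.png

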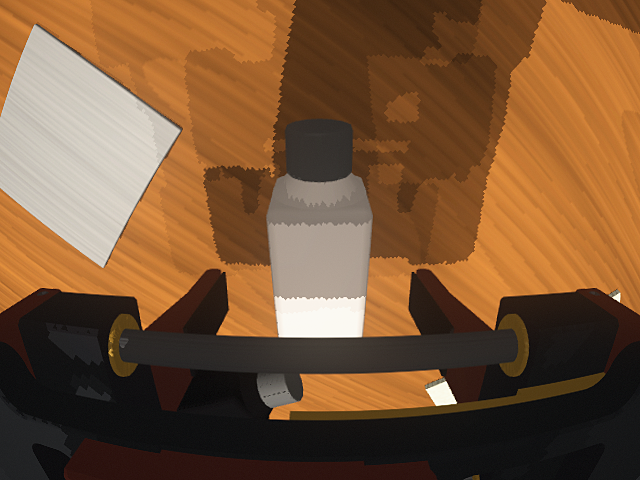

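Emit:
{"api": "jog_arm", "payload": {"steps": [{"dp": [0.05, 0.04, -0.2], "turn": [0, 0, 0], "claw": 1}, {"dp": [0.1, 0.08, -0.45], "turn": [0, 0, 0], "claw": 1}, {"dp": [0.166, 0.139, -0.72], "turn": [0, 0, 0], "claw": 1}, {"dp": [0.166, 0.139, -0.75], "turn": [0, 0, 0], "claw": 1}, {"dp": [0.166, 0.139, -0.75], "turn": [0, 0, 0], "claw": 1}]}}

```text
t: 39.1
ee_pos: [513.5, 405.3, -22.7]
orientation: [-0.958, -1.931, 1.453]
ft_force: [-0.7, -0.7, -0.2]
width: 87.9
```

```bash
python3 st.py; python3 pick.py|tail -2
```

```text
t 39.1 pos [513.5 405.3 -22.7] yaw 127.2 ydir [ 0.22   0.167 -0.961] F [-0.7 -0.7 -0.2] w 87.9 q [ 6.500e-01  6.670e-01  1.875e+00  1.000e-03  3.190e-01 -1.571e+00]
0 target rep [512.6 404.6 -26.3] dp [-0.011 -0.008 -0.045]
dir [ 0.219  0.167 -0.961]
```

Close on the bottle.

Emit:
{"api": "jog_arm", "payload": {"steps": [{"dp": [-0.01, -0.01, -0.03], "turn": [0, 0, 0], "claw": 0.7}, {"dp": [-0.01, -0.01, -0.03], "turn": [0, 0, 0], "claw": 0.5}, {"dp": [-0.01, -0.01, -0.03], "turn": [0, 0, 0], "claw": 0.3}, {"dp": [-0.01, -0.01, -0.03], "turn": [0, 0, 0], "claw": 0}, {"dp": [-0.01, -0.01, -0.03], "turn": [0, 0, 0], "claw": 0}, {"dp": [-0.01, -0.01, -0.03], "turn": [0, 0, 0], "claw": 0}, {"dp": [-0.01, -0.01, -0.03], "turn": [0, 0, 0], "claw": 0}, {"dp": [-0.01, -0.01, -0.03], "turn": [0, 0, 0], "claw": 0}]}}

```text
t: 39.77
ee_pos: [512.8, 404.6, -24.6]
orientation: [-0.958, -1.931, 1.453]
ft_force: [-2.4, -2.0, 5.4]
width: 52.1
```

```bash
python3 st.py
```

```text
t 39.7667 pos [512.8 404.6 -24.6] yaw 127.2 ydir [ 0.22   0.168 -0.961] F [-2.4 -2.   5.4] w 52.1 q [ 6.500e-01  6.700e-01  1.877e+00  1.000e-03  3.140e-01 -1.571e+00]
```

Emit:
{"api": "jog_arm", "payload": {"steps": [{"dp": [0, 0, 0.2], "turn": [0, 0, 0], "claw": 0}, {"dp": [0, 0, 0.5], "turn": [0, 0, 0], "claw": 0}, {"dp": [0, 0, 0.9], "turn": [0, 0, 0], "claw": 0}, {"dp": [0, 0, 0.9], "turn": [0, 0, 0], "claw": 0}]}}

```text
t: 40.1
ee_pos: [515.4, 406.6, 52.4]
orientation: [-0.962, -1.938, 1.447]
ft_force: [0.5, 0.3, -0.9]
width: 52.1
```

Emit:
{"api": "jog_arm", "payload": {"steps": [{"dp": [0, -0.1, 0.3], "turn": [0, 0, -0.02], "claw": 0}, {"dp": [0.1, -0.4, 0.7], "turn": [0, 0, -0.05], "claw": 0}, {"dp": [0.1, -0.8, 0.7], "turn": [0, 0, -0.08], "claw": 0}, {"dp": [0.1, -0.9, 0.7], "turn": [0, 0, -0.1], "claw": 0}]}}

```text
t: 40.43
ee_pos: [523.3, 331.8, 109.1]
orientation: [-1.208, -1.69, 1.262]
ft_force: [-0.9, -0.7, -3.0]
width: 51.6
```

```bash
python3 st.py
python3 - <<'E'
from h import *
for n in ("wrist","scene"):
    d=ctrl.get_image(n);save(d,n+"30.png")
E
```

```text
t 40.4333 pos [523.3 331.8 109.1] yaw 108.88 ydir [ 0.269  0.092 -0.959] F [-0.9 -0.7 -3. ] w 51.6 q [ 0.586  0.407  1.916 -0.14   0.544 -1.204]
```

View pics/scene30.png

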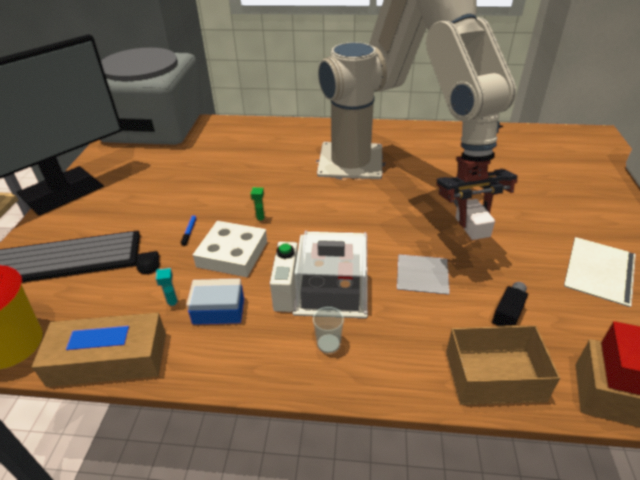

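View pics/wrist30.png

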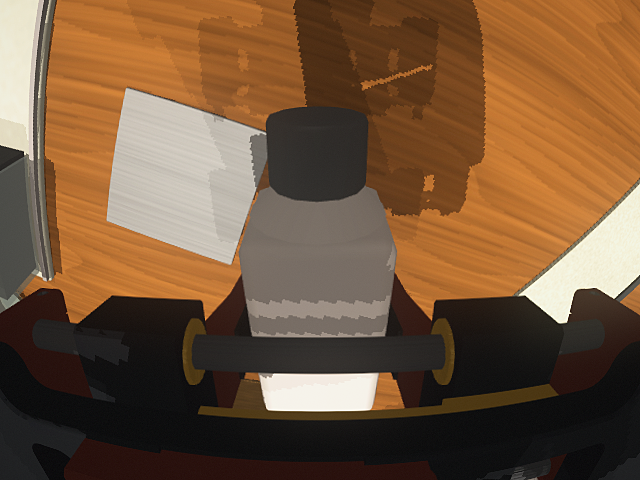

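Emit:
{"api": "jog_arm", "payload": {"steps": [{"dp": [0.13, -0.3, 0], "turn": [0, 0, -0.03], "claw": 0}, {"dp": [0.27, -0.66, 0], "turn": [0, 0, -0.06], "claw": 0}, {"dp": [0.27, -0.66, 0], "turn": [0, 0, -0.094], "claw": 0}, {"dp": [0.27, -0.66, 0], "turn": [0, 0, -0.094], "claw": 0}]}}

```text
t: 40.87
ee_pos: [544.4, 280.3, 106.8]
orientation: [-1.396, -1.445, 1.082]
ft_force: [0.3, 1.1, -2.4]
width: 51.6
```

Emit:
{"api": "jog_arm", "payload": {"steps": [{"dp": [0.13, -0.3, 0], "turn": [0, 0, -0.03], "claw": 0}, {"dp": [0.3, -0.66, 0], "turn": [0, 0, -0.06], "claw": 0}, {"dp": [0.3, -0.66, 0], "turn": [0, 0, -0.094], "claw": 0}, {"dp": [0.3, -0.66, 0], "turn": [0, 0, -0.094], "claw": 0}]}}

```text
t: 41.2
ee_pos: [568.9, 228.2, 106.2]
orientation: [-1.551, -1.192, 0.893]
ft_force: [-0.0, 0.6, -2.8]
width: 51.8
```

```bash
cat > pit.py <<'E'
from h import *
o=ctrl.get_obs();M=R.from_rotvec(o["orientation"]).as_matrix();p=o["ee_pos"]
d=M[:,1];G=p-56.5*d;j=M[:,0]
tilt=np.degrees(np.arctan2(np.hypot(d[0],d[1]),-d[2]));print("G",G.round(1),"jaw",j.round(3),"d",d.round(3),"tilt",tilt.round(1))
import sys
Gt=np.array([float(a) for a in sys.argv[1:4]]);tot=float(sys.argv[4]);n=int(sys.argv[5])
for i in range(1,n+1):
    a=np.radians(tot*i/n);Rr=R.from_rotvec(a*j);d2=Rr.apply(d);g=G+(Gt-G)*min(1,i/n)
    print(i,"dp",((g+56.5*d2-p)/80).round(3),"turn",(a*j/np.pi).round(4),"d",d2.round(2))
E
python3 st.py; python3 pit.py 550 218 150 40 6;python3 pit.py 550 218 150 -40 6
```

```text
t 41.2 pos [568.9 228.2 106.2] yaw 75.1 ydir [ 0.271 -0.072 -0.96 ] F [-0.   0.6 -2.8] w 51.8 q [ 0.468  0.428  1.887 -0.319  0.636 -0.603]
G [553.6 232.2 160.4] jaw [0.257 0.966 0.   ] d [ 0.271 -0.072 -0.96 ] tilt 16.3
1 dp [-0.085 -0.009 -0.04 ] turn [0.0095 0.0358 0.    ] d [ 0.16 -0.04 -0.99]
2 dp [-0.171 -0.018 -0.071] turn [0.019  0.0716 0.    ] d [ 0.05 -0.01 -1.  ]
3 dp [-0.258 -0.026 -0.092] turn [0.0286 0.1074 0.    ] d [-0.06  0.02 -1.  ]
4 dp [-0.344 -0.035 -0.103] turn [0.0381 0.1432 0.    ] d [-0.17  0.05 -0.98]
5 dp [-0.429 -0.044 -0.106] turn [0.0476 0.179  0.    ] d [-0.28  0.08 -0.96]
6 dp [-0.511 -0.054 -0.099] turn [5.710e-02 2.147e-01 1.000e-04] d [-0.39  0.1  -0.92]
G [553.6 232.2 160.4] jaw [0.257 0.966 0.   ] d [ 0.271 -0.072 -0.96 ] tilt 16.3
1 dp [ 0.067 -0.05   0.006] turn [-0.0095 -0.0358 -0.    ] d [ 0.38 -0.1  -0.92]
2 dp [ 0.131 -0.098  0.021] turn [-0.019  -0.0716 -0.    ] d [ 0.48 -0.13 -0.87]
3 dp [ 0.19  -0.146  0.044] turn [-0.0286 -0.1074 -0.    ] d [ 0.57 -0.15 -0.81]
4 dp [ 0.244 -0.192  0.075] turn [-0.0381 -0.1432 -0.    ] d [ 0.66 -0.18 -0.73]
5 dp [ 0.291 -0.236  0.112] turn [-0.0476 -0.179  -0.    ] d [ 0.74 -0.2  -0.65]
6 dp [ 0.331 -0.278  0.156] turn [-5.710e-02 -2.147e-01 -1.000e-04] d [ 0.8  -0.21 -0.55]
```

Emit:
{"api": "jog_arm", "payload": {"steps": [{"dp": [-0.085, -0.009, -0.04], "turn": [0.0095, 0.0358, 0], "claw": 0}, {"dp": [-0.171, -0.018, -0.071], "turn": [0.019, 0.0716, 0], "claw": 0}, {"dp": [-0.258, -0.026, -0.092], "turn": [0.0286, 0.1074, 0], "claw": 0}, {"dp": [-0.344, -0.035, -0.103], "turn": [0.0381, 0.1432, 0], "claw": 0}, {"dp": [-0.429, -0.044, -0.106], "turn": [0.0476, 0.179, 0], "claw": 0}, {"dp": [-0.511, -0.054, -0.099], "turn": [0.0571, 0.2147, 0], "claw": 0}, {"dp": [-0.511, -0.054, -0.099], "turn": [0.0571, 0.2147, 0], "claw": 0}, {"dp": [-0.511, -0.054, -0.099], "turn": [0.0571, 0.2147, 0], "claw": 0}]}}

```text
t: 41.87
ee_pos: [528.6, 224.3, 96.4]
orientation: [-0.978, -0.758, 1.154]
ft_force: [0.3, 0.6, -1.8]
width: 51.9
```

```bash
python3 st.py; python3 pit.py 550 218 145 48 8
python3 - <<'E'
from h import *
for n in ("scene","side"):
    d=ctrl.get_image(n);save(d,n+"31.png")
E
```

```text
t 41.8667 pos [528.6 224.3  96.4] yaw 75.32 ydir [-0.387  0.104 -0.916] F [ 0.3  0.6 -1.8] w 51.9 q [ 0.259  0.65   1.545  0.208  1.314 -1.146]
G [550.4 218.4 148.1] jaw [0.253 0.967 0.003] d [-0.387  0.104 -0.916] tilt 23.6
1 dp [-0.065  0.016  0.028] turn [0.0084 0.0322 0.0001] d [-0.48  0.13 -0.87]
2 dp [-0.126  0.031  0.063] turn [0.0169 0.0645 0.0002] d [-0.56  0.15 -0.81]
3 dp [-0.182  0.045  0.104] turn [0.0253 0.0967 0.0003] d [-0.64  0.17 -0.75]
4 dp [-0.234  0.057  0.152] turn [0.0338 0.129  0.0004] d [-0.71  0.19 -0.67]
5 dp [-0.28   0.068  0.204] turn [0.0422 0.1612 0.0005] d [-0.78  0.21 -0.59]
6 dp [-0.32   0.078  0.261] turn [0.0507 0.1935 0.0006] d [-0.83  0.22 -0.51]
7 dp [-0.354  0.086  0.321] turn [0.0591 0.2257 0.0007] d [-0.88  0.23 -0.41]
8 dp [-0.38   0.092  0.385] turn [0.0676 0.258  0.0008] d [-0.92  0.24 -0.32]
```

View pics/side31.png

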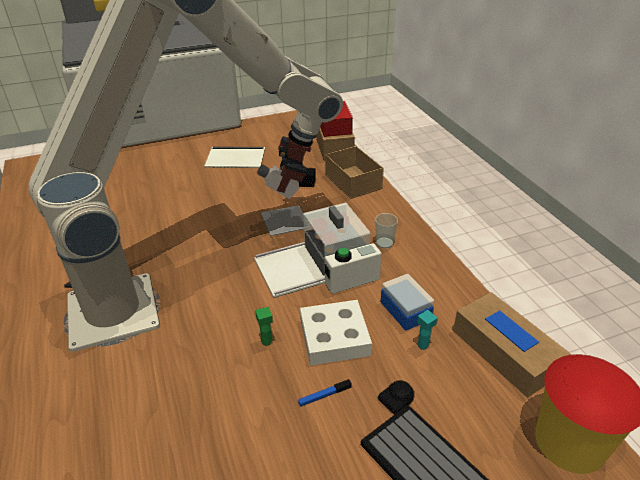

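Emit:
{"api": "jog_arm", "payload": {"steps": [{"dp": [-0.065, 0.016, 0.028], "turn": [0.0084, 0.0322, 0], "claw": 0}, {"dp": [-0.126, 0.031, 0.063], "turn": [0.0169, 0.0645, 0], "claw": 0}, {"dp": [-0.182, 0.045, 0.104], "turn": [0.0253, 0.0967, 0], "claw": 0}, {"dp": [-0.234, 0.057, 0.152], "turn": [0.0338, 0.129, 0], "claw": 0}, {"dp": [-0.28, 0.068, 0.204], "turn": [0.0422, 0.1612, 0], "claw": 0}, {"dp": [-0.32, 0.078, 0.261], "turn": [0.0507, 0.1935, 0], "claw": 0}, {"dp": [-0.354, 0.086, 0.321], "turn": [0.0591, 0.2257, 0], "claw": 0}, {"dp": [-0.38, 0.092, 0.385], "turn": [0.0676, 0.258, 0], "claw": 0}, {"dp": [-0.38, 0.092, 0.385], "turn": [0.0676, 0.258, 0], "claw": 0}, {"dp": [-0.38, 0.092, 0.385], "turn": [0.0676, 0.258, 0], "claw": 0}]}}

```text
t: 42.8
ee_pos: [496.3, 232.8, 127.0]
orientation: [-0.275, -0.214, 1.302]
ft_force: [0.1, -1.2, -2.6]
width: 51.9
```

```bash
python3 st.py; python3 pit.py 550 218 75 2 1
python3 - <<'E'
from h import *
for n,b in (("scene",(370,550,170,320)),("side",(200,420,80,260)),("wrist",(0,640,0,480))):
    d=ctrl.get_image(n);a=d["img"][b[2]:b[3],b[0]:b[1]];k=min(4,800/a.shape[1],600/a.shape[0]);cv2.imwrite(f"pics/{n}32.png",cv2.resize(a[...,::-1],None,fx=k,fy=k,interpolation=cv2.INTER_CUBIC))
E
```

```text
t 42.8 pos [496.3 232.8 127. ] yaw 75.29 ydir [-0.917  0.241 -0.318] F [ 0.1 -1.2 -2.6] w 51.9 q [ 0.167  1.05   1.17   0.466  2.089 -1.185]
G [548.1 219.2 145. ] jaw [0.254 0.967 0.001] d [-0.917  0.241 -0.318] tilt 71.4
1 dp [ 0.017 -0.013 -0.852] turn [0.0028 0.0107 0.    ] d [-0.93  0.24 -0.29]
```

View pics/scene32.png

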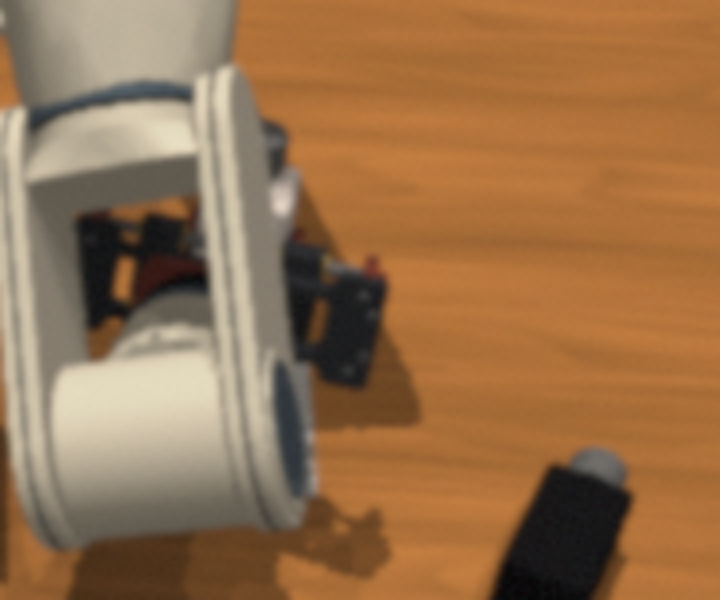

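View pics/side32.png

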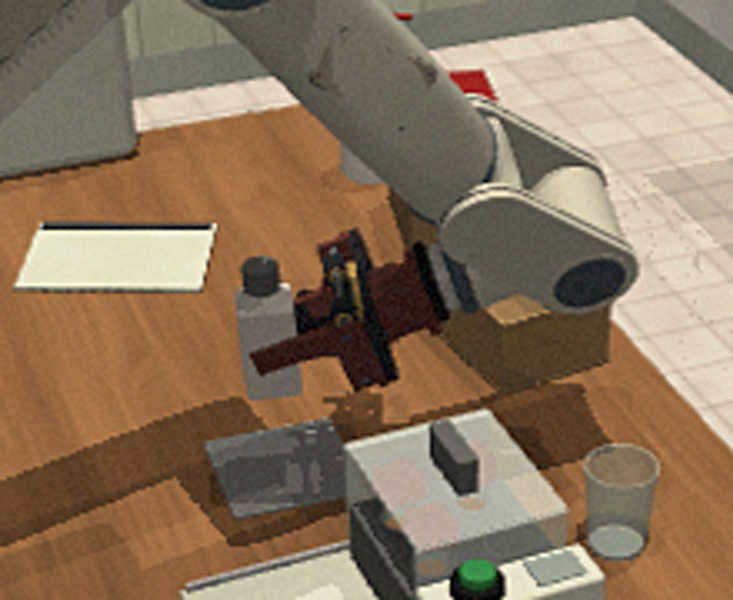

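View pics/wrist32.png

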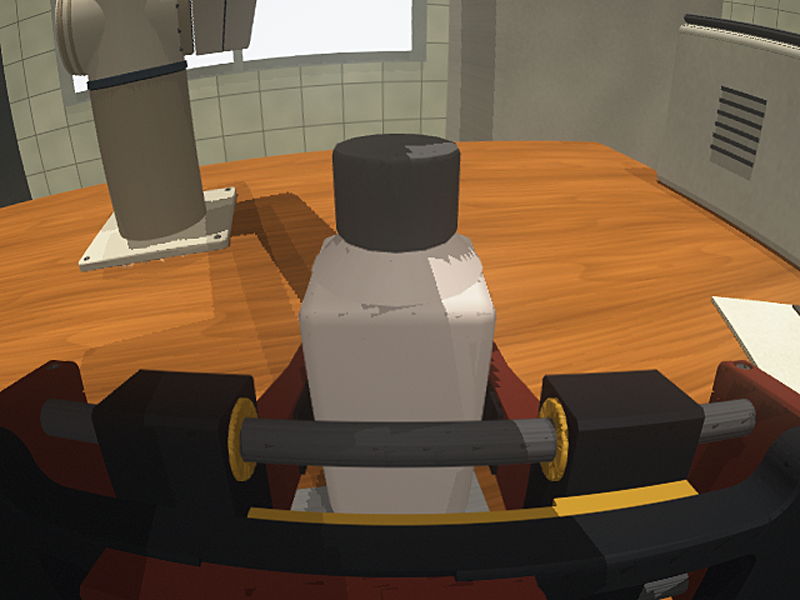

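```bash
cat > lean.py <<'E'
from h import *
o=ctrl.get_obs()
for n,b in (("wrist",(262,375,255,330)),("wristcap",(275,360,150,190))):
    d=ctrl.get_image("wrist");P=cloud(d,o);q=P[b[2]:b[3],b[0]:b[1]].reshape(-1,3);q=q[~np.isnan(q[:,0])]
    if len(q)<20: print(n,"no depth");continue
    med=np.median(q,0);q=q[np.linalg.norm(q-med,axis=1)<60]
    c=q.mean(0);w,V=np.linalg.eigh(np.cov((q-c).T));print(n,len(q),"c",c.round(1),"normal",V[:,0].round(3),"rms",np.sqrt(w[0]).round(2),"face lean deg",np.degrees(np.arcsin(abs(V[2,0]))).round(1))
d=ctrl.get_image("side");P=cloud(d);G=np.array([548,219])
m=(np.linalg.norm(P[...,:2]-G,axis=-1)<45)&(P[...,2]>60)
hsv=cv2.cvtColor(d["img"],cv2.COLOR_RGB2HSV);S=hsv[...,1]
m&=S<60
print("side pts",m.sum(),"z",np.percentile(P[m][:,2],[1,99]).round(1))
for lo in range(90,240,15):
    k=m&(P[...,2]>lo)&(P[...,2]<lo+15)
    if k.sum()>5: print(lo,k.sum(),P[k].mean(0).round(1))
E
python3 lean.py
```

```text
wrist 8436 c [569.3 214.5 177. ] normal [ 0.966 -0.254  0.048] rms 0.5 face lean deg 2.7
wristcap 3380 c [556.6 217.4 215.2] normal [ 0.965 -0.242 -0.097] rms 1.95 face lean deg 5.5
side pts 528 z [103.3 231. ]
90 12 [541.4 198.2 103.1]
105 64 [540.8 196.  112.7]
120 51 [543.7 194.3 126.7]
135 16 [526.5 200.5 142.2]
150 36 [536.8 203.  159.8]
165 74 [539.3 195.8 172.5]
180 93 [540.8 200.7 188.5]
195 93 [542.4 207.  200.5]
210 37 [540.3 206.2 217.7]
225 52 [542.7 214.9 228.7]
```

Emit:
{"api": "jog_arm", "payload": {"steps": [{"dp": [0.05, -0.025, -0.1], "turn": [0.0035, 0.0134, 0], "claw": 0}, {"dp": [0.05, -0.025, -0.25], "turn": [0.0035, 0.0134, 0], "claw": 0}, {"dp": [0.05, -0.025, -0.45], "turn": [0.0035, 0.0134, 0], "claw": 0}, {"dp": [0.05, -0.025, -0.65], "turn": [0.0035, 0.0134, 0], "claw": 0}, {"dp": [0.05, -0.025, -0.8], "turn": [0.0035, 0.0134, 0], "claw": 0}, {"dp": [0.05, -0.025, -0.8], "turn": [0.0035, 0.0134, 0], "claw": 0}, {"dp": [0.05, -0.025, -0.8], "turn": [0.0035, 0.0134, 0], "claw": 0}]}}

```text
t: 43.68
ee_pos: [500.8, 230.4, 64.9]
orientation: [-0.237, -0.185, 1.304]
ft_force: [0.4, -0.1, -0.8]
width: 51.8
```

```bash
python3 st.py; python3 lean.py
python3 - <<'E'
from h import *
for n,b in (("side",(200,420,80,260)),):
    d=ctrl.get_image(n);a=d["img"][b[2]:b[3],b[0]:b[1]];k=min(4,800/a.shape[1],600/a.shape[0]);cv2.imwrite(f"pics/{n}33.png",cv2.resize(a[...,::-1],None,fx=k,fy=k,interpolation=cv2.INTER_CUBIC))
E
```

```text
t 43.6833 pos [500.8 230.4  64.9] yaw 75.26 ydir [-0.929  0.245 -0.276] F [ 0.4 -0.1 -0.8] w 51.8 q [ 0.161  1.165  1.112  0.464  2.081 -1.21 ]
wrist 8437 c [574.7 211.6 108.5] normal [ 0.967 -0.254  0.003] rms 0.5 face lean deg 0.1
wristcap 3383 c [563.8 214.2 147.3] normal [ 0.958 -0.245 -0.149] rms 1.97 face lean deg 8.6
side pts 437 z [ 62.1 594.1]
90 53 [542.9 194.9  98.7]
105 66 [544.2 194.  112.6]
120 120 [548.4 201.9 128.2]
135 49 [548.8 205.5 141.5]
150 77 [550.4 210.5 159.4]
165 7 [555.2 211.8 166.6]
```

View pics/side33.png

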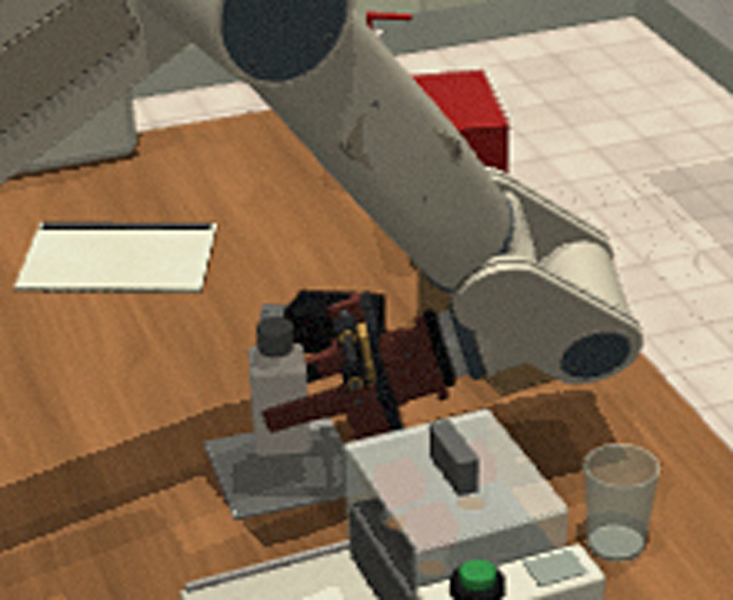

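Emit:
{"api": "jog_arm", "payload": {"steps": [{"dp": [0, 0, -0.1], "turn": [0, 0, 0], "claw": 0}, {"dp": [0, 0, -0.2], "turn": [0, 0, 0], "claw": 0}, {"dp": [0, 0, -0.28], "turn": [0, 0, 0], "claw": 0}, {"dp": [0, 0, -0.32], "turn": [0, 0, 0], "claw": 0}, {"dp": [0, 0, -0.32], "turn": [0, 0, 0], "claw": 0}, {"dp": [0, 0, -0.32], "turn": [0, 0, 0], "claw": 0}]}}

```text
t: 44.38
ee_pos: [501.7, 230.5, 40.7]
orientation: [-0.238, -0.188, 1.304]
ft_force: [0.2, -0.4, -2.4]
width: 51.8
```

```bash
python3 st.py; python3 lean.py|head -1
python3 - <<'E'
from h import *
d=ctrl.get_image("side");b=(255,300,160,240);a=d["img"][b[2]:b[3],b[0]:b[1]];cv2.imwrite(f"pics/side34.png",cv2.resize(a[...,::-1],None,fx=7,fy=7,interpolation=cv2.INTER_CUBIC))
P=cloud(d)
m=(np.abs(P[...,0]-550)<20)&(np.abs(P[...,1]-215)<25)&(P[...,2]>110)&(P[...,2]<180);print("top",np.percentile(P[m][:,2],[90,97,99]).round(1),m.sum())
E
```

```text
t 44.3833 pos [501.7 230.5  40.7] yaw 75.25 ydir [-0.929  0.245 -0.278] F [ 0.2 -0.4 -2.4] w 51.8 q [ 0.161  1.2    1.096  0.459  2.063 -1.221]
wrist 8441 c [575.5 211.7  84.4] normal [ 0.967 -0.255  0.004] rms 0.5 face lean deg 0.2
top [139.  141.1 141.7] 133
```

View pics/side34.png

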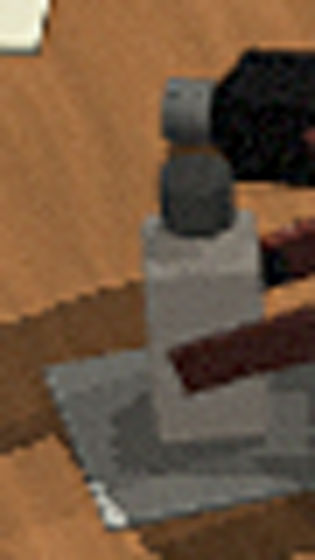

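Emit:
{"api": "jog_arm", "payload": {"steps": [{"dp": [0, 0, -0.04], "turn": [0, 0, 0], "claw": 0}, {"dp": [0, 0, -0.07], "turn": [0, 0, 0], "claw": 0}, {"dp": [0, 0, -0.09], "turn": [0, 0, 0], "claw": 0}, {"dp": [0, 0, -0.1], "turn": [0, 0, 0], "claw": 0}, {"dp": [0, 0, -0.1], "turn": [0, 0, 0], "claw": 0}]}}

```text
t: 45.0
ee_pos: [502.8, 230.9, 38.0]
orientation: [-0.234, -0.188, 1.304]
ft_force: [0.8, 0.8, 18.5]
width: 51.9
```

```bash
python3 st.py
```

```text
t 45.0 pos [502.8 230.9  38. ] yaw 75.3 ydir [-0.929  0.245 -0.276] F [ 0.8  0.8 18.5] w 51.9 q [ 0.161  1.206  1.089  0.46   2.065 -1.223]
```

```bash
python3 lean.py|head -1
python3 - <<'E'
from h import *
d=ctrl.get_image("side");b=(200,420,80,260);a=d["img"][b[2]:b[3],b[0]:b[1]];cv2.imwrite(f"pics/side35.png",cv2.resize(a[...,::-1],None,fx=3.3,fy=3.3,interpolation=cv2.INTER_CUBIC))
d=ctrl.get_image("scene");b=(330,600,150,380);a=d["img"][b[2]:b[3],b[0]:b[1]];cv2.imwrite(f"pics/scene35.png",cv2.resize(a[...,::-1],None,fx=2.6,fy=2.6,interpolation=cv2.INTER_CUBIC))
P=cloud(ctrl.get_image("side"))
m=(np.abs(P[...,0]-550)<20)&(np.abs(P[...,1]-215)<25)&(P[...,2]>110)&(P[...,2]<180);print("top",np.percentile(P[m][:,2],[90,97,99]).round(1),m.sum())
E
python3 st.py
```

```text
wrist 8435 c [576.7 211.9  81.5] normal [ 0.967 -0.254 -0.001] rms 0.5 face lean deg 0.1
top [135.9 137.2 139. ] 121
t 45.3 pos [502.8 230.9  38. ] yaw 75.3 ydir [-0.929  0.245 -0.276] F [ 0.7  0.7 18.2] w 52.0 q [ 0.161  1.206  1.089  0.46   2.065 -1.223]
```

View pics/side35.png

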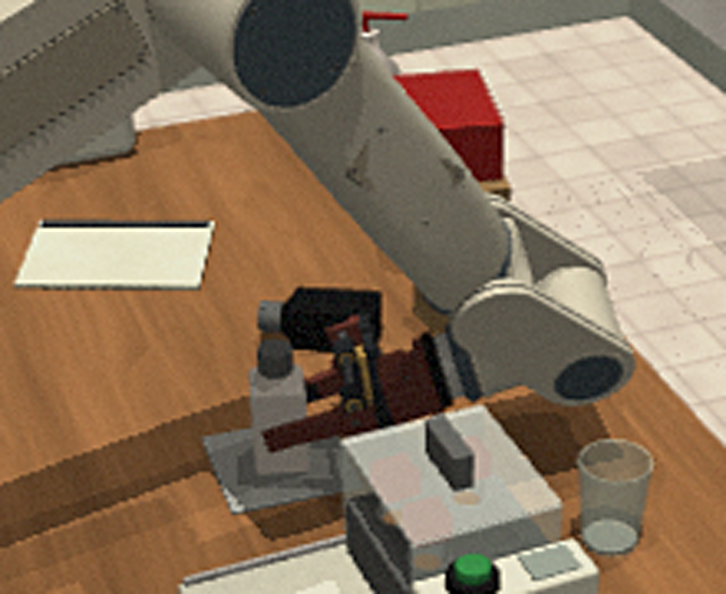

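View pics/scene35.png

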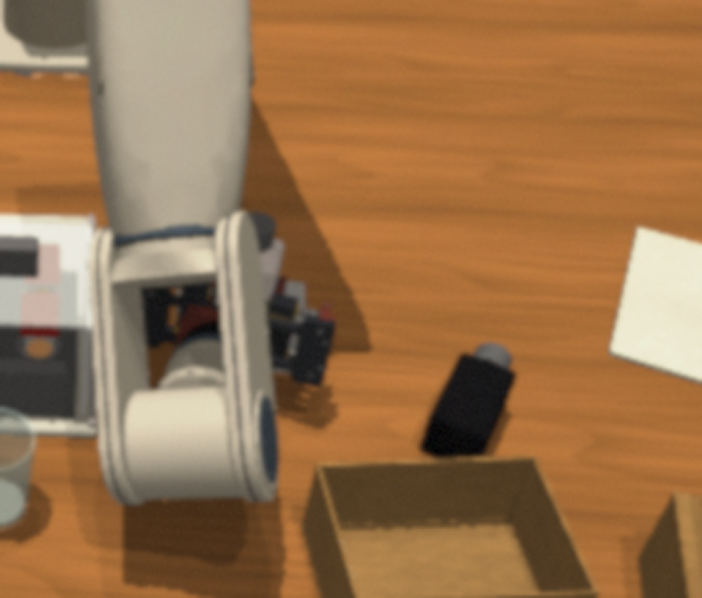

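Emit:
{"api": "jog_arm", "payload": {"steps": [{"dp": [0, 0, 0.02], "turn": [0, 0, 0], "claw": 0}, {"dp": [0, 0, 0.02], "turn": [0, 0, 0], "claw": 0}, {"dp": [0, 0, 0.02], "turn": [0, 0, 0], "claw": 0.62}, {"dp": [0, 0, 0.02], "turn": [0, 0, 0], "claw": 0.7}, {"dp": [0, 0, 0.02], "turn": [0, 0, 0], "claw": 0.8}, {"dp": [0, 0, 0.02], "turn": [0, 0, 0], "claw": 0.8}, {"dp": [0, 0, 0.02], "turn": [0, 0, 0], "claw": 0.8}, {"dp": [0, 0, 0.02], "turn": [0, 0, 0], "claw": 0.8}]}}

```text
t: 45.97
ee_pos: [502.7, 230.9, 39.4]
orientation: [-0.234, -0.188, 1.304]
ft_force: [0.0, 0.0, -0.4]
width: 70.4
```

```bash
python3 st.py; python3 lean.py|head -1
```

```text
t 45.9667 pos [502.7 230.9  39.4] yaw 75.3 ydir [-0.929  0.245 -0.276] F [ 0.   0.  -0.4] w 70.4 q [ 0.161  1.204  1.09   0.46   2.066 -1.223]
wrist 8448 c [577.1 211.8  83.4] normal [ 0.967 -0.256  0.009] rms 0.53 face lean deg 0.5
```

Emit:
{"api": "jog_arm", "payload": {"steps": [{"dp": [0.23, -0.061, 0.069], "turn": [0, 0, 0], "claw": 0.8}, {"dp": [0.46, -0.123, 0.138], "turn": [0, 0, 0], "claw": 0.8}, {"dp": [0.7, -0.184, 0.207], "turn": [0, 0, 0], "claw": 0.8}, {"dp": [0.93, -0.245, 0.276], "turn": [0, 0, 0], "claw": 0.8}, {"dp": [0.93, -0.245, 0.276], "turn": [0, 0, 0], "claw": 0.8}, {"dp": [0.93, -0.245, 0.276], "turn": [0, 0, 0], "claw": 0.8}]}}

```text
t: 46.62
ee_pos: [577.6, 211.1, 61.3]
orientation: [-0.235, -0.19, 1.303]
ft_force: [-0.7, 1.0, -0.4]
width: 70.2
```

```bash
python3 st.py
python3 - <<'E'
from h import *
d=ctrl.get_image("wrist");save(d,"wrist36.png")
E
```

```text
t 46.6167 pos [577.6 211.1  61.3] yaw 75.26 ydir [-0.929  0.246 -0.277] F [-0.7  1.  -0.4] w 70.2 q [ 0.126  1.269  0.858  0.472  2.226 -1.164]
```

View pics/wrist36.png

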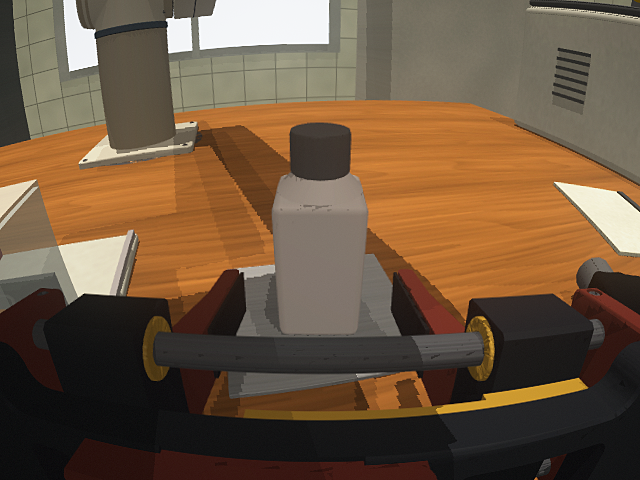

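Emit:
{"api": "jog_arm", "payload": {"steps": [{"dp": [0.2, -0.05, 0.2], "turn": [0, 0, 0], "claw": 0.8}, {"dp": [0.4, -0.1, 0.5], "turn": [0, 0, 0], "claw": 0.8}, {"dp": [0.4, -0.1, 0.9], "turn": [0, 0, 0], "claw": 0.8}, {"dp": [0.4, -0.1, 1], "turn": [0, 0, 0], "claw": 0.8}]}}

```text
t: 47.0
ee_pos: [609.5, 203.6, 144.8]
orientation: [-0.235, -0.192, 1.304]
ft_force: [0.3, 0.3, 0.2]
width: 70.2
```

Emit:
{"api": "jog_arm", "payload": {"steps": [{"dp": [0, 0, 0.4], "turn": [0, 0, 0], "claw": 0.8}, {"dp": [0, 0, 0.8], "turn": [0, 0, 0], "claw": 0.8}, {"dp": [0, 0, 1], "turn": [0, 0, 0], "claw": 0.8}, {"dp": [0, 0, 1], "turn": [-0.01, -0.038, 0], "claw": 0.8}, {"dp": [0, 0, 1], "turn": [-0.02, -0.076, 0], "claw": 0.8}]}}

```text
t: 47.42
ee_pos: [608.9, 203.2, 221.8]
orientation: [-0.448, -0.354, 1.282]
ft_force: [-0.2, 2.1, -0.1]
width: 70.5
```

```bash
python3 st.py
python3 - <<'E'
from h import *
for n in ("scene","side"):
    d=ctrl.get_image(n);save(d,n+"37.png")
E
```

```text
t 47.4167 pos [608.9 203.2 221.8] yaw 75.44 ydir [-0.834  0.219 -0.507] F [-0.2  2.1 -0.1] w 70.5 q [ 0.127  0.988  0.899  0.417  2.216 -1.114]
```

View pics/scene37.png

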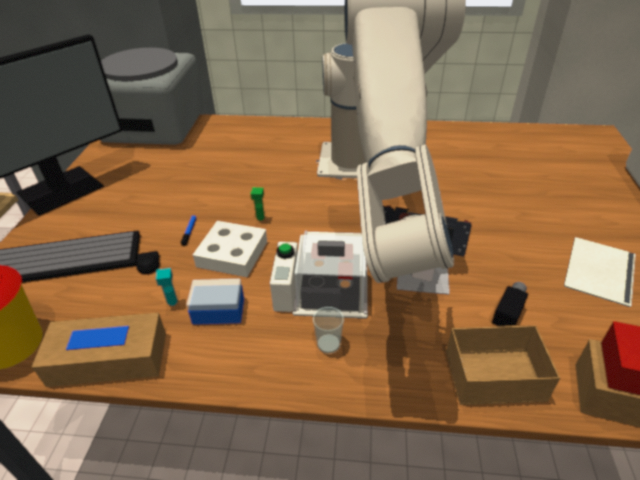

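View pics/side37.png

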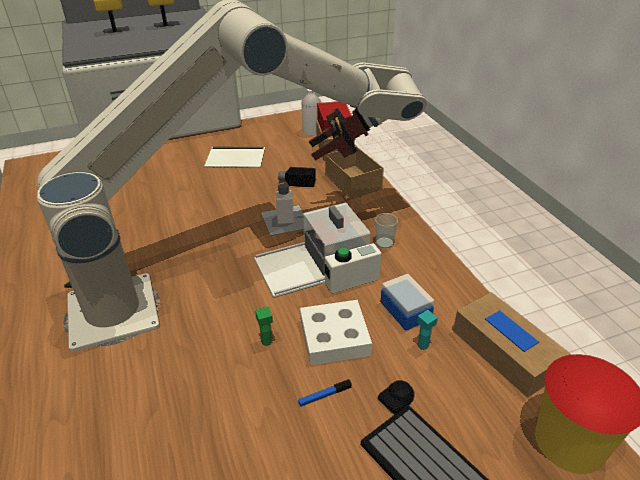

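Emit:
{"api": "jog_arm", "payload": {"steps": [{"dp": [0, 0, 0.1], "turn": [-0.01, -0.037, 0], "claw": 0.8}, {"dp": [0, 0, 0.2], "turn": [-0.02, -0.074, 0], "claw": 0.8}, {"dp": [0, 0, 0.3], "turn": [-0.03, -0.111, 0], "claw": 0.8}, {"dp": [0, 0, 0.4], "turn": [-0.04, -0.148, 0], "claw": 0.8}, {"dp": [0, 0, 0.5], "turn": [-0.05, -0.185, 0], "claw": 0.8}, {"dp": [0, 0, 0.6], "turn": [-0.06, -0.222, 0], "claw": 0.8}, {"dp": [0, 0, 0.7], "turn": [-0.07, -0.26, 0], "claw": 0.8}, {"dp": [0, 0, 0.7], "turn": [-0.08, -0.3, 0], "claw": 0.8}, {"dp": [0, 0, 0.7], "turn": [-0.08, -0.3, 0], "claw": 0.8}, {"dp": [0, 0, 0.7], "turn": [-0.08, -0.3, 0], "claw": 0.8}]}}

```text
t: 48.35
ee_pos: [607.1, 205.4, 284.2]
orientation: [-1.266, -0.984, 1.051]
ft_force: [1.1, 0.4, 0.9]
width: 70.4
```

```bash
python3 st.py
cat > chk.py <<'E'
from h import *
import sys
o=ctrl.get_obs();d=ctrl.get_image("wrist");save(d,sys.argv[1]);P=cloud(d,o);hsv=cv2.cvtColor(d["img"],cv2.COLOR_RGB2HSV);H,S,V=cv2.split(hsv)
m=(np.hypot(P[...,0]-550,P[...,1]-218)<70)&(P[...,2]>124)&(P[...,2]<145)
if m.sum()>20:
    v,u=np.nonzero(m);w=onz(d,u,v,134,o);r=cv2.minAreaRect(w[:,:2].astype(np.float32));print("bottle cap top",m.sum(),np.round(r[0],1),np.round(r[1],1),"z",np.median(P[m][:,2]).round(1))
m=(np.hypot(P[...,0]-550,P[...,1]-218)<70)&(P[...,2]>60)&(P[...,2]<124)
if m.sum(): print("below",np.percentile(P[m],[2,98],axis=0).round(1))
m=(P[...,2]>160)&(P[...,2]<170)&(P[...,0]>450)&(P[...,0]<720)&(P[...,1]>-70)&(P[...,1]<60)
if m.sum()>100:
    v,u=np.nonzero(m);w=onz(d,u,v,165,o);r=cv2.minAreaRect(w[:,:2].astype(np.float32));print("fin",np.round(r[0],1),np.round(r[1],1))
for n in ("scene","side"):
    d=ctrl.get_image(n);save(d,n+sys.argv[1]);P=cloud(d);hsv=cv2.cvtColor(d["img"],cv2.COLOR_RGB2HSV);H,S,V=cv2.split(hsv)
    m=(P[...,2]>100)&(P[...,2]<145)&(np.hypot(P[...,0]-550,P[...,1]-218)<60)
    print(n,"bottle top pts",m.sum(),np.percentile(P[m],[1,50,99],axis=0).round(1) if m.sum() else None)
    m=(P[...,2]>155)&(P[...,2]<172)&(P[...,0]>450)&(P[...,0]<700)&(np.abs(P[...,1])<80)
    print(n,"fin",np.median(P[m],0).round(1) if m.sum() else None)
    m=(H>35)&(H<90)&(S>100)&(np.hypot(P[...,0]-606,P[...,1]+131)<40);print(n,"button z",np.percentile(P[m][:,2],[5,50,95]).round(1) if m.sum() else None)
E
python3 chk.py 38.png
```

```text
t 48.35 pos [607.1 205.4 284.2] yaw 75.86 ydir [-0.061  0.013 -0.998] F [1.1 0.4 0.9] w 70.4 q [ 0.291  0.387  1.452  0.031  1.357 -1.04 ]
bottle cap top 966 [551.9 218.8] [33.6 32.4] z 134.8
below [[525.  192.2  95.5]
 [579.  245.9 107.6]]
scene bottle top pts 303 [[538.9 196.7 100.2]
 [565.5 217.6 119.8]
 [578.1 241.5 137.3]]
scene fin [641.  -14.3 163.8]
scene button z [110.8 119.7 123.4]
side bottle top pts 194 [[528.  190.6 100.5]
 [551.2 206.4 117. ]
 [574.2 235.2 137.8]]
side fin [630.8 -22.9 164.9]
side button z [113.2 121.4 125.1]
```

View pics/38.png

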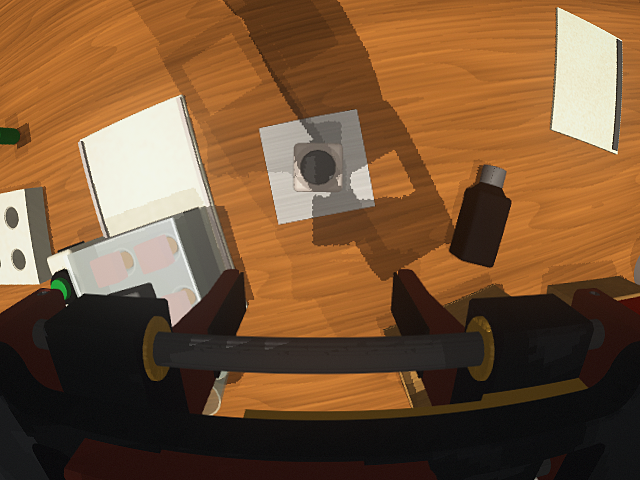

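View pics/side38.png

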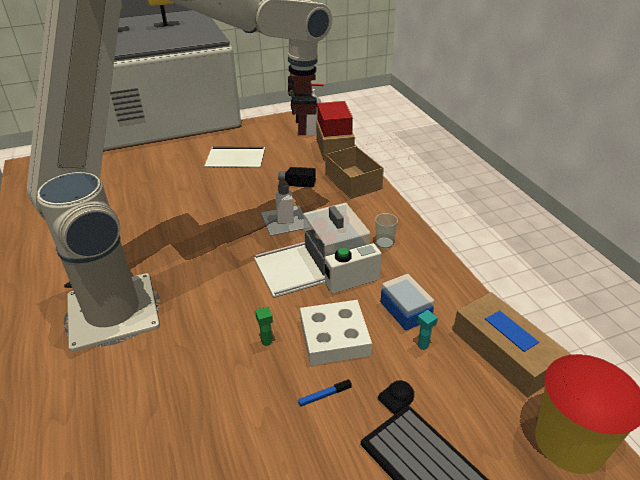

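```bash
python3 - <<'E'
from h import *
d=ctrl.get_image("scene");n=cv2.cvtColor(d["img"],cv2.COLOR_RGB2BGR);P=cloud(d)
a=cv2.imread("pics/scene23.png");z=cv2.imread("pics/scene0.png")
def shift(A,B,b,name):
    x0,x1,y0,y1=b;A=cv2.cvtColor(A[y0:y1,x0:x1],cv2.COLOR_BGR2GRAY).astype(np.float64);B=cv2.cvtColor(B[y0:y1,x0:x1],cv2.COLOR_BGR2GRAY).astype(np.float64)
    s,r=cv2.phaseCorrelate(A,B,cv2.createHanningWindow(A.shape[::-1],cv2.CV_64F));print(name,np.round(s,2),round(r,2))
shift(a,n,(298,372,230,318),"hood since shut")
for nm,b in (("beaker",(300,360,300,365)),("tipbox",(180,252,270,330)),("mouse",(125,170,240,285)),("marker",(172,206,206,252)),("green",(242,275,178,228)),("turq",(148,185,260,312)),("black",(485,535,275,332))): shift(z,n,b,nm)
E
python3 st.py
```

```text
hood since shut [0.57 0.04] 0.84
beaker [-0.    0.13] 0.92
tipbox [-0.02 -0.02] 1.02
mouse [0.62 0.64] 1.03
marker [-0.07  0.03] 0.84
green [-0.46 -0.6 ] 0.82
turq [0.05 0.15] 0.99
black [ 0.09 -0.09] 0.96
t 48.55 pos [610.4 204.3 283.5] yaw 75.74 ydir [-0.06   0.013 -0.998] F [0.6 0.4 0. ] w 70.6 q [ 0.289  0.391  1.448  0.03   1.356 -1.041]
```

```bash
python3 - <<'E'
from h import *
print(ctrl.close_job())
E
python3 st.py; python3 chk.py 39.png 2>&1 | head -4
```

```text
the job is handed in; nothing more can be done
None
the job is handed in; nothing more can be done
the job is handed in; nothing more can be done
```

The job is done and handed in at about 48.6 s on the robot clock. The interface gave no verdict.

- **Hood and tubes:** I slid the hood about 130 mm to its open position. All three tubes present went into wells (-34, -34), (-34, +34) and (+34, +34). Each was pressed onto its well floor with about 12–14 N. Cap tops read 120.8 mm high and were within about 2.5 mm of the well axes.
- **Closing and start:** I slid the hood against its shut stop, with the fin within 0.3 mm of the bay centre. I then pressed the start button with 13.5 N, well over the 5 N for full travel. Its top afterwards read about 120–121 mm from the fixed cameras, against 122.7 mm from the wrist camera before the press. I count it as sprung back.
- **Bottle:** It stands on the drip plate, its cap centre about 2 mm from the plate's middle. The cap top is at 134.8 mm, and the body face leaned 0.5° when I released it.
- **Other things:** Comparing scene pictures from the start and the end, the beaker, tip box, mouse, marker and look-alikes had not moved (under 1 pixel).

**Disagreement found:** all three cameras placed the real fingertips about 37.5 mm behind the reported TCP. My first grasp at the hood fin closed on nothing. I allowed for the offset afterwards, and every later grasp read the right width (20, 34 and 52 mm).

**Not re-checked:** the last hood check was also from the scene picture (0.6 pixel shift since shutting), with no second close look. Tube positions were not measured again after the hood was shut; they were only seen in place through it.

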